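Take the cells out of a lantern for storage

TASK

This hand lantern is going on the shelf, so its cells must come out. Draw the lantern's spring bolt back with the forked key, never with the fingers, until the brass strap springs up; then, in whatever order suits you, hang the key upright in both notches of its rest, unhook the strap and lay it lengthwise inside the blue tray with its grip up, and put every cell, one at a time, through the neck of the used-battery jar, leaving the jar standing. Do not shift the other things lying on the bench.

Things in the scene. Friction and masses are not known exactly. Their poses are not given: they have to be found in the camera images.
- lantern: Hand lantern on the bench, back cover off, fixed. Origin: centre of underside. x runs from the orange lamp head (x -218 to -135 mm, 100 wide, 96 high) to the lock end (x +211), z up. Cells stand in a row of pockets at x = -84, -42, 0, 42, 84, y = 0: floor z = 12, the grey decks on both sides (96 wide) end at z = 36. A brass strap lies along x over the cells, hooked at the head, bolted at the other end.
- lock_block (a point): Top of the lock block at the lantern's +x end (lantern x = 155 mm, z = 62): block x 105 to 205, 70 wide. On it stand a guide (x 134 to 142) and a spring barrel (x 187 to 211), both 26 wide with tops at z = 106, and two cheeks beside the strap (x 109 to 122, top z = 92) with 3.5 mm play each side.
- neck_gap (a point): Point on the lantern (x = 150, y = 0, z = 92 mm) on the bolt's axis: the middle of the 16 mm gap between the guide and the bolt's collar at rest. The bare neck of the bolt here is 8 mm in diameter; it is clear below down to z = 62 mm and open above.
- bolt (a joint): Spring bolt, level along lantern x at z = 92 mm. Metres drawn towards lantern +x: 0 at rest, stop 0.018. Its 6 mm tip pins the strap's eye and leaves it at 0.009 to 0.0095. Brass collar 26 mm diameter, x 158 to 163 at rest: a fork over the neck, between guide and collar, pushes the collar to +x. 2.5 N at rest, 7 N at the stop, up to 3 N more by friction; springs back when let go.
- kicker (a joint): Brass kick-up pad under the bolted end of the strap (lantern x = 111 mm). Metres risen: 0 while the strap is locked, about 0.02 when it has sprung up (2 to 3 N spring). Once up, that end stands above the bolt's tip, so the bolt cannot lock it again.
- strap: Loose brass strap 243 (x) x 24 x 5 mm, 100 g. Origin: middle of underside. In its middle a black grip 60 long (x), 14 thick (y), from z = 5 to 43 mm, to pinch across y. At its +x end an upturned tab 28 mm high with the bolt's 9 mm eye. At first its axes match the lantern's, origin at lantern z = 77 mm. Freed, the +x end springs up 21 mm (tilt 5 degrees) and stays up.
- hook_lip (a point): Lip of the steel hook at the head end of the lantern (lantern x = -115 mm, z = 84; hook top z = 92). The strap's -x end is tucked 6 mm under it, with 2 mm play above. To unhook the freed strap shift it 8 to 10 mm towards lantern +x (12 mm of room to the guide), then lift.
- key: Loose forked key, 120 g. Origin: centre of its red cross handle, a bar 110 (y) x 16 (x) x 20 mm (z). A steel blade 5 mm thick (x) goes down from its middle to a fork: two prongs 8 mm wide, 14 mm slot between them (along y), slot root 50 and tips 84 mm below the origin. It starts hanging on its rest; grip the handle across its 16 mm, between the posts.
- fork_tip (a point): Point midway between the prong tips of the key, 84 mm below the handle's centre.
- key_rest: Rest for the key, fixed: base 70 x 110 x 8 mm, two posts (40 in x, 10 in y) at y = -40 and +40 mm, 70 mm clear between them. Each has a notch on top: 24 mm wide in x, floor at z = 95, cheeks to z = 107. Origin: centre of underside. The key's handle lies along y across both notches, the blade hangs between the posts.
- rest_seat (a point): Where the centre of the key's handle is when the key hangs in the notches: 105 mm above the rest's origin.
- jar: Used-battery jar, loose, clear plastic, yellow band, about 0.8 kg. Origin: centre of underside. 130 mm diameter up to z = 140, shoulder to z = 178, neck 56 mm outside and 48 inside (red ring at its foot) to the mouth at z = 212. Inner floor z = 6; one old black cell lies fixed on it, off centre, so cells fall over. It may change places with the tray.
- jar_mouth (a point): Centre of the jar's mouth, level with the rim.
- tray: Blue parts tray, loose, 600 g, 290 (x) x 110 (y) x 28 mm, walls and floor 4 mm. Origin: centre of underside. It may change places with the jar.
- cell1: Large round dry cell, green with white band, 33 mm diameter, 58.5 mm tall plus a 3 mm metal nub, 140 g. Origin: on its axis, 29 mm above its flat bottom (its middle); z along the cell towards the nub. If present it stands in the lantern's pocket at lantern x = -84 mm; not every lantern holds all five (None: absent or held).
- cell2: Large round dry cell, green with white band, 33 mm diameter, 58.5 mm tall plus a 3 mm metal nub, 140 g. Origin: on its axis, 29 mm above its flat bottom (its middle); z along the cell towards the nub. If present it stands in the lantern's pocket at lantern x = -42 mm; not every lantern holds all five (None: absent or held).
- cell3: Large round dry cell, green with white band, 33 mm diameter, 58.5 mm tall plus a 3 mm metal nub, 140 g. Origin: on its axis, 29 mm above its flat bottom (its middle); z along the cell towards the nub. If present it stands in the lantern's pocket at lantern x = 0 mm; not every lantern holds all five (None: absent or held).
- cell4: Large round dry cell, green with white band, 33 mm diameter, 58.5 mm tall plus a 3 mm metal nub, 140 g. Origin: on its axis, 29 mm above its flat bottom (its middle); z along the cell towards the nub. If present it stands in the lantern's pocket at lantern x = 42 mm; not every lantern holds all five (None: absent or held).
- cell5: Large round dry cell, green with white band, 33 mm diameter, 58.5 mm tall plus a 3 mm metal nub, 140 g. Origin: on its axis, 29 mm above its flat bottom (its middle); z along the cell towards the nub. If present it stands in the lantern's pocket at lantern x = 84 mm; not every lantern holds all five (None: absent or held).
- cover: The lantern's grey back cover, 210 x 100 x 34 mm; bystander, leave it where it is. Origin: centre of underside.
- tape: Brown tape roll, 104 mm diameter, 48 high; bystander, leave it where it is. Origin: centre of underside.
- spray: Spray can, 64 mm diameter, 190 high; bystander, leave it where it is. Origin: centre of underside.
- driver: Screwdriver with green handle lying on the bench; bystander, leave it where it is. Origin: centre of underside.
- measure: Blue tape measure, 68 x 62 x 36 mm; bystander, leave it where it is. Origin: centre of underside.
Things that resemble listed ones, but are neither listed nor needed, are in the scene too. What is shaped like the cell5 but pink or purple is not meant.

How it is judged:
By the outcome, as a careful person would: the job done as asked, in the order asked, and still so for the second after the job is handed in, with the robot touching nothing.
Of cell1, cell2, cell3, cell4, cell5 only 3 to 5 are there at a start; the rules pass over those that are not, and their reading is None.
At some moment in a run one of jar, tray may be knocked a few centimetres aside while the robot is not near it.
It also fails if it takes over 210 s, if anything falls off the work surface, if the arm or the gripper's body presses on something with over 40 N, if the wrist force passes 120 N, or if a joint passes its speed limit or range.

ROBOT

A 6-joint arm with a two-finger parallel gripper is mounted at the origin on the work surface. World frame = base frame: x ahead of the robot, y to its left, z up, the work surface at z = 0. Lengths are in m, angles in rad, forces in N, time in s.
With the tool pointing down it reaches from about 0.35 to 0.95 m from the base axis. Payload 17.4 kg.
Tool frame: the origin (TCP) lies midway between the tips of the shut fingers; the grasp point (between the pads) lies robot.pinch_z behind it (robot.pinch_z is the distance from the TCP to the grasp point, in m); x points along the fingers, z is the direction in which the jaws open and shut, and the axes are right-handed (so a half turn about x gives the same grasp; the last joint's range is limited). The gripper opens to 93 mm and grips with 3 to 60 N. Pads are 15 mm wide; open, the fingers measure 128 mm over their backs; the gripper's body (75 mm by 188 mm) begins 65 mm behind the grasp point.
Start: joints at [-1.228, 0.116, 1.442, -0, 1.584, -0.038], TCP at [0.251, -0.627, 0.219] pointing down, gripper open.
Joint ranges: [-2.83, 2.83], [-0.83, 2.19], [0.07, 2.5], [-1.14, 4.28], [0.01, 3], [-2.97, 2.97]. Speed limits (rad/s): [1.89, 1.89, 2.22, 3.14, 3.14, 3.14].

INTERFACE

Orientations are given as a unit quaternion [w, x, y, z].
In Python, from station import status, grab_frame, camera_info, robot gives the robot as it stands.
- The arm moves only by the tool move_arm, never from a script. Its argument "moves" is a list of rows, each a list of 3 entries, a list of its own where there are three numbers: the shift along the tool's x, y, z in cm, then the turn, a rotation vector about the tool's x, y, z in degrees, then the closure in counts, from 0 (fully open) to 255 (shut). A call has 1 to 20 rows; each row shifts and turns the pose as measured when the row begins, along the tool's axes as they then stand; what a row does not reach is not made up. A row lasts 1/12 s, in which the tool goes at most 41.7 mm and 7.16 degrees, less where a joint would pass 70% of its speed; a pose out of reach is approached as far as the arm can. A call with a gripper value outside its range is refused whole. The fingers move at their own pace and stop on an object; "newtons" is the grip in N (left out, the last holds). Time passes only in rows, so rows that do not move let the fingers close. It gives the time, the measured TCP pose, the force and the opening at its end, in the units of the state.
- status.get_obs(): the state, without advancing time (a new reading comes with each control period).
- grab_frame(name): name is "scene" or "top" or "wrist"; returns (picture, depth): 420x560x3 uint8, red, green, blue; 420x560 float32, m along the optical axis (not along the pixel's ray), 0 where there is no reading.
- camera_info(name): a dict with "fx", "fy", "cx", "cy" (pixels), "cam_to_world" (4x4, takes a point from camera to world coordinates). Camera axes: x right, y up, looking along -z (the intrinsics and any distortion apply to the point x, -y, -z); pixel columns grow to the right and rows downward; lengths in m; the calibration is good to about 2 mm. A picture is of the moment at which its call begins: read the wrist's pose just before it. camera_info takes no time and is no camera call; for the wrist camera it gives the pose at the moment of the call.
- robot.sign_off(): hands the job in, once; it reports no verdict.
The state is a dict: "time_s": time; "q": joint angles; "joint_velocities": joint speeds; "joint_efforts": joint torques, N m; "position": TCP position; "ee_rot": TCP orientation; "ft_force": force on the tool from outside, world axes, zero at the start; "moment": the same for the moment, N m; "width": opening from 0.0 (shut) to 1.0 (fully open).
Only numpy, scipy, OpenCV 4.12 (cv2) and the standard library are available. Lean on these libraries where they do the work, as an engineer would, in place of code of your own. Each camera call takes 0.05 s, during which the arm holds its last target.

## Working session

There is one attempt and no reset: what is moved stays moved. The work goes in short steps, Python scripts to look and compute and a tool call to move; the robot and the scene stay as the last step left them, time stands still between calls to the robot, and variables do not carry over. Pictures are saved under pics/ and viewed, and the job is handed in when it is done.

Besides the shell and the picture viewer there is one more tool, called after "Request:" as name(argument=value, ...), one argument or row to a line, values as JSON. move_arm: Moves the arm, as the interface text tells. Its arguments: {"type":"object","properties":{"moves":{"type":"array","items":{"type":"array"}},"newtons":{"type":"number"}},"required":["moves"]}

```bash
ls; mkdir -p pics; python3 - <<'E'
from station import status, grab_frame, camera_info, robot
import cv2, numpy as np
print(status.get_obs()); print(robot.pinch_z, [a for a in dir(robot) if a[0]!='_'])
for n in ("scene","top"):
    p,d=grab_frame(n); cv2.imwrite(f"pics/{n}0.png",p[:,:,::-1]); np.savez(f"pics/{n}0.npz",p=p,d=d)
    print(n,camera_info(n))
E
```

```text
pics
{'time_s': 0.0, 'q': array([-1.22780158e+00,  1.16448551e-01,  1.44225736e+00,  1.61838957e-05,
        1.58400882e+00, -3.78188132e-02]), 'joint_velocities': array([0.00019571, 0.00153193, 0.00035548, 0.00072948, 0.00029027,
       0.00094165]), 'joint_efforts': array([ 3.42166804e-04, -7.21269178e+01, -6.22615385e+01,  7.80138513e-02,
        2.38272850e-02, -1.02609386e-04]), 'position': array([ 0.25079574, -0.62645511,  0.21793534]), 'ee_rot': array([ 0.58527627,  0.39657361,  0.5859093 , -0.39609514]), 'ft_force': array([-0.10407731,  0.15399387,  1.26616878]), 'moment': array([-0.02388862,  0.00972812,  0.01200234]), 'width': 1.0013776455105068}
0.0188 ['IKError', 'pinch_z', 'sign_off']
scene {'fx': 402.8250824095738, 'fy': 402.8250824095738, 'cx': 271.61411734208855, 'cy': 209.60673713277876, 'cam_to_world': array([[ 0.60334909, -0.48179554,  0.63548637,  1.09417373],
       [ 0.79726379,  0.34598189, -0.49463822, -0.42391659],
       [ 0.01844771,  0.8050898 ,  0.592866  ,  0.67429881],
       [ 0.        ,  0.        ,  0.        ,  1.        ]])}
top {'fx': 454.784845933394, 'fy': 454.784845933394, 'cx': 284.02908613503075, 'cy': 213.86353607482607, 'cam_to_world': array([[-0.00926849,  0.98920693, -0.14623185,  0.38711778],
       [-0.99983491, -0.00688213,  0.01681649,  0.01543621],
       [ 0.0156286 ,  0.14636357,  0.9891074 ,  1.14830634],
       [ 0.        ,  0.        ,  0.        ,  1.        ]])}
```

View pics/scene0.png

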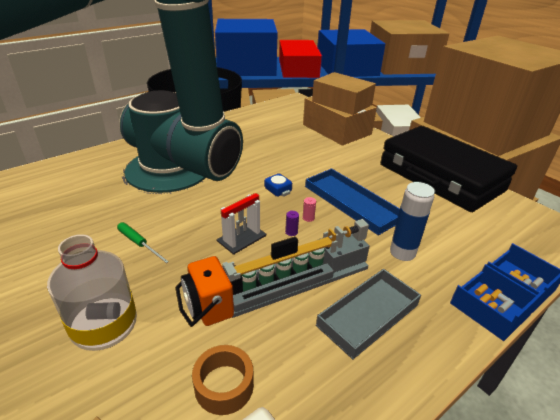

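View pics/top0.png

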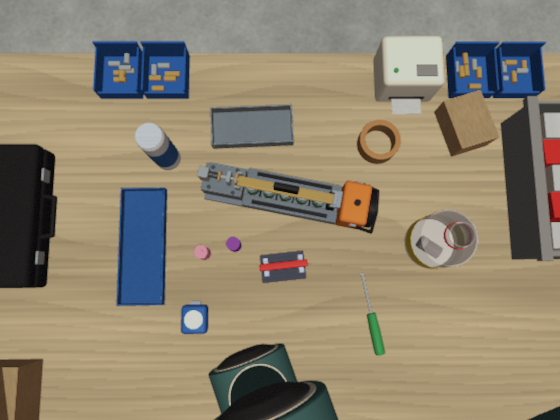

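The scene picture shows the jar at (92,290), the lantern from (205,290) to (360,240), the key rest at (241,222), the tray at (352,198), and the spray can at (410,222). In the top picture the lantern runs from head (357,203) to lock end (206,172). The key is at (284,265), the tray at (142,246), the jar mouth at (460,236), and the pink and purple decoys at (202,252) and (233,244).

```bash
cat > h.py <<'E'
from station import status, grab_frame, camera_info, robot
import cv2, numpy as np
from scipy.spatial.transform import Rotation as R
def rot(o=None):
    o=o or status.get_obs(); q=o['ee_rot']; return R.from_quat([q[1],q[2],q[3],q[0]])
def cam(n):
    return camera_info(n)
def ray(ci,u,v):
    T=ci['cam_to_world']; d=np.array([(u-ci['cx'])/ci['fx'],-(v-ci['cy'])/ci['fy'],-1.0])
    return T[:3,3],T[:3,:3]@d
def onz(ci,u,v,z):
    o,d=ray(ci,u,v); return o+d*(z-o[2])/d[2]
def pt(ci,u,v,dep):
    o,d=ray(ci,u,v); return o+d*dep
def cloud(ci,D):
    v,u=np.mgrid[:D.shape[0],:D.shape[1]]
    T=ci['cam_to_world']; d=np.stack([(u-ci['cx'])/ci['fx'],-(v-ci['cy'])/ci['fy'],-np.ones(D.shape)],-1)
    P=T[:3,3]+(d*D[...,None])@T[:3,:3].T
    P[D<=0]=np.nan; return P
def proj(ci,p):
    T=ci['cam_to_world']; c=T[:3,:3].T@(np.array(p)-T[:3,3]); return ci['cx']+ci['fx']*c[0]/-c[2], ci['cy']-ci['fy']*c[1]/-c[2]
def grab(n,tag):
    ci=camera_info(n); p,d=grab_frame(n); cv2.imwrite(f"pics/{tag}.png",p[:,:,::-1]); np.savez(f"pics/{tag}.npz",p=p,d=d,**ci); return ci,p,d
def crop(src,dst,x0,y0,x1,y1,k):
    im=cv2.imread(f"pics/{src}.png")[y0:y1,x0:x1]; cv2.imwrite(f"pics/{dst}.png",cv2.resize(im,None,fx=k,fy=k,interpolation=cv2.INTER_CUBIC))
E
python3 - <<'E'
from h import *
crop("top0","c1",190,150,390,300,4); crop("scene0","c2",170,170,380,330,3.7)
ci=camera_info("top"); z=np.load("pics/top0.npz"); P=cloud(ci,z['d'])
for n,(u,v) in dict(key=(284,265),head=(357,195),grip=(287,187),lock=(212,183),table=(300,320),purple=(233,244),pink=(202,252),tray=(142,246),spray=(150,135),rim=(473,240)).items():
    print(n,P[v,u].round(3))
E
```

```text
key [ 0.423 -0.001  0.117]
head [ 0.586 -0.175  0.096]
grip [ 0.602 -0.01   0.117]
lock [0.625 0.172 0.061]
table [ 0.292 -0.041  0.003]
purple [0.476 0.12  0.059]
pink [0.457 0.193 0.061]
tray [0.477 0.353 0.003]
spray [0.704 0.289 0.191]
rim [ 0.468 -0.393  0.212]
```

View pics/c1.png

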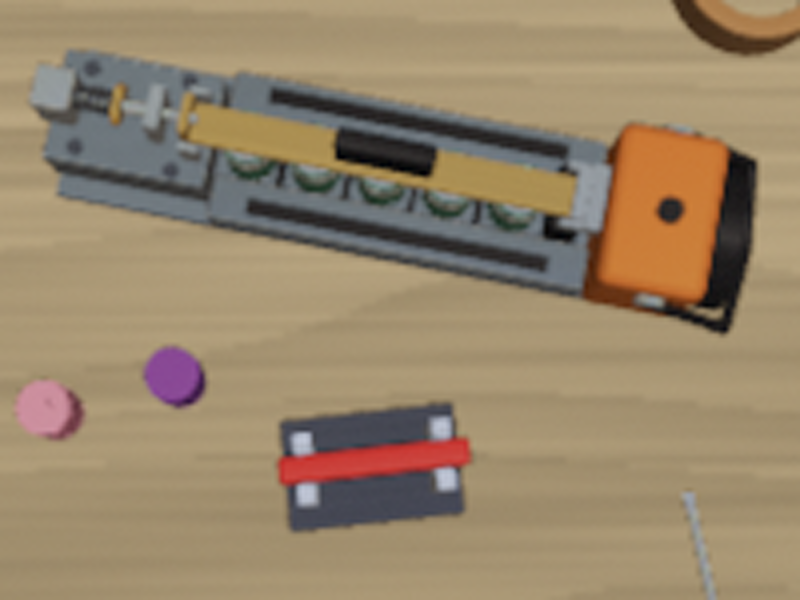

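View pics/c2.png

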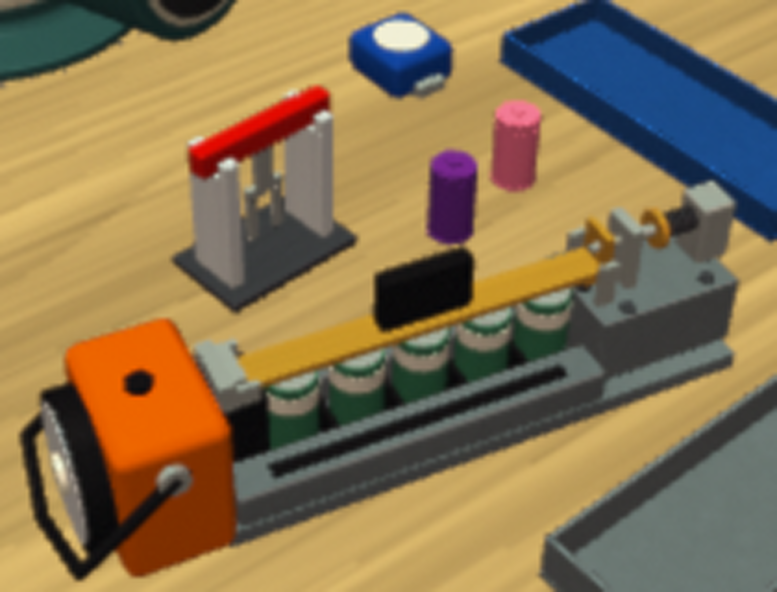

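The crops show all five pockets holding green cells. They also show the key hanging on its rest and the strap under the hook.

What could be mistaken, top pixels:
- Key: only the red bar at (284,265). The red lumps at the right edge, around (550,150), are off the bench.
- Tray: the long blue tray at (142,246) is the one described. The grey cover at (252,126) and the blue bins at (142,70) and (495,70) are not.
- Cells: the green tops under the strap, from (252,190) to (318,203). The purple (233,244) and pink (202,252) cylinders are not meant.
- Jar: only the clear one at (445,240).

Next I measure poses.

```bash
python3 - <<'E'
from h import *
ci=camera_info("top"); z=np.load("pics/top0.npz"); P=cloud(ci,z['d']); hsv=cv2.cvtColor(z['p'],cv2.COLOR_RGB2HSV)
H,S,V=[hsv[...,i].astype(int) for i in range(3)]
v,u=np.mgrid[:420,:560]
def box(u0,v0,u1,v1): return (u>=u0)&(u<=u1)&(v>=v0)&(v<=v1)
def rect(m,zz,name):
    pts=np.array([onz(ci,a,b,zz)[:2] for b,a in np.argwhere(m)],np.float32)
    r=cv2.minAreaRect(pts*1000); print(name,len(pts),'c',np.round(r[0],1),'size',np.round(r[1],1),'ang',round(r[2],2),'mean',(pts.mean(0)*1000).round(1),'medz',np.nanmedian(P[m][:,2]).round(3)); return r
rect(((H<6)|(H>174))&(S>150)&(V>100)&box(250,250,320,280),.115,'key')
# vertical-camera heights based on cloud
rect(box(190,150,390,240)&(P[...,2]>.110)&(P[...,2]<.13),.12,'grip')
rect((H>5)&(H<16)&(S>180)&(abs(P[...,2]-.096)<.004)&box(330,170,390,240),.096,'headtop')
rect((H>17)&(H<26)&(S>120)&box(235,165,335,212)&(abs(P[...,2]-.082)<.006),.082,'strap')
rect(box(195,160,214,182)&(abs(P[...,2]-.106)<.004),.106,'barrel')
rect(box(222,165,235,185)&(abs(P[...,2]-.106)<.004),.106,'guide')
rect((H>100)&(H<125)&(S>120)&box(110,180,175,310)&(abs(P[...,2]-.028)<.006),.028,'trayrim')
rect((H>100)&(H<125)&(S>120)&box(110,180,175,310),.028,'tray all')
rect(box(400,200,490,280)&(abs(P[...,2]-.212)<.003),.212,'jarmouth')
# rest base
rect((V<90)&box(255,245,312,290)&(abs(P[...,2]-.008)<.006),.008,'restbase')
rect((V>180)&(S<60)&box(255,245,312,290),.107,'postcheeks')
E
```

```text
key 320 c [423.5   1.2] size [ 16.1 105.8] ang 5.79 mean [423.4   1.8] medz 0.115
grip 180 c [621.   77.3] size [233.8  17. ] ang 78.53 mean [604.9  -0. ] medz 0.12
headtop 931 c [ 568.4 -171.7] size [63.6 95.2] ang 79.12 mean [ 569.1 -171.5] medz 0.096
strap 697 c [604.3  -5.6] size [229.9  24.8] ang 78.13 mean [602.6  -5.8] medz 0.083
barrel 102 c [642.8 181.7] size [33.1 25.8] ang 78.13 mean [643.6 185.8] medz 0.106
guide 46 c [631. 121.] size [21.8 25.1] ang 83.19 mean [630.6 125.3] medz 0.106
trayrim 595 c [477.9 347. ] size [285.9 111.6] ang 0.37 mean [468.7 346.4] medz 0.028
tray all 5375 c [477.9 346.5] size [286.  112.7] ang 0.39 mean [475.  346.4] medz 0.005
jarmouth 162 c [ 480.7 -370.7] size [55.  54.3] ang 89.54 mean [ 481.2 -370.7] medz 0.212
restbase 662 c [423.6   1.1] size [ 67.1 106.5] ang 5.85 mean [421.1   1.3] medz 0.009
postcheeks 65 c [424.4   1. ] size [38.7 88.5] ang 5.95 mean [422.6   1.4] medz 0.107
```

```bash
cat >> h.py <<'E'
def st():
    o=status.get_obs(); M=rot(o).as_matrix(); 
    print('t',round(o['time_s'],2),'pos',(o['position']*1000).round(1),'jawyaw',round(np.degrees(np.arctan2(M[1,2],M[0,2])),2),'toolx',M[:,0].round(3),'F',o['ft_force'].round(1),'M',o['moment'].round(2),'w',round(o['width']*93,1),'q',o['q'].round(2)); return o
def plan(pos,yaw,pitchlevel=True):
    """shift (cm, tool axes after turning) and turn to reach TCP pos [mm], jaw yaw deg (mod 180), pointing straight down"""
    o=status.get_obs(); Rm=rot(o); M=Rm.as_matrix()
    best=None
    for y in (yaw,yaw+180):
        a=np.radians(y); zt=np.array([np.cos(a),np.sin(a),0]); xt=np.array([0,0,-1.]); yt=np.cross(zt,xt)
        Rt=R.from_matrix(np.stack([xt,yt,zt],1)); rv=np.degrees((Rm.inv()*Rt).as_rotvec())
        d=np.array(pos)/1000-o['position']
        s0=M.T@d*100; s1=Rt.as_matrix().T@d*100
        print('yaw',y,'turn',rv.round(2),'rows>=',round(np.linalg.norm(rv)/7.16,1),'shift now',s0.round(2),'shift after turn',s1.round(2))
E
python3 -c "
from h import *
st(); print(rot().as_matrix().round(3)); M=rot().as_matrix(); c=camera_info('wrist'); print(c['fx'],M.T@(c['cam_to_world'][:3,3]-status.get_obs()['position']), (M.T@c['cam_to_world'][:3,:3]).round(3))
plan([423.5,1.2,250],5.85)"
```

```text
t 0.1 pos [ 250.8 -626.5  218. ] jawyaw -68.18 toolx [-0.     0.001 -1.   ] F [ 0.2 -0.8  0.9] M [ 0.01  0.01 -0.03] w 92.9 q [-1.23  0.12  1.44  0.    1.58 -0.04]
[[-0.     0.928  0.372]
 [ 0.001  0.372 -0.928]
 [-1.     0.    -0.001]]
310.0995770897532 [-0.16667058  0.07308895  0.0002626 ] [[-0.     0.262 -0.965]
 [ 0.     0.965  0.262]
 [ 1.    -0.    -0.001]]
yaw 5.85 turn [-7.403e+01 -5.000e-02 -4.000e-02] rows>= 10.3 shift now [ -3.15  39.36 -51.86] shift after turn [-3.2  60.68 23.58]
yaw 185.85 turn [ 1.0597e+02 -4.0000e-02  5.0000e-02] rows>= 14.8 shift now [ -3.15  39.36 -51.86] shift after turn [ -3.2  -60.68 -23.58]
```

Request:
move_arm(
  moves=[
    [[-1, 0, 0], [-6.73, 0, 0], 0],
    [[-1, 0, 0], [-6.73, 0, 0], 0],
    [[-1, 0, 0], [-6.73, 0, 0], 0],
    [[-1, 0, 0], [-6.73, 0, 0], 0],
    [[-1, 0, 0], [-6.73, 0, 0], 0],
    [[-1, 0, 0], [-6.73, 0, 0], 0],
    [[-1, 0, 0], [-6.73, 0, 0], 0],
    [[-1, 0, 0], [-6.73, 0, 0], 0],
    [[-1, 0, 0], [-6.73, 0, 0], 0],
    [[-1, 0, 0], [-6.73, 0, 0], 0],
    [[0, 0, 0], [-6.73, 0, 0], 0],
  ],
  newtons=60,
)

```text
time_s: 1.02
position: [0.2505, -0.6256, 0.3166]
ee_rot: [0.704, -0.052, 0.706, 0.06]
ft_force: [-0.3, -0.1, 0.2]
width: 1.001
```

```bash
python3 -c "
from h import *
st(); plan([423.5,1.2,300],5.85)"
```

```text
t 1.02 pos [ 250.5 -625.6  316.6] jawyaw 9.1 toolx [-0.004  0.01  -1.   ] F [-0.3 -0.1  0.2] M [-0.04 -0.13 -0.  ] w 93.1 q [-1.23  0.11  1.29 -0.    1.75 -1.39]
yaw 5.85 turn [ 3.25 -0.13 -0.61] rows>= 0.5 shift now [ 2.24 59.13 27.  ] shift after turn [ 1.66 60.59 23.6 ]
yaw 185.85 turn [-176.75    0.95   -0.21] rows>= 24.7 shift now [ 2.24 59.13 27.  ] shift after turn [  1.66 -60.59 -23.6 ]
```

Request:
move_arm(
  moves=[
    [[0, 3.6, 1.5], [3.2, 0, -0.6], 0],
    [[0, 3.6, 1.5], [0, 0, 0], 0],
    [[0, 3.6, 1.5], [0, 0, 0], 0],
    [[0, 3.6, 1.5], [0, 0, 0], 0],
    [[0, 3.6, 1.5], [0, 0, 0], 0],
    [[0, 3.6, 1.5], [0, 0, 0], 0],
    [[0, 3.6, 1.5], [0, 0, 0], 0],
    [[0, 3.6, 1.5], [0, 0, 0], 0],
    [[0, 3.6, 1.5], [0, 0, 0], 0],
    [[0, 3.6, 1.5], [0, 0, 0], 0],
    [[0, 3.6, 1.5], [0, 0, 0], 0],
    [[0, 3.6, 1.5], [0, 0, 0], 0],
    [[0, 3.6, 1.5], [0, 0, 0], 0],
    [[0, 3.6, 1.5], [0, 0, 0], 0],
    [[0, 3.6, 1.5], [0, 0, 0], 0],
    [[0, 0, 0], [0, 0, 0], 0],
  ],
)

```text
time_s: 2.35
position: [0.4094, -0.0376, 0.3105]
ee_rot: [0.704, -0.037, 0.708, 0.044]
ft_force: [0.0, 0.4, 0.4]
width: 1.001
```

```bash
python3 -c "
from h import *
st(); grab('wrist','w1'); plan([423.5,1.2,300],5.85)"
```

```text
t 2.35 pos [409.4 -37.6 310.5] jawyaw 6.54 toolx [-0.006  0.01  -1.   ] F [0.  0.4 0.4] M [-0.08 -0.05 -0.  ] w 93.1 q [-0.16 -0.47  1.81  0.01  1.81 -0.27]
yaw 5.85 turn [ 0.67 -0.28 -0.54] rows>= 0.1 shift now [1.08 3.9  1.91] shift after turn [1.05 3.93 1.86]
yaw 185.85 turn [-179.33    0.85   -0.44] rows>= 25.0 shift now [1.08 3.9  1.91] shift after turn [ 1.05 -3.93 -1.86]
```

View pics/w1.png

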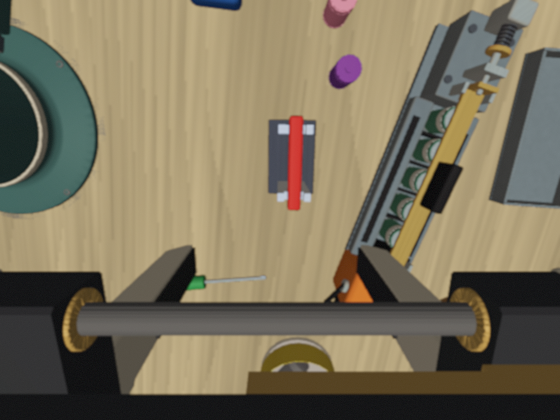

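The wrist view shows the red handle at (295,162) centred over its rest. The lantern's lock end is at (490,45), and all five green cells lie along the strap. Now cross-checking the top-camera positions from this view.

```bash
python3 - <<'E'
from h import *
z=np.load("pics/w1.npz"); ci={k:z[k] for k in('fx','fy','cx','cy','cam_to_world')}; P=cloud(ci,z['d']); hsv=cv2.cvtColor(z['p'],cv2.COLOR_RGB2HSV)
H,S,V=[hsv[...,i].astype(int) for i in range(3)]; v,u=np.mgrid[:420,:560]
def box(u0,v0,u1,v1): return (u>=u0)&(u<=u1)&(v>=v0)&(v<=v1)
def rect(m,zz,name):
    pts=np.array([onz(ci,a,b,zz)[:2] for b,a in np.argwhere(m)],np.float32)
    r=cv2.minAreaRect(pts*1000); print(name,len(pts),'c',np.round(r[0],1),'size',np.round(r[1],1),'ang',round(r[2],2),'mean',(pts.mean(0)*1000).round(1),'medz',np.nanmedian(P[m][:,2]).round(4))
rect(((H<6)|(H>174))&(S>150)&(V>100)&box(270,100,320,230)&(P[...,2]>.109),.115,'key')
rect(box(420,0,560,110)&(abs(P[...,2]-.106)<.003),.106,'guide+barrel')
m=(box(420,0,560,110)&(abs(P[...,2]-.106)<.003)).astype(np.uint8)
n,l,s,c=cv2.connectedComponentsWithStats(m)
for i in range(1,n):
    if s[i,4]>15: rect(l==i,.106,'comp %s'%c[i].round())
rect((V<60)&box(420,150,470,220)&(P[...,2]>.11)&(P[...,2]<.13),.12,'grip')
rect((H>17)&(H<26)&(S>120)&box(380,90,490,280)&(abs(P[...,2]-.082)<.006),.082,'strap')
rect((V<110)&(S<90)&box(262,110,322,200)&(abs(P[...,2]-.008)<.006),.008,'restbase')
# top: reexamine components
ci=camera_info("top"); z=np.load("pics/top0.npz"); P=cloud(ci,z['d'])
m=(box(190,150,330,230)&(abs(P[...,2]-.106)<.004)).astype(np.uint8); n,l,s,c=cv2.connectedComponentsWithStats(m)
for i in range(1,n):
    if s[i,4]>15: rect(l==i,.106,'top comp %s'%c[i].round())
rect((z['p'].max(-1)<60)&box(270,175,300,200)&(P[...,2]>.112)&(P[...,2]<.13),.12,'top grip')
E
```

```text
key 1190 c [426.7  -0. ] size [ 15.4 107.1] ang 6.0 mean [426.4   2. ] medz 0.1154
guide+barrel 1026 c [638.8 151.8] size [93.9 27.6] ang 78.96 mean [640.4 159.9] medz 0.1062
comp [523.  11.] 593 c [645.  185.8] size [24.3 27. ] ang 80.77 mean [645.6 185.5] medz 0.1062
comp [505.  49.] 68 c [636.6 148.9] size [ 5.6 14.8] ang 77.64 mean [637.4 148.7] medz 0.1045
comp [496.  70.] 229 c [634.  126.9] size [ 9.5 27.6] ang 78.5 mean [634.1 127.1] medz 0.1064
comp [488.  87.] 135 c [630.3 108.9] size [ 6.3 25.7] ang 78.25 mean [630.3 109. ] medz 0.1064
grip 683 c [602.7  -7.3] size [58.2 16.9] ang 78.28 mean [603.   -6.8] medz 0.1205
strap 2867 c [606.9  -5.6] size [232.9  26.8] ang 78.48 mean [608.4   4.3] medz 0.0832
restbase 1765 c [4.267e+02 2.000e-01] size [ 68.2 106.8] ang 5.8 mean [ 4.224e+02 -2.000e-01] medz 0.0086
top comp [203. 171.] 100 c [643.8 186.4] size [23.4 25.9] ang 77.32 mean [643.7 186.2] medz 0.1062
top comp [219. 174.] 16 c [635.5 150.3] size [16.8  7. ] ang 0.65 mean [635.6 149.4] medz 0.1046
top comp [228. 176.] 41 c [631.8 126.9] size [ 8.  25.9] ang 76.78 mean [631.7 127. ] medz 0.1061
top comp [236. 178.] 24 c [628.1 108.6] size [ 5.5 22.4] ang 79.26 mean [628.  108.5] medz 0.1059
top grip 136 c [602.1  -7. ] size [56.6 13.1] ang 78.83 mean [602.3  -7. ] medz 0.1202
```

```bash
python3 -c "
from h import *
st(); plan([425,0.6,86],5.9)"
```

```text
t 2.4 pos [409.  -39.8 310.5] jawyaw 6.52 toolx [-0.006  0.009 -1.   ] F [ 1.3 -1.1  0.8] M [-0.08 -0.13  0.01] w 93.0 q [-0.16 -0.47  1.81  0.01  1.81 -0.28]
yaw 5.9 turn [ 0.62 -0.28 -0.54] rows>= 0.1 shift now [22.47  3.62  2.16] shift after turn [22.45  3.85  2.01]
yaw 185.9 turn [-179.38    0.85   -0.44] rows>= 25.1 shift now [22.47  3.62  2.16] shift after turn [22.45 -3.85 -2.01]
```

Request:
move_arm(
  moves=[
    [[0, 1.3, 0.67], [0.6, -0.3, -0.5], 0],
    [[0, 1.3, 0.67], [0, 0, 0], 0],
    [[0, 1.3, 0.67], [0, 0, 0], 0],
    [[3, 0, 0], [0, 0, 0], 0],
    [[3, 0, 0], [0, 0, 0], 0],
    [[3, 0, 0], [0, 0, 0], 0],
    [[3, 0, 0], [0, 0, 0], 0],
    [[2, 0, 0], [0, 0, 0], 0],
    [[0, 0, 0], [0, 0, 0], 0],
  ],
)

```text
time_s: 3.15
position: [0.4248, -0.004, 0.1648]
ee_rot: [0.707, -0.036, 0.706, 0.034]
ft_force: [-0.2, 0.3, -0.7]
width: 1.002
```

```bash
python3 -c "
from h import *
st(); plan([425,0.6,86],5.9); grab('wrist','w2'); st()"
```

```text
t 3.15 pos [424.8  -4.  164.8] jawyaw 5.64 toolx [ 0.001 -0.002 -1.   ] F [-0.2  0.3 -0.7] M [-0.04 -0.07 -0.04] w 93.2 q [-0.07 -0.44  2.02 -0.    1.56 -0.17]
yaw 5.9 turn [-0.26  0.07  0.13] rows>= 0.0 shift now [7.88 0.48 0.06] shift after turn [7.88 0.46 0.07]
yaw 185.9 turn [ 1.7974e+02  2.0000e-01 -1.0000e-01] rows>= 25.1 shift now [7.88 0.48 0.06] shift after turn [ 7.88 -0.46 -0.07]
t 3.2 pos [425.2  -4.1 166.8] jawyaw 5.63 toolx [ 0.003 -0.002 -1.   ] F [-0.2 -0.7 -0. ] M [-0.04 -0.06 -0.03] w 92.8 q [-0.07 -0.44  2.02 -0.    1.56 -0.17]
```

View pics/w2.png

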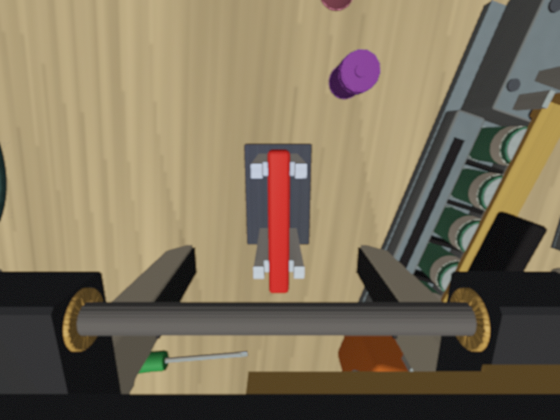

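The handle at (279,220) is centred between the fingers at (195,255) and (357,255). I go down and grip.

Request:
move_arm(
  moves=[
    [[2, 0.2, 0], [0, 0, 0], 0],
    [[2, 0.2, 0], [0, 0, 0], 0],
    [[2, 0, 0], [0, 0, 0], 0],
    [[1.8, 0, 0], [0, 0, 0], 0],
    [[0.2, 0, 0], [0, 0, 0], 0],
    [[0, 0, 0], [0, 0, 0], 0],
  ],
)

```text
time_s: 3.7
position: [0.4292, -0.0044, 0.0948]
ee_rot: [0.711, -0.034, 0.702, 0.031]
ft_force: [0.6, 0.9, 0.4]
width: 0.999
```

```bash
python3 -c "
from h import *
st(); plan([425,0.6,86],5.9)"
```

```text
t 3.7 pos [429.2  -4.4  94.8] jawyaw 5.34 toolx [ 0.013 -0.004 -1.   ] F [0.6 0.9 0.4] M [-0.02 -0.07  0.01] w 92.9 q [-0.07 -0.4   2.11 -0.    1.42 -0.16]
yaw 5.9 turn [-0.56  0.73  0.29] rows>= 0.1 shift now [ 0.88  0.55 -0.38] shift after turn [ 0.88  0.54 -0.37]
yaw 185.9 turn [179.44   0.45  -1.14] rows>= 25.1 shift now [ 0.88  0.55 -0.38] shift after turn [ 0.88 -0.54  0.37]
```

Request:
move_arm(
  moves=[
    [[0.5, 0.5, -0.37], [-0.5, 0.7, 0.3], 0],
    [[0.4, 0, 0], [0, 0, 0], 0],
    [[0, 0, 0], [0, 0, 0], 0],
    [[0, 0, 0], [0, 0, 0], 0],
  ],
)

```text
time_s: 4.03
position: [0.4269, -0.0002, 0.0905]
ee_rot: [0.708, -0.036, 0.705, 0.036]
ft_force: [0.6, -0.6, 0.5]
width: 0.999
```

```bash
python3 -c "
from h import *
st(); plan([425,0.6,86],5.9)"
```

```text
t 4.03 pos [ 4.269e+02 -2.000e-01  9.050e+01] jawyaw 5.84 toolx [ 0.005  0.    -1.   ] F [ 0.6 -0.6  0.5] M [-0.05 -0.06 -0.02] w 92.9 q [-0.06 -0.4   2.11  0.    1.42 -0.16]
yaw 5.9 turn [-0.06  0.27  0.01] rows>= 0.0 shift now [ 0.45  0.1  -0.18] shift after turn [ 0.45  0.1  -0.18]
yaw 185.9 turn [ 1.7994e+02  1.0000e-02 -4.2000e-01] rows>= 25.1 shift now [ 0.45  0.1  -0.18] shift after turn [ 0.45 -0.1   0.18]
```

Request:
move_arm(
  moves=[
    [[0.5, 0.1, -0.15], [0, 0.3, 0], 0],
    [[0, 0, 0], [0, 0, 0], 0],
    [[0, 0, 0], [0, 0, 0], 255],
    [[0, 0, 0], [0, 0, 0], 255],
    [[0, 0, 0], [0, 0, 0], 255],
    [[0, 0, 0], [0, 0, 0], 255],
    [[0, 0, 0], [0, 0, 0], 255],
    [[0, 0, 0], [0, 0, 0], 255],
    [[0, 0, 0], [0, 0, 0], 255],
    [[0, 0, 0], [0, 0, 0], 255],
    [[0, 0, 0], [0, 0, 0], 255],
    [[0, 0, 0], [0, 0, 0], 255],
  ],
  newtons=60,
)

```text
time_s: 5.03
position: [0.4257, 0.0008, 0.0864]
ee_rot: [0.706, -0.036, 0.706, 0.036]
ft_force: [0.2, 0.1, 0.1]
width: 0.334
```

```bash
python3 -c "
from h import *
st(); plan([425,0.6,86],5.9)"
```

```text
t 5.03 pos [425.7   0.8  86.4] jawyaw 5.86 toolx [ 0.001 -0.    -1.   ] F [0.2 0.1 0.1] M [ 0.   -0.08  0.  ] w 31.0 q [-0.06 -0.39  2.11 -0.    1.42 -0.16]
yaw 5.9 turn [-0.04  0.03  0.03] rows>= 0.0 shift now [ 0.04 -0.01 -0.07] shift after turn [ 0.04 -0.01 -0.07]
yaw 185.9 turn [ 1.7996e+02  4.0000e-02 -5.0000e-02] rows>= 25.1 shift now [ 0.04 -0.01 -0.07] shift after turn [0.04 0.01 0.07]
```

Request:
move_arm(
  moves=[
    [[0, 0, 0], [0, 0, 0], 255],
    [[0, 0, 0], [0, 0, 0], 255],
    [[0, 0, 0], [0, 0, 0], 255],
    [[0, 0, 0], [0, 0, 0], 255],
    [[0, 0, 0], [0, 0, 0], 255],
  ],
)

```text
time_s: 5.45
position: [0.4257, 0.0008, 0.0865]
ee_rot: [0.706, -0.036, 0.706, 0.036]
ft_force: [0.7, 1.4, 0.6]
width: 0.166
```

```bash
python3 -c "
from h import *
st(); plan([425,0.6,86],5.9)"
```

```text
t 5.45 pos [425.7   0.8  86.5] jawyaw 5.86 toolx [ 0.001 -0.    -1.   ] F [0.7 1.4 0.6] M [-0.07 -0.11  0.02] w 15.5 q [-0.06 -0.39  2.11 -0.    1.42 -0.16]
yaw 5.9 turn [-0.04  0.04  0.03] rows>= 0.0 shift now [ 0.05 -0.01 -0.07] shift after turn [ 0.05 -0.01 -0.07]
yaw 185.9 turn [ 1.7996e+02  4.0000e-02 -7.0000e-02] rows>= 25.1 shift now [ 0.05 -0.01 -0.07] shift after turn [0.05 0.01 0.07]
```

Request:
move_arm(
  moves=[
    [[-1.5, 0, 0], [0, 0, 0], 255],
    [[-2.5, 0, 0], [0, 0, 0], 255],
    [[-3, 0, 0], [0, 0, 0], 255],
    [[-3, 0, 0], [0, 0, 0], 255],
    [[-3, 0, 0], [0, 0, 0], 255],
    [[-2.5, 0, 0], [0, 0, 0], 255],
    [[0, 0, 0], [-6, 0, 0], 255],
    [[0, 0, 0], [-6, 0, 0], 255],
    [[0, 0, 0], [-6, 0, 0], 255],
    [[0, 0, 0], [-6, 0, 0], 255],
    [[0, 0, 0], [-6, 0, 0], 255],
    [[0, 0, 0], [-6, 0, 0], 255],
    [[0, 0, 0], [-6, 0, 0], 255],
    [[0, 0, 0], [-6, 0, 0], 255],
    [[0, 0, 0], [-6, 0, 0], 255],
    [[0, 0, 0], [-6, 0, 0], 255],
    [[0, 0, 0], [-6, 0, 0], 255],
    [[0, 0, 0], [0, 0, 0], 255],
  ],
)

```text
time_s: 6.95
position: [0.4237, 0.001, 0.2468]
ee_rot: [0.559, -0.43, 0.562, 0.432]
ft_force: [-0.5, -0.1, -1.8]
width: 0.167
```

```bash
python3 -c "
from h import *
st(); plan([635.4,138.8,235],78.4)"
```

```text
t 6.95 pos [423.7   1.  246.8] jawyaw 75.08 toolx [-0.004 -0.    -1.   ] F [-0.5 -0.1 -1.8] M [ 0.05 -0.2  -0.02] w 15.6 q [-0.06 -0.45  1.9  -0.    1.7  -1.37]
yaw 78.4 turn [-3.32 -0.07 -0.25] rows>= 0.5 shift now [  1.09 -16.91  18.77] shift after turn [  1.18 -17.96  17.76]
yaw 258.4 turn [ 1.7668e+02 -3.8000e-01  1.0000e-01] rows>= 24.7 shift now [  1.09 -16.91  18.77] shift after turn [  1.18  17.96 -17.76]
```

Request:
move_arm(
  moves=[
    [[0, -2, 2], [-3.3, 0, 0], 255],
    [[0, -2.6, 2.6], [0, 0, 0], 255],
    [[0, -2.6, 2.6], [0, 0, 0], 255],
    [[0, -2.6, 2.6], [0, 0, 0], 255],
    [[0, -2.6, 2.6], [0, 0, 0], 255],
    [[0, -2.6, 2.6], [0, 0, 0], 255],
    [[0, -2.6, 2.3], [0, 0, 0], 255],
    [[0, 0, 0], [0, 0, 0], 255],
    [[0, 0, 0], [0, 0, 0], 255],
  ],
)

```text
time_s: 7.7
position: [0.6426, 0.1385, 0.2427]
ee_rot: [0.554, -0.437, 0.557, 0.438]
ft_force: [0.3, -0.1, -1.3]
width: 0.165
```

```bash
python3 -c "
from h import *
st(); grab('wrist','w3'); plan([635.4,138.8,235],78.4);grab('scene','s3'); crop('s3','s3c',260,120,440,280,4)"
```

```text
t 7.7 pos [642.6 138.5 242.7] jawyaw 76.44 toolx [-0.005 -0.002 -1.   ] F [ 0.3 -0.1 -1.3] M [ 0.06 -0.14 -0.02] w 15.3 q [ 0.17  0.08  1.45 -0.    1.63 -1.16]
yaw 78.4 turn [-1.95 -0.16 -0.29] rows>= 0.3 shift now [ 0.74  0.67 -0.11] shift after turn [ 0.73  0.67 -0.08]
yaw 258.4 turn [178.05  -0.46   0.24] rows>= 24.9 shift now [ 0.74  0.67 -0.11] shift after turn [ 0.73 -0.67  0.08]
```

View pics/w3.png

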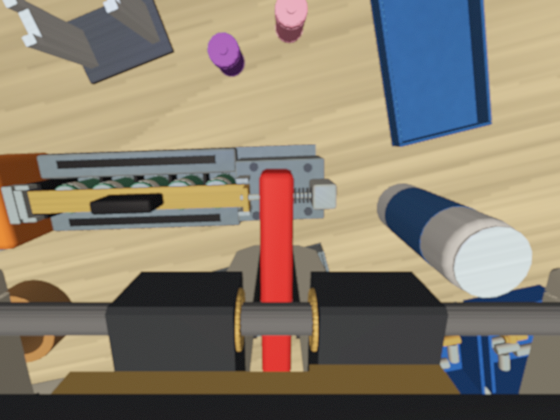

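View pics/s3c.png

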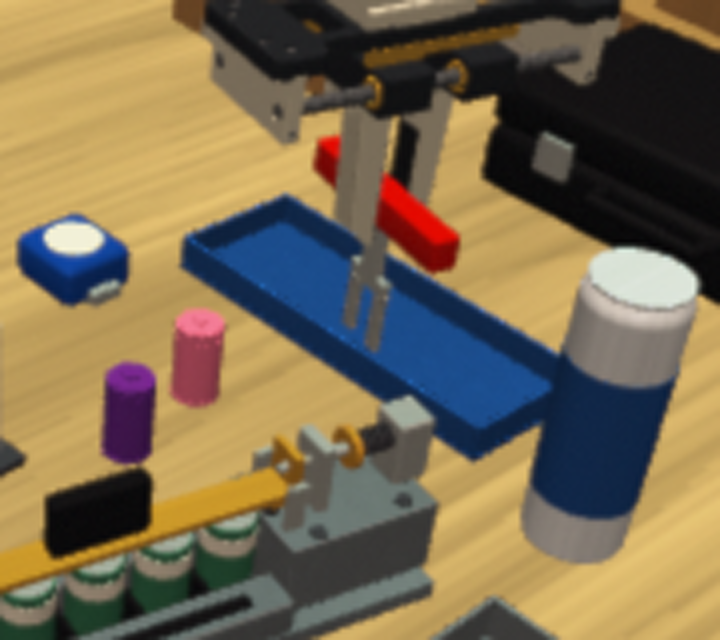

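```bash
python3 - <<'E'
from h import *
o=st(); M=rot(o).as_matrix(); p0=o['position']
ci,p,d=grab('wrist','w3b'); P=cloud(ci,d); hsv=cv2.cvtColor(p,cv2.COLOR_RGB2HSV)
H,S,V=[hsv[...,i].astype(int) for i in range(3)]; v,u=np.mgrid[:420,:560]
def box(u0,v0,u1,v1): return (u>=u0)&(u<=u1)&(v>=v0)&(v<=v1)
def rect(m,zz,name):
    pts=np.array([onz(ci,a,b,zz)[:2] for b,a in np.argwhere(m)],np.float32)
    r=cv2.minAreaRect(pts*1000); c=np.array([r[0][0],r[0][1],zz*1000]); print(name,len(pts),'c',np.round(r[0],1),'size',np.round(r[1],1),'ang',round(r[2],2),'mean',(pts.mean(0)*1000).round(1),'tool(mean)',(M.T@(np.append(pts.mean(0),zz)-p0)*1000).round(1))
rect(box(310,170,345,220)&(abs(P[...,2]-.106)<.004),.106,'barrel')
rect(box(235,170,262,220)&(abs(P[...,2]-.106)<.004),.106,'guide?')
rect((H>17)&(H<26)&(S>120)&box(20,175,245,225)&(abs(P[...,2]-.082)<.006),.082,'strap')
rect((V<60)&box(80,190,170,220)&(P[...,2]>.11)&(P[...,2]<.13),.12,'grip')
crop('w3b','w3c',190,130,370,250,4)
E
```

```text
t 7.8 pos [641.6 137.7 243.1] jawyaw 76.48 toolx [-0.005 -0.002 -1.   ] F [ 0.4  0.1 -1.1] M [ 0.04 -0.16  0.  ] w 15.6 q [ 0.17  0.07  1.45 -0.    1.63 -1.16]
barrel 603 c [645.5 187.3] size [23.2 26. ] ang 78.32 mean [645.5 187.2] tool(mean) [137.    7.1  49.4]
guide? 128 c [630.  109.6] size [ 5.  23.7] ang 75.22 mean [629.8 109.7] tool(mean) [137.2   4.3 -29.7]
strap 3361 c [607.1  -9.1] size [232.8  26.8] ang 78.1 mean [605.1  -8.8] tool(mean) [ 161.5    0.5 -150.6]
grip 910 c [605.6  -4.5] size [62.4 14.7] ang 78.79 mean [605.7  -4.2] tool(mean) [ 123.5    1.1 -146. ]
```

View pics/w3c.png

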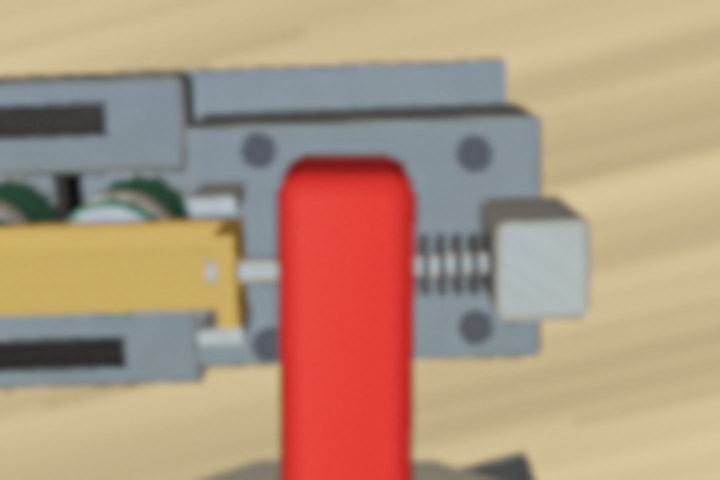

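```bash
python3 - <<'E'
from h import *
o=st(); M=rot(o).as_matrix(); p0=o['position']
ci=camera_info('wrist')
def tool(ci,u,v,axis,val):
    c,d=ray(ci,u,v); c=M.T@(c-p0)*1000; d=M.T@d; return (c+d*(val-c[axis])/d[axis]).round(1)
print('end top', tool(ci,276,173.8,0,-28.8),'end bottom',tool(ci,276,169.5,0,-8.8))
print('sides', tool(ci,190+282/4,200,0,-28.8), tool(ci,190+411/4,200,0,-28.8))
ci,p,d=grab('scene','s4'); crop('s4','s4c',320,140,390,220,9)
E
```

```text
t 7.85 pos [641.3 137.4 243.8] jawyaw 76.51 toolx [-0.004 -0.001 -1.   ] F [ 0.  -0.7 -1.2] M [ 0.08 -0.16 -0.01] w 15.6 q [ 0.17  0.07  1.45 -0.    1.63 -1.16]
end top [-28.8  52.8  -0. ] end bottom [-8.8 52.3 -0. ]
sides [-28.8  40.9  -7.1] [-28.8  40.9   7.6]
```

View pics/s4c.png

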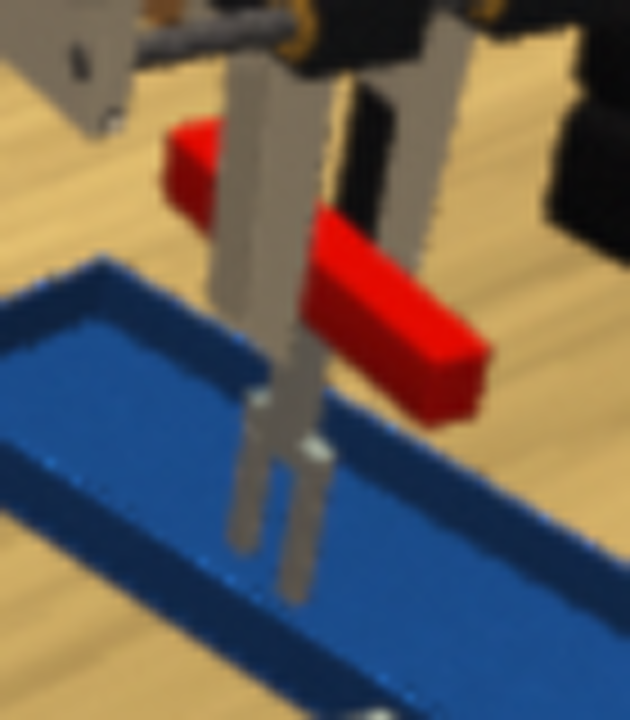

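```bash
python3 - <<'E'
from h import *
o=st(); M=rot(o).as_matrix(); p0=o['position']
ci=camera_info('scene')
def tool(u,v,axis,val):
    c,d=ray(ci,u,v); c=M.T@(c-p0)*1000; d=M.T@d; return (c+d*(val-c[axis])/d[axis]).round(1)
for n,(a,b) in dict(tipL=(241,551),tipR=(293,602),ledL_L=(226,540),ledR_R=(312,598),slotL=(262,550),slotR=(280,590),endTop=(490,350),endtopfront=(435,372),endbotfront=(432,425)).items():
    print(n,tool(320+a/9-.5,140+b/9-.5,2,-2.5 if n[0] in'tls' else -8))
print((M.T@(ci['cam_to_world'][:3,3]-p0)).round(2))
E
```

```text
t 7.9 pos [641.2 137.2 244.4] jawyaw 76.52 toolx [-0.003 -0.001 -1.   ] F [-0.  -0.1 -1. ] M [ 0.08 -0.12  0.02] w 15.6 q [ 0.17  0.07  1.45 -0.    1.63 -1.16]
tipL [62.9  6.9 -2.5]
tipR [ 62.6 -15.6  -2.5]
ledL_L [63.9 13.4 -2.5]
ledR_R [ 57.  -22.2  -2.5]
slotL [57.4 -1.  -2.5]
slotR [ 62.9 -10.1  -2.5]
endTop [-40.3 -71.5  -8. ]
endtopfront [-25.8 -56.1  -8. ]
endbotfront [-13.9 -58.3  -8. ]
[-0.43 -0.57 -0.44]
```

```bash
python3 - <<'E'
from h import *
st();plan([632.5,139.3,180],78.3)
E
```

```text
t 7.9 pos [641.2 137.2 244.4] jawyaw 76.52 toolx [-0.003 -0.001 -1.   ] F [-0.  -0.1 -1. ] M [ 0.08 -0.12  0.02] w 15.6 q [ 0.17  0.07  1.45 -0.    1.63 -1.16]
yaw 78.3 turn [-1.78 -0.11 -0.15] rows>= 0.3 shift now [6.44 0.88 0.01] shift after turn [6.44 0.89 0.03]
yaw 258.3 turn [ 1.7822e+02 -2.3000e-01  1.7000e-01] rows>= 24.9 shift now [6.44 0.88 0.01] shift after turn [ 6.44 -0.89 -0.03]
```

Request:
move_arm(
  moves=[
    [[0.5, 0.9, 0], [-1.8, -0.1, -0.1], 255],
    [[2, 0, 0], [0, 0, 0], 255],
    [[2, 0, 0], [0, 0, 0], 255],
    [[1.5, 0, 0], [0, 0, 0], 255],
    [[0, 0, 0], [0, 0, 0], 255],
    [[0, 0, 0], [0, 0, 0], 255],
  ],
)

```text
time_s: 8.4
position: [0.629, 0.1358, 0.1895]
ee_rot: [0.553, -0.446, 0.547, 0.443]
ft_force: [0.3, 0.1, -0.5]
width: 0.166
```

```bash
python3 - <<'E'
from h import *
st();plan([632.5,139.3,180],78.3)
E
```

```text
t 8.4 pos [629.  135.8 189.5] jawyaw 77.96 toolx [ 0.009  0.002 -1.   ] F [ 0.3  0.1 -0.5] M [-0.01 -0.13 -0.01] w 15.4 q [ 0.17  0.05  1.56 -0.    1.52 -1.19]
yaw 78.3 turn [-0.34  0.2   0.5 ] rows>= 0.1 shift now [ 0.96 -0.26  0.41] shift after turn [ 0.95 -0.27  0.41]
yaw 258.3 turn [179.65   0.79  -0.31] rows>= 25.1 shift now [ 0.96 -0.26  0.41] shift after turn [ 0.95  0.27 -0.41]
```

Request:
move_arm(
  moves=[
    [[0.5, -0.2, 0.3], [-0.3, 0.2, 0.5], 255],
    [[0, 0, 0], [0, 0, 0], 255],
    [[0, 0, 0], [0, 0, 0], 255],
    [[0, 0, 0], [0, 0, 0], 255],
  ],
)

```text
time_s: 8.73
position: [0.6322, 0.138, 0.1887]
ee_rot: [0.55, -0.447, 0.548, 0.445]
ft_force: [0.1, 0.0, -1.3]
width: 0.171
```

```bash
python3 - <<'E'
from h import *
st();plan([632.5,139.3,180],78.3); grab('scene','s5'); crop('s5','s5c',310,170,390,250,9);grab('wrist','w5'); crop('w5','w5c',190,100,370,250,4)
E
```

```text
t 8.73 pos [632.2 138.  188.7] jawyaw 78.2 toolx [ 0.004  0.001 -1.   ] F [ 0.1  0.  -1.3] M [ 0.01 -0.09  0.04] w 15.9 q [ 0.18  0.06  1.55 -0.    1.53 -1.19]
yaw 78.3 turn [-0.1   0.08  0.21] rows>= 0.0 shift now [0.87 0.   0.13] shift after turn [ 0.87 -0.    0.13]
yaw 258.3 turn [ 1.799e+02  3.300e-01 -1.300e-01] rows>= 25.1 shift now [0.87 0.   0.13] shift after turn [ 0.87  0.   -0.13]
```

View pics/s5c.png

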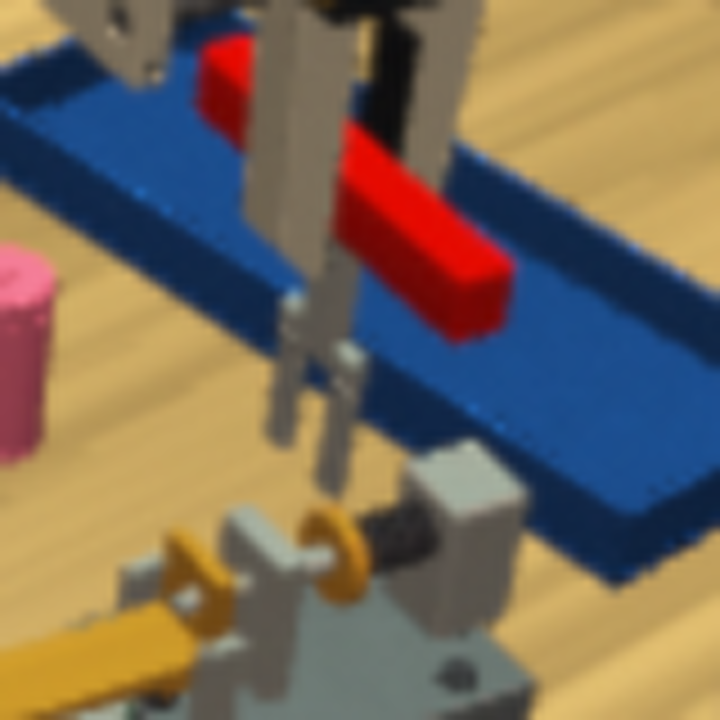

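View pics/w5c.png

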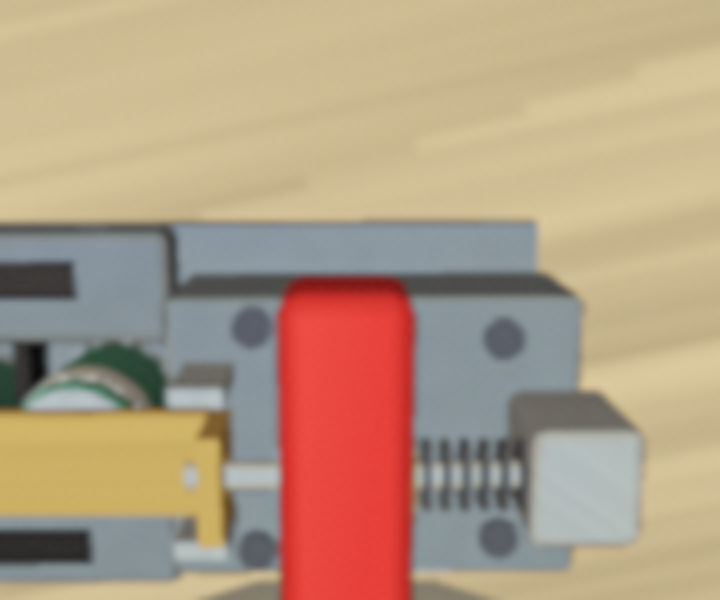

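```bash
python3 - <<'E'
from h import *
o=st(); ci=camera_info('scene')
a=np.radians(78.3); ex=np.array([np.cos(a),np.sin(a),0]); ey=np.array([-np.sin(a),np.cos(a),0]); O=np.array([604.4,-8,0])/1000
def onx(u,v,X):
    c,d=ray(ci,310+u/9-.45,170+v/9-.45); t=(X-(c-O)@ex)/(d@ex); p=c+d*t-O; return np.array([p@ex,p@ey,p[2]])*1000
xb=((o['position']-O)@ex)
print('TCP lantern',[(o['position']-O)@ex*1000,(o['position']-O)@ey*1000])
for n,p,X in [('tipL',(282,443),xb-.0025),('tipR',(333,493),xb-.0025),('slot l edge',(297,440),xb-.0025),('slot r edge',(322,485),xb-.0025),('guide near L',(222,517),.134),('guide near R',(270,568),.134),('guide far R',(302,570),.142),('collar',(337,556),.160),('eye',(186,602),.119),('barrel nearR',(450,502),.187),('barrel nearL',(407,465),.187)]:
    print(n,onx(*p,X).round(1))
# wrist: strap/tab/barrel relative with handle end
ci=camera_info('wrist')
def onz2(u,v,z): 
    p=onz(ci,190+u/4-.4,100+v/4-.4,z)-O; return np.array([p@ex,p@ey])*1000
print('barrel top corners',onz2(530,430,.106).round(1),onz2(642,430,.106).round(1),onz2(533,543,.106).round(1),onz2(637,543,.106).round(1))
zt=o['position'][2]+.0188+.010
print('handle end',onz2(345,297,zt).round(1), onz2(345,278,zt-.02).round(1),'sides',onz2(281,400,zt).round(1),onz2(412,400,zt).round(1))
print('rod',onz2(250,463,.096).round(1),onz2(250,488,.096).round(1))
E
```

```text
t 8.83 pos [632.2 138.  188.7] jawyaw 78.2 toolx [ 0.004  0.001 -1.   ] F [ 0.6  0.  -1.2] M [ 0.   -0.15 -0.04] w 15.5 q [ 0.18  0.06  1.55 -0.    1.53 -1.19]
TCP lantern [np.float64(148.61713514613712), np.float64(2.373524519883303)]
tipL [146.1   8.  127.9]
tipR [146.1 -14.3 128.3]
slot l edge [146.1   2.4 132.8]
slot r edge [146.1  -9.8 127.5]
guide near L [134.   11.9 105.5]
guide near R [134.  -10.  105.4]
guide far R [142.  -12.4 103.9]
collar [160.   -3.   95.3]
eye [119.    2.   90.5]
barrel nearR [187.  -10.2 109.1]
barrel nearL [187.    8.2 107.8]
barrel top corners [186.8  11.9] [210.   11.8] [188.4 -12.9] [210.5 -12.9]
handle end [148.6  55.4] [148.6  54.9] sides [141.3  43.6] [156.2  43.6]
rod [127.9   2.1] [127.8  -3.6]
```

Request:
move_arm(
  moves=[
    [[0.6, 0.05, 0.13], [-0.1, 0.1, 0.2], 255],
    [[0.6, 0, 0], [0, 0, 0], 255],
    [[0.6, 0, 0], [0, 0, 0], 255],
    [[0.4, 0, 0], [0, 0, 0], 255],
    [[0, 0, 0], [0, 0, 0], 255],
    [[0, 0, 0], [0, 0, 0], 255],
  ],
)

```text
time_s: 9.33
position: [0.6318, 0.1396, 0.1637]
ee_rot: [0.548, -0.446, 0.549, 0.447]
ft_force: [0.8, 0.1, -1.9]
width: 0.169
```

```bash
python3 - <<'E'
from h import *
st();plan([632.3,139.5,130],78.3); grab('scene','s6'); crop('s6','s6c',310,170,390,250,9);grab('wrist','w6'); crop('w6','w6c',190,100,370,250,4)
E
```

```text
t 9.33 pos [631.8 139.6 163.7] jawyaw 78.32 toolx [-0.001 -0.001 -1.   ] F [ 0.8  0.1 -1.9] M [ 0.07 -0.12  0.01] w 15.7 q [ 0.18  0.08  1.57 -0.    1.49 -1.19]
yaw 78.3 turn [ 0.02 -0.05 -0.05] rows>= 0.0 shift now [ 3.37 -0.06  0.  ] shift after turn [ 3.37 -0.05  0.  ]
yaw 258.3 turn [-1.7998e+02  8.0000e-02 -7.0000e-02] rows>= 25.1 shift now [ 3.37 -0.06  0.  ] shift after turn [ 3.37  0.05 -0.  ]
```

View pics/s6c.png

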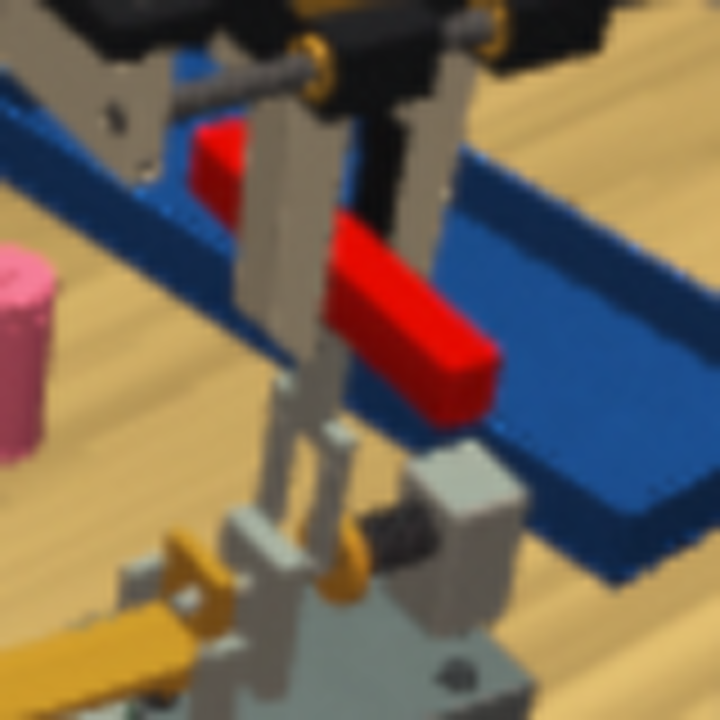

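The scene crop shows the fork straddling the neck line. The right prong tip is at (325,578) and the neck axis at about (303,566), so it is within 1 to 2 mm. I lower in two parts and watch the force.

Request:
move_arm(
  moves=[
    [[0.4, 0, 0], [0, 0, 0], 255],
    [[0.4, 0, 0], [0, 0, 0], 255],
    [[0.4, 0, 0], [0, 0, 0], 255],
    [[0, 0, 0], [0, 0, 0], 255],
  ],
)

```text
time_s: 9.77
position: [0.6322, 0.1396, 0.1516]
ee_rot: [0.548, -0.447, 0.548, 0.446]
ft_force: [-0.2, 0.2, -1.3]
width: 0.166
```

```bash
python3 - <<'E'
from h import *
st();plan([632.3,139.5,130],78.3)
E
```

```text
t 9.77 pos [632.2 139.6 151.6] jawyaw 78.31 toolx [ 0.001 -0.    -1.   ] F [-0.2  0.2 -1.3] M [ 0.06 -0.12 -0.04] w 15.4 q [ 0.18  0.08  1.59 -0.    1.47 -1.19]
yaw 78.3 turn [ 0.01 -0.01  0.03] rows>= 0.0 shift now [ 2.16 -0.01 -0.  ] shift after turn [ 2.16 -0.02 -0.01]
yaw 258.3 turn [-1.7999e+02 -5.0000e-02 -2.0000e-02] rows>= 25.1 shift now [ 2.16 -0.01 -0.  ] shift after turn [2.16 0.02 0.01]
```

No contact, so I go on down.

Request:
move_arm(
  moves=[
    [[0.5, 0, 0], [0, 0, 0], 255],
    [[0.5, 0, 0], [0, 0, 0], 255],
    [[0.5, 0, 0], [0, 0, 0], 255],
    [[0.5, 0, 0], [0, 0, 0], 255],
    [[0, 0, 0], [0, 0, 0], 255],
    [[0, 0, 0], [0, 0, 0], 255],
  ],
)

```text
time_s: 10.27
position: [0.632, 0.1395, 0.1287]
ee_rot: [0.548, -0.447, 0.548, 0.446]
ft_force: [0.7, -0.1, -0.7]
width: 0.164
```

```bash
python3 - <<'E'
from h import *
st();plan([632.3,139.5,130],78.3); grab('scene','s7'); crop('s7','s7c',310,170,390,250,9)
E
```

```text
t 10.27 pos [632.  139.5 128.7] jawyaw 78.31 toolx [-0. -0. -1.] F [ 0.7 -0.1 -0.7] M [ 0.03 -0.33 -0.04] w 15.3 q [ 0.18  0.09  1.61 -0.    1.44 -1.19]
yaw 78.3 turn [ 0.01 -0.03 -0.  ] rows>= 0.0 shift now [-0.13 -0.03  0.  ] shift after turn [-0.13 -0.03  0.  ]
yaw 258.3 turn [-1.7999e+02  1.0000e-02 -5.0000e-02] rows>= 25.1 shift now [-0.13 -0.03  0.  ] shift after turn [-0.13  0.03 -0.  ]
```

View pics/s7c.png

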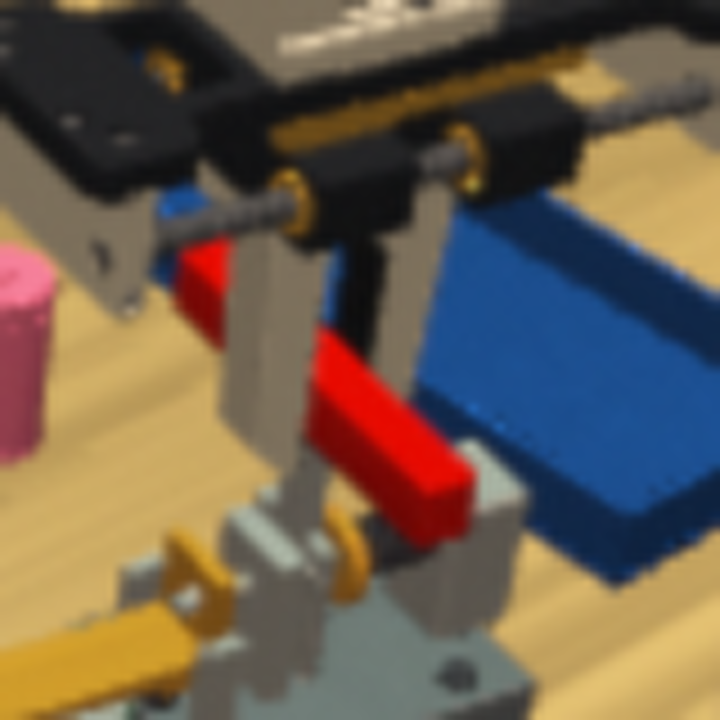

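The fork is over the neck between guide (255,540) and collar (348,555), with no load. I draw to lantern +x (tool +z).

Request:
move_arm(
  moves=[
    [[-0.1, 0, 0.3], [0, 0, 0], 255],
    [[0, 0, 0.3], [0, 0, 0], 255],
    [[0, 0, 0.3], [0, 0, 0], 255],
    [[0, 0, 0.3], [0, 0, 0], 255],
    [[0, 0, 0], [0, 0, 0], 255],
  ],
)

```text
time_s: 10.73
position: [0.6346, 0.1514, 0.1302]
ee_rot: [0.548, -0.447, 0.549, 0.446]
ft_force: [-0.7, -2.2, -2.0]
width: 0.169
```

```bash
python3 - <<'E'
from h import *
o=st(); a=np.radians(78.3); print((o['position']*1000-np.array([604.4,-8,0]))@[np.cos(a),np.sin(a),0])
E
```

```text
t 10.73 pos [634.6 151.4 130.2] jawyaw 78.28 toolx [-0.001 -0.003 -1.   ] F [-0.7 -2.2 -2. ] M [-0.54 -0.1  -0.04] w 15.7 q [ 0.2   0.1   1.6  -0.    1.44 -1.17]
162.2367439107148
```

Request:
move_arm(
  moves=[
    [[0, 0, 0.3], [0, 0, 0], 255],
    [[0, 0, 0.3], [0, 0, 0], 255],
    [[0, 0, 0.2], [0, 0, 0], 255],
    [[0, 0, 0], [0, 0, 0], 255],
    [[0, 0, 0], [0, 0, 0], 255],
  ],
)

```text
time_s: 11.15
position: [0.6361, 0.1585, 0.1301]
ee_rot: [0.547, -0.448, 0.55, 0.445]
ft_force: [-1.7, -4.3, -1.4]
width: 0.167
```

```bash
python3 - <<'E'
from h import *
o=st(); a=np.radians(78.3); print((o['position']*1000-np.array([604.4,-8,0]))@[np.cos(a),np.sin(a),0])
grab('scene','s8'); crop('s8','s8c',270,150,390,250,6)
E
```

```text
t 11.15 pos [636.1 158.5 130.1] jawyaw 78.26 toolx [-0.002 -0.006 -1.   ] F [-1.7 -4.3 -1.4] M [-1.13  0.16 -0.  ] w 15.5 q [ 0.21  0.11  1.59 -0.01  1.44 -1.16]
169.41561105624837
```

View pics/s8c.png

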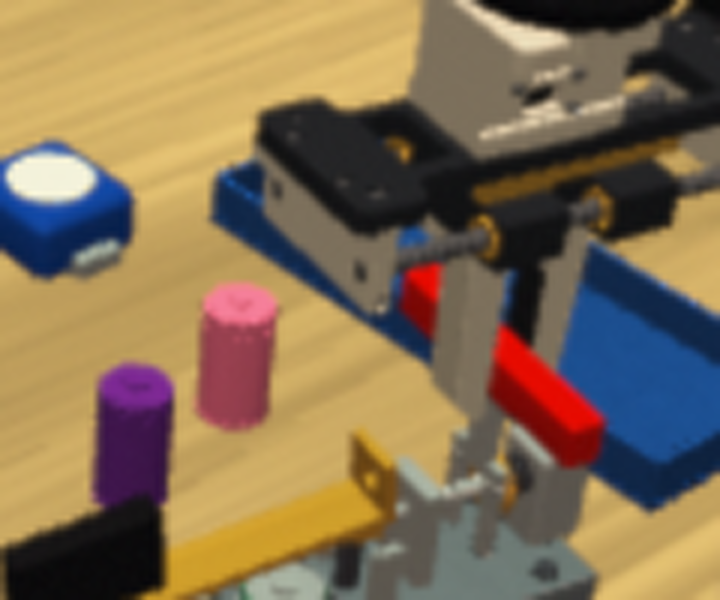

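The strap's tab and eye at (375,470) now stand well above the bolt line, so it has sprung up. I let the bolt return, then lift the key out.

Request:
move_arm(
  moves=[
    [[0, 0, -0.4], [0, 0, 0], 255],
    [[0, 0, -0.4], [0, 0, 0], 255],
    [[0, 0, -0.4], [0, 0, 0], 255],
    [[0, 0, -0.4], [0, 0, 0], 255],
    [[0, 0, 0], [0, 0, 0], 255],
    [[0, 0, 0], [0, 0, 0], 255],
  ],
)

```text
time_s: 11.7
position: [0.6328, 0.1416, 0.1308]
ee_rot: [0.547, -0.447, 0.55, 0.445]
ft_force: [0.4, -0.5, -0.9]
width: 0.168
```

```bash
python3 - <<'E'
from h import *
o=st(); a=np.radians(78.3); print((o['position']*1000-np.array([604.4,-8,0]))@[np.cos(a),np.sin(a),0])
plan([633,141,250],78.3)
E
```

```text
t 11.7 pos [632.8 141.6 130.8] jawyaw 78.26 toolx [-0.001 -0.005 -1.   ] F [ 0.4 -0.5 -0.9] M [ 0.01 -0.13 -0.07] w 15.6 q [ 0.18  0.1   1.61 -0.    1.44 -1.18]
152.26095896236623
yaw 78.3 turn [-0.04 -0.28  0.02] rows>= 0.0 shift now [-11.92  -0.04  -0.11] shift after turn [-11.92  -0.04  -0.06]
yaw 258.3 turn [1.7996e+02 3.0000e-02 4.3000e-01] rows>= 25.1 shift now [-11.92  -0.04  -0.11] shift after turn [-11.92   0.04   0.06]
```

Request:
move_arm(
  moves=[
    [[-0.6, 0, 0], [0, -0.2, 0], 255],
    [[-0.8, 0, 0], [0, 0, 0], 255],
    [[-0.8, 0, 0], [0, 0, 0], 255],
    [[-1, 0, 0], [0, 0, 0], 255],
    [[-2, 0, 0], [0, 0, 0], 255],
    [[-2.5, 0, 0], [0, 0, 0], 255],
    [[-2.5, 0, 0], [0, 0, 0], 255],
    [[-1.8, 0, 0], [0, 0, 0], 255],
    [[0, 0, 0], [6.5, 0, 0], 255],
    [[0, 0, 0], [6.5, 0, 0], 255],
    [[0, 0, 0], [6.5, 0, 0], 255],
    [[0, 0, 0], [6.5, 0, 0], 255],
    [[0, 0, 0], [6.5, 0, 0], 255],
    [[0, 0, 0], [6.5, 0, 0], 255],
    [[0, 0, 0], [6.5, 0, 0], 255],
    [[0, 0, 0], [6.5, 0, 0], 255],
    [[0, 0, 0], [6.5, 0, 0], 255],
    [[0, 0, 0], [0, 0, 0], 255],
  ],
)

```text
time_s: 13.2
position: [0.6324, 0.1448, 0.2786]
ee_rot: [0.704, -0.105, 0.694, 0.106]
ft_force: [0.5, -0.4, -1.7]
width: 0.172
```

```bash
python3 - <<'E'
from h import *
o=st(); plan([425.7,0.8,250],5.86)
E
```

```text
t 13.2 pos [632.4 144.8 278.6] jawyaw 17.13 toolx [ 0.014  0.004 -1.   ] F [ 0.5 -0.4 -1.7] M [ 0.02 -0.07  0.04] w 16.0 q [ 0.18  0.04  1.43  0.    1.66 -0.11]
yaw 5.86 turn [11.27  0.86 -0.08] rows>= 1.6 shift now [  2.5   -7.67 -24.03] shift after turn [  2.86 -12.21 -22.03]
yaw 185.86 turn [-1.6873e+02  1.2000e-01  1.2700e+00] rows>= 23.6 shift now [  2.5   -7.67 -24.03] shift after turn [ 2.86 12.21 22.03]
```

Request:
move_arm(
  moves=[
    [[0, 0, 0], [5.6, 0.8, 0], 255],
    [[0, 0, 0], [5.6, 0, 0], 255],
    [[0.4, -1.6, -2.9], [0, 0, 0], 255],
    [[0.4, -1.6, -2.9], [0, 0, 0], 255],
    [[0.4, -1.6, -2.9], [0, 0, 0], 255],
    [[0.4, -1.6, -2.9], [0, 0, 0], 255],
    [[0.4, -1.6, -2.9], [0, 0, 0], 255],
    [[0.4, -1.6, -2.9], [0, 0, 0], 255],
    [[0.2, -1.6, -2.9], [0, 0, 0], 255],
    [[0, 0, 0], [0, 0, 0], 255],
    [[0, 0, 0], [0, 0, 0], 255],
  ],
)

```text
time_s: 14.12
position: [0.4352, 0.0071, 0.2579]
ee_rot: [0.708, -0.051, 0.703, 0.051]
ft_force: [0.2, 0.5, -0.6]
width: 0.166
```

```bash
python3 - <<'E'
from h import *
o=st(); plan([425.7,0.8,190],5.86)
E
```

```text
t 14.12 pos [435.2   7.1 257.9] jawyaw 8.26 toolx [ 0.006  0.001 -1.   ] F [ 0.2  0.5 -0.6] M [-0.04 -0.07 -0.01] w 15.4 q [-0.04 -0.43  1.86  0.    1.7  -0.19]
yaw 5.86 turn [ 2.4   0.38 -0.04] rows>= 0.3 shift now [ 6.78 -0.49 -1.08] shift after turn [ 6.79 -0.53 -1.01]
yaw 185.86 turn [-1.776e+02  5.000e-02  5.800e-01] rows>= 24.8 shift now [ 6.78 -0.49 -1.08] shift after turn [6.79 0.53 1.01]
```

Request:
move_arm(
  moves=[
    [[0.5, -0.5, -1], [2.4, 0.4, 0], 255],
    [[2, 0, 0], [0, 0, 0], 255],
    [[2, 0, 0], [0, 0, 0], 255],
    [[1, 0, 0], [0, 0, 0], 255],
    [[0, 0, 0], [0, 0, 0], 255],
    [[0, 0, 0], [0, 0, 0], 255],
    [[0, 0, 0], [0, 0, 0], 255],
  ],
)

```text
time_s: 14.7
position: [0.4262, 0.0008, 0.2037]
ee_rot: [0.706, -0.036, 0.706, 0.037]
ft_force: [-0.1, 0.2, -1.4]
width: 0.167
```

```bash
python3 - <<'E'
from h import *
o=st(); plan([425.7,0.8,86.5],5.86); grab('wrist','w9')
E
```

```text
t 14.7 pos [426.2   0.8 203.7] jawyaw 5.92 toolx [ 0.  0. -1.] F [-0.1  0.2 -1.4] M [-0.02 -0.09 -0.01] w 15.5 q [-0.06 -0.45  1.96  0.    1.63 -0.16]
yaw 5.86 turn [ 0.06  0.   -0.02] rows>= 0.0 shift now [11.72 -0.   -0.05] shift after turn [11.72  0.   -0.05]
yaw 185.86 turn [-1.7994e+02  4.0000e-02  1.0000e-02] rows>= 25.1 shift now [11.72 -0.   -0.05] shift after turn [11.72 -0.    0.05]
```

View pics/w9.png

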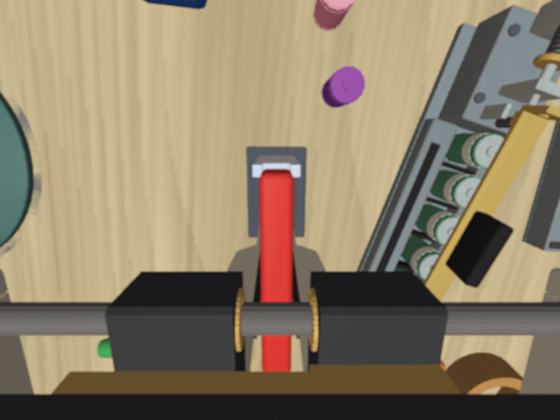

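Request:
move_arm(
  moves=[
    [[1, 0, -0.05], [0, 0, 0], 255],
    [[1.5, 0, 0], [0, 0, 0], 255],
    [[1.5, 0, 0], [0, 0, 0], 255],
    [[1.5, 0, 0], [0, 0, 0], 255],
    [[1.5, 0, 0], [0, 0, 0], 255],
    [[1, 0, 0], [0, 0, 0], 255],
    [[0.5, 0, 0], [0, 0, 0], 255],
    [[0, 0, 0], [0, 0, 0], 255],
    [[0, 0, 0], [0, 0, 0], 255],
  ],
)

```text
time_s: 15.5
position: [0.4261, 0.001, 0.1117]
ee_rot: [0.707, -0.037, 0.705, 0.037]
ft_force: [-0.6, 0.0, -0.1]
width: 0.165
```

```bash
python3 - <<'E'
from h import *
o=st(); plan([425.7,0.8,86.5],5.86)
E
```

```text
t 15.5 pos [426.1   1.  111.7] jawyaw 5.95 toolx [ 0.002  0.    -1.   ] F [-0.6  0.  -0.1] M [-0.08 -0.08  0.  ] w 15.3 q [-0.06 -0.41  2.09  0.    1.47 -0.16]
yaw 5.86 turn [ 0.09  0.11 -0.  ] rows>= 0.0 shift now [ 2.52 -0.02 -0.05] shift after turn [ 2.52 -0.02 -0.05]
yaw 185.86 turn [-1.7991e+02  1.0000e-02  1.8000e-01] rows>= 25.1 shift now [ 2.52 -0.02 -0.05] shift after turn [2.52 0.02 0.05]
```

Request:
move_arm(
  moves=[
    [[0.7, 0, -0.05], [0, 0.1, 0], 255],
    [[0.7, 0, 0], [0, 0, 0], 255],
    [[0.5, 0, 0], [0, 0, 0], 255],
    [[0.3, 0, 0], [0, 0, 0], 255],
    [[0.2, 0, 0], [0, 0, 0], 255],
    [[0, 0, 0], [0, 0, 0], 255],
    [[0, 0, 0], [0, 0, 0], 255],
  ],
)

```text
time_s: 16.08
position: [0.4266, 0.0009, 0.0871]
ee_rot: [0.707, -0.037, 0.705, 0.037]
ft_force: [0.6, -0.0, -0.6]
width: 0.166
```

```bash
python3 - <<'E'
from h import *
o=st(); plan([425.7,0.8,86.5],5.86)
E
```

```text
t 16.08 pos [426.6   0.9  87.1] jawyaw 5.95 toolx [ 0.003 -0.    -1.   ] F [ 0.6 -0.  -0.6] M [-0.05 -0.07 -0.02] w 15.4 q [-0.06 -0.39  2.11  0.    1.42 -0.16]
yaw 5.86 turn [0.09 0.16 0.02] rows>= 0.0 shift now [ 0.06 -0.   -0.09] shift after turn [ 0.06 -0.   -0.09]
yaw 185.86 turn [-1.7991e+02 -4.0000e-02  2.6000e-01] rows>= 25.1 shift now [ 0.06 -0.   -0.09] shift after turn [0.06 0.   0.09]
```

Request:
move_arm(
  moves=[
    [[0.06, 0, -0.09], [0, 0.1, 0], 255],
    [[0, 0, 0], [0, 0, 0], 255],
    [[0, 0, 0], [0, 0, 0], 180],
    [[0, 0, 0], [0, 0, 0], 120],
    [[0, 0, 0], [0, 0, 0], 60],
    [[0, 0, 0], [0, 0, 0], 60],
    [[0, 0, 0], [0, 0, 0], 60],
    [[0, 0, 0], [0, 0, 0], 60],
    [[0, 0, 0], [0, 0, 0], 0],
    [[-1.5, 0, 0], [0, 0, 0], 0],
    [[-3, 0, 0], [0, 0, 0], 0],
    [[-3, 0, 0], [0, 0, 0], 0],
    [[-3, 0, 0], [0, 0, 0], 0],
    [[-2, 0, 0], [0, 0, 0], 0],
    [[0, 0, 0], [0, 0, 0], 0],
    [[0, 0, 0], [0, 0, 0], 0],
  ],
)

```text
time_s: 17.42
position: [0.4248, 0.0009, 0.2172]
ee_rot: [0.706, -0.037, 0.706, 0.037]
ft_force: [0.0, -0.4, 0.2]
width: 0.996
```

```bash
python3 - <<'E'
from h import *
o=st(); ci,p,d=grab('wrist','w10'); P=cloud(ci,d); hsv=cv2.cvtColor(p,cv2.COLOR_RGB2HSV); H,S,V=[hsv[...,i].astype(int) for i in range(3)]
m=((H<6)|(H>174))&(S>150)&(V>100)&(P[...,2]>.09)
print(np.nanpercentile(P[m][:,2],[5,50,95]), m.sum()); grab('scene','s10'); crop('s10','s10c',190,170,290,270,6)
E
```

```text
t 17.42 pos [424.8   0.9 217.2] jawyaw 5.95 toolx [ 0. -0. -1.] F [ 0.  -0.4  0.2] M [-0.09 -0.09  0.01] w 92.6 q [-0.06 -0.45  1.94 -0.    1.65 -0.16]
[0.11378859 0.11546986 0.11663182] 1931
```

View pics/w10.png

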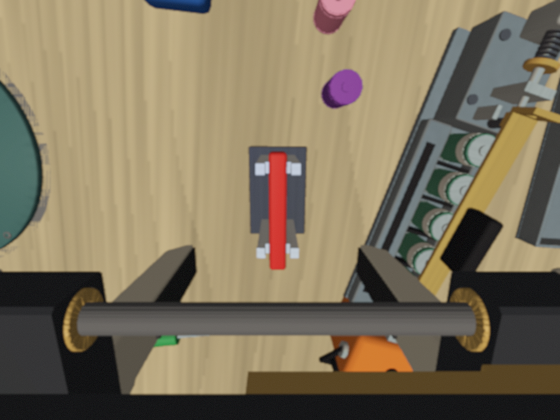

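View pics/s10c.png

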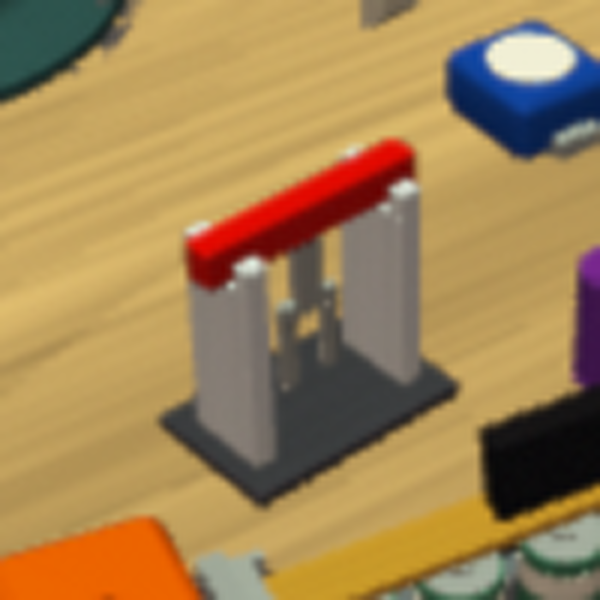

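The key hangs level. Its handle top is at z = 115.5 mm at both ends, and the scene crop shows the handle in both notches with the fork hanging between the posts. Next is the strap.

```bash
python3 - <<'E'
from h import *
plan([604.5,-8,200],-11.7)
E
```

```text
yaw -11.7 turn [ 1.765e+01 -5.000e-02  1.000e-02] rows>= 2.5 shift now [ 1.61 -2.75 17.81] shift after turn [ 1.63  2.78 17.8 ]
yaw 168.3 turn [-1.6235e+02 -2.0000e-02 -7.0000e-02] rows>= 22.7 shift now [ 1.61 -2.75 17.81] shift after turn [  1.63  -2.78 -17.8 ]
```

Request:
move_arm(
  moves=[
    [[0, 0, 0], [5.8, 0, 0], 0],
    [[0, 0, 0], [5.8, 0, 0], 0],
    [[0, 0, 0], [5.8, 0, 0], 0],
    [[0, 0, 0], [0, 0, 0], 0],
    [[0.2, 0.5, 3], [0, 0, 0], 0],
    [[0.2, 0.5, 3], [0, 0, 0], 0],
    [[0.2, 0.5, 3], [0, 0, 0], 0],
    [[0.2, 0.5, 3], [0, 0, 0], 0],
    [[0.2, 0.5, 3], [0, 0, 0], 0],
    [[0, 0.3, 2], [0, 0, 0], 0],
    [[0, 0, 0], [0, 0, 0], 0],
    [[0, 0, 0], [0, 0, 0], 0],
    [[0, 0, 0], [0, 0, 0], 0],
  ],
)

```text
time_s: 18.6
position: [0.5999, -0.0062, 0.1885]
ee_rot: [0.698, 0.064, 0.711, -0.064]
ft_force: [-1.0, -0.0, -0.5]
width: 0.999
```

```bash
python3 - <<'E'
from h import *
o=st(); ci,p,d=grab('wrist','w11'); P=cloud(ci,d); V=p.max(-1)
v,u=np.mgrid[:420,:560]
m=(V<70)&(P[...,2]>.105)&(P[...,2]<.14)&(v<260)
pts=P[m][:,:2]*1000; r=cv2.minAreaRect(pts.astype(np.float32)); print(m.sum(),r,pts.mean(0),np.nanmedian(P[m][:,2]))
plan([604.5,-8,100],-11.7)
E
```

```text
t 18.6 pos [599.9  -6.2 188.5] jawyaw -10.4 toolx [-0.018  0.001 -1.   ] F [-1.  -0.  -0.5] M [-0.08 -0.07  0.02] w 92.9 q [-0.05 -0.03  1.64 -0.    1.55  0.13]
1150 ((606.9646606445312, -6.458885192871094), (55.296749114990234, 11.911327362060547), 78.5406265258789) [607.59351915  -3.18945278] 0.1315896760098461
yaw -11.7 turn [ 1.29 -1.01  0.16] rows>= 0.2 shift now [ 8.85 -0.07  0.67] shift after turn [ 8.86 -0.08  0.52]
yaw 168.3 turn [-178.7    -0.24   -1.58] rows>= 25.0 shift now [ 8.85 -0.07  0.67] shift after turn [ 8.86  0.08 -0.52]
```

View pics/w11.png

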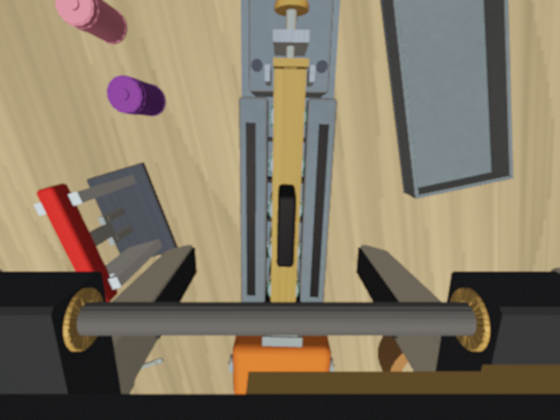

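The black grip at (287,225) is between the fingers and its top is at z = 132 mm, as expected when tilted. I go down over it.

Request:
move_arm(
  moves=[
    [[0.8, 0, 0.55], [1.3, -1, 0.2], 0],
    [[1.5, 0, 0], [0, 0, 0], 0],
    [[1.5, 0, 0], [0, 0, 0], 0],
    [[1.5, 0, 0], [0, 0, 0], 0],
    [[1, 0, 0], [0, 0, 0], 0],
    [[0.5, 0, 0], [0, 0, 0], 0],
    [[0, 0, 0], [0, 0, 0], 0],
    [[0, 0, 0], [0, 0, 0], 0],
  ],
)

```text
time_s: 19.32
position: [0.5998, -0.0068, 0.117]
ee_rot: [0.704, 0.07, 0.703, -0.069]
ft_force: [0.8, 0.2, 0.4]
width: 0.997
```

```bash
python3 - <<'E'
from h import *
o=st(); plan([605.3,-8,101],-11.7)
E
```

```text
t 19.32 pos [599.8  -6.8 117. ] jawyaw -11.3 toolx [ 0.001  0.001 -1.   ] F [0.8 0.2 0.4] M [-0.02 -0.05 -0.01] w 92.7 q [-0.05 -0.    1.73  0.    1.41  0.14]
yaw -11.7 turn [ 0.4   0.05 -0.05] rows>= 0.1 shift now [ 1.6  -0.02  0.57] shift after turn [ 1.6  -0.01  0.57]
yaw 168.3 turn [-1.796e+02  8.000e-02  8.000e-02] rows>= 25.1 shift now [ 1.6  -0.02  0.57] shift after turn [ 1.6   0.01 -0.57]
```

Request:
move_arm(
  moves=[
    [[0.8, 0, 0.57], [0.4, 0, 0], 0],
    [[0.8, 0, 0], [0, 0, 0], 0],
    [[0, 0, 0], [0, 0, 0], 0],
    [[0, 0, 0], [0, 0, 0], 255],
    [[0, 0, 0], [0, 0, 0], 255],
    [[0, 0, 0], [0, 0, 0], 255],
    [[0, 0, 0], [0, 0, 0], 255],
    [[0, 0, 0], [0, 0, 0], 255],
    [[0, 0, 0], [0, 0, 0], 255],
    [[0, 0, 0], [0, 0, 0], 255],
    [[0, 0, 0], [0, 0, 0], 255],
    [[0, 0, 0], [0, 0, 0], 255],
    [[0, 0, 0], [0, 0, 0], 255],
    [[0, 0, 0], [0, 0, 0], 255],
    [[0, 0, 0], [0, 0, 0], 255],
    [[0, 0, 0], [0, 0, 0], 255],
    [[0, 0, 0], [0, 0, 0], 255],
    [[0, 0, 0], [0, 0, 0], 255],
  ],
  newtons=35,
)

```text
time_s: 20.82
position: [0.6072, -0.008, 0.1025]
ee_rot: [0.705, 0.072, 0.702, -0.072]
ft_force: [0.3, -0.0, 0.5]
width: 0.152
```

```bash
python3 - <<'E'
from h import *
o=st(); plan([605.3,-8,101],-11.7)
E
```

```text
t 20.82 pos [607.2  -8.  102.5] jawyaw -11.71 toolx [ 0.005  0.    -1.   ] F [ 0.3 -0.   0.5] M [-0.02 -0.12  0.02] w 14.2 q [-0.06  0.02  1.73  0.    1.38  0.15]
yaw -11.7 turn [-0.01  0.27 -0.08] rows>= 0.0 shift now [ 0.15 -0.04 -0.18] shift after turn [ 0.15 -0.04 -0.18]
yaw 168.3 turn [ 1.7999e+02 -1.3000e-01 -4.3000e-01] rows>= 25.1 shift now [ 0.15 -0.04 -0.18] shift after turn [0.15 0.04 0.18]
```

Request:
move_arm(
  moves=[
    [[0, 0.3, 0], [0, 0, 0], 255],
    [[0, 0.3, 0], [0, 0, 0], 255],
    [[0, 0.3, 0], [0, 0, 0], 255],
    [[0, 0, 0], [0, 0, 0], 255],
    [[0, 0, 0], [0, 0, 0], 255],
  ],
)

```text
time_s: 21.23
position: [0.6093, 0.0016, 0.1027]
ee_rot: [0.705, 0.072, 0.702, -0.072]
ft_force: [0.1, -1.3, 0.3]
width: 0.15
```

```bash
python3 - <<'E'
from h import *
o=st(); plan([609.0,0.8,120],-11.7)
grab('scene','s12'); crop('s12','s12c',180,170,380,320,4)
E
```

```text
t 21.23 pos [609.3   1.6 102.7] jawyaw -11.72 toolx [ 0.005  0.    -1.   ] F [ 0.1 -1.3  0.3] M [-0.14  0.01  0.02] w 14.0 q [-0.04  0.03  1.73  0.    1.38  0.17]
yaw -11.7 turn [-0.02  0.3  -0.07] rows>= 0.0 shift now [-1.73 -0.09 -0.01] shift after turn [-1.73 -0.09 -0.02]
yaw 168.3 turn [ 1.7998e+02 -1.1000e-01 -4.7000e-01] rows>= 25.1 shift now [-1.73 -0.09 -0.01] shift after turn [-1.73  0.09  0.02]
```

View pics/s12c.png

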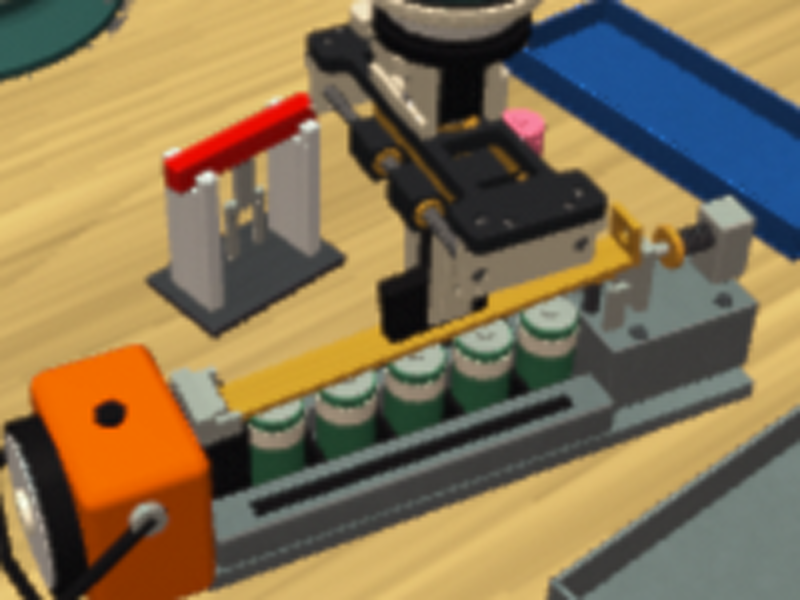

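The strap's left end at (225,395) is now clear of the hook lip, about 10 mm shifted. I lift gently.

Request:
move_arm(
  moves=[
    [[-0.4, 0, 0], [0, 0, 0], 255],
    [[-0.4, 0, 0], [0, 0, 0], 255],
    [[-0.4, 0, 0], [0, 0, 0], 255],
    [[0, 0, 0], [0, 0, 0], 255],
  ],
)

```text
time_s: 21.62
position: [0.609, 0.0017, 0.1155]
ee_rot: [0.705, 0.072, 0.702, -0.072]
ft_force: [0.8, 0.1, -0.3]
width: 0.147
```

```bash
python3 - <<'E'
from h import *
o=st()
E
```

```text
t 21.62 pos [609.    1.7 115.5] jawyaw -11.71 toolx [ 0.004  0.    -1.   ] F [ 0.8  0.1 -0.3] M [-0.04 -0.09 -0.  ] w 13.6 q [-0.04  0.02  1.71  0.    1.41  0.16]
```

Request:
move_arm(
  moves=[
    [[-1.5, 0, 0], [0, 0, 0], 255],
    [[-3, 0, 0], [0, 0, 0], 255],
    [[-3, 0, 0], [0, 0, 0], 255],
    [[-2.5, 0, 0], [0, 0, 0], 255],
    [[0, 0, 0], [6.5, 0, 0], 255],
    [[0, 0, 0], [6.5, 0, 0], 255],
    [[0, 0, 0], [6.5, 0, 0], 255],
    [[0, 0, 0], [6.5, 0, 0], 255],
    [[0, 0, 0], [6.5, 0, 0], 255],
    [[0, 0, 0], [6.5, 0, 0], 255],
    [[0, 0, 0], [6.5, 0, 0], 255],
    [[0, 0, 0], [6.5, 0, 0], 255],
    [[0, 0, 0], [6.5, 0, 0], 255],
    [[0, 0, 0], [6.5, 0, 0], 255],
    [[0, 0, 0], [6.5, 0, 0], 255],
    [[0, 0, 0], [0, 0, 0], 255],
  ],
)

```text
time_s: 22.95
position: [0.6077, 0.001, 0.2228]
ee_rot: [0.515, 0.487, 0.513, -0.484]
ft_force: [-0.2, -0.1, -0.7]
width: 0.145
```

```bash
python3 - <<'E'
from h import *
o=st(); plan([478,346.5,220],-89.6); grab('top','t13')
E
```

```text
t 22.95 pos [607.7   1.  222.8] jawyaw -86.76 toolx [ 0.006  0.001 -1.   ] F [-0.2 -0.1 -0.7] M [ 0.05 -0.04  0.02] w 13.5 q [-0.04 -0.03  1.59  0.    1.58  1.47]
yaw -89.6 turn [ 2.84 -0.02 -0.34] rows>= 0.4 shift now [  0.22 -11.   -35.22] shift after turn [  0.28 -12.73 -34.64]
yaw 90.4 turn [-1.7716e+02  5.3000e-01 -4.0000e-02] rows>= 24.7 shift now [  0.22 -11.   -35.22] shift after turn [ 0.28 12.73 34.64]
```

View pics/t13.png

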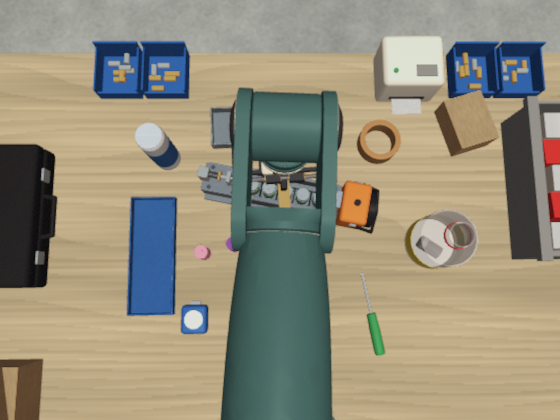

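The tray has been knocked. It is now centred about (152,256), before (142,246). The jar mouth is still at (460,236). I re-measure the tray.

```bash
cat >> h.py <<'E'
def rects(ci,m,zz,name):
    pts=np.array([onz(ci,a,b,zz)[:2] for b,a in np.argwhere(m)],np.float32)
    r=cv2.minAreaRect(pts*1000); print(name,len(pts),'c',np.round(r[0],1),'size',np.round(r[1],1),'ang',round(r[2],2),'mean',(pts.mean(0)*1000).round(1)); return r
def traymeas(tag):
    ci=camera_info('top'); z=np.load(f'pics/{tag}.npz'); hsv=cv2.cvtColor(z['p'],cv2.COLOR_RGB2HSV); H,S,V=[hsv[...,i].astype(int) for i in range(3)]
    m=((H>100)&(H<125)&(S>120)).astype(np.uint8); n,l,s,c=cv2.connectedComponentsWithStats(m)
    for i in range(1,n):
        if s[i,4]>3000: P=cloud(ci,z['d']); rects(ci,l==i,.028,'tray'); mm=(l==i)&(abs(P[...,2]-.028)<.006); rects(ci,mm,.028,'rim')
def jarmeas(tag):
    ci=camera_info('top'); z=np.load(f'pics/{tag}.npz'); P=cloud(ci,z['d']); v,u=np.mgrid[:420,:560]
    rects(ci,(u>380)&(u<510)&(v>180)&(v<310)&(abs(P[...,2]-.212)<.003),.212,'jarmouth')
E
python3 - <<'E'
from h import *
traymeas('t13'); jarmeas('t13')
E
```

```text
tray 4239 c [935.3 367.6] size [250.2 151.9] ang 89.97 mean [936.1 365.6]
rim 573 c [928.3 358.7] size [232.5 126.7] ang 89.85 mean [923.2 366.2]
tray 4138 c [ 934.  -567.8] size [264.8 153.9] ang 89.85 mean [ 935.8 -568.9]
rim 592 c [ 926.8 -559.6] size [234.7 122.9] ang 89.85 mean [ 924.5 -570.7]
tray 5384 c [454.5 321.1] size [286.1 112.1] ang 0.35 mean [451.7 321.1]
rim 586 c [454.5 321.4] size [286.1 111.4] ang 0.35 mean [441.8 320.9]
jarmouth 156 c [ 480.9 -370.4] size [54.4 54.8] ang 85.93 mean [ 480.8 -371.3]
```

```bash
python3 - <<'E'
from h import *
plan([454.5,321.2,222],-89.6)
E
```

```text
yaw -89.6 turn [ 3.25 -0.03 -0.35] rows>= 0.5 shift now [ 1.000e-02 -1.326e+01 -3.292e+01] shift after turn [  0.09 -15.1  -32.12]
yaw 90.4 turn [-1.7675e+02  5.4000e-01 -4.0000e-02] rows>= 24.7 shift now [ 1.000e-02 -1.326e+01 -3.292e+01] shift after turn [ 0.09 15.1  32.12]
```

Request:
move_arm(
  moves=[
    [[0, 0, 0], [3.2, 0, 0], 255],
    [[0, 0, 0], [0, 0, 0], 255],
    [[0, -1.4, -3], [0, 0, 0], 255],
    [[0, -1.4, -3], [0, 0, 0], 255],
    [[0, -1.4, -3], [0, 0, 0], 255],
    [[0, -1.4, -3], [0, 0, 0], 255],
    [[0, -1.4, -3], [0, 0, 0], 255],
    [[0, -1.4, -3], [0, 0, 0], 255],
    [[0, -1.4, -3], [0, 0, 0], 255],
    [[0, -1.4, -3], [0, 0, 0], 255],
    [[0, -1.4, -3], [0, 0, 0], 255],
    [[0, -1, -2], [0, 0, 0], 255],
    [[0, 0, 0], [0, 0, 0], 255],
    [[0, 0, 0], [0, 0, 0], 255],
  ],
)

```text
time_s: 24.17
position: [0.453, 0.2967, 0.2221]
ee_rot: [0.52, 0.482, 0.518, -0.478]
ft_force: [0.5, -0.1, -1.4]
width: 0.151
```

```bash
python3 - <<'E'
from h import *
st();plan([454.5,321.2,222],-89.6); grab('scene','s14'); crop('s14','s14c',260,60,440,200,4); grab('top','t14'); grab('wrist','w14')
E
```

```text
t 24.17 pos [453.  296.7 222.1] jawyaw -85.55 toolx [ 0.007  0.002 -1.   ] F [ 0.5 -0.1 -1.4] M [ 0.04  0.05 -0.04] w 14.0 q [ 0.53 -0.18  1.73 -0.    1.59  2.03]
yaw -89.6 turn [ 4.05 -0.08 -0.38] rows>= 0.6 shift now [ 0.02  0.34 -2.43] shift after turn [ 0.01  0.17 -2.44]
yaw 90.4 turn [-1.7595e+02  5.9000e-01 -1.2000e-01] rows>= 24.6 shift now [ 0.02  0.34 -2.43] shift after turn [ 0.01 -0.17  2.44]
```

View pics/s14.png

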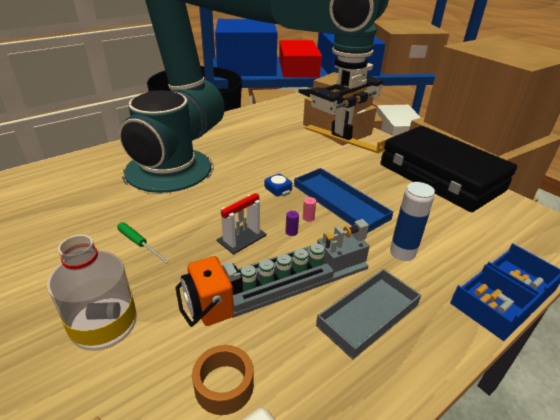

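View pics/w14.png

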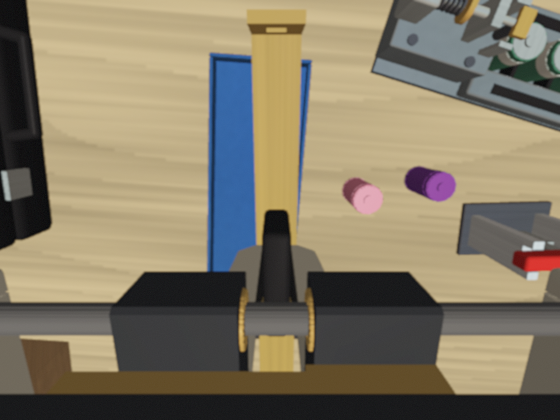

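Request:
move_arm(
  moves=[
    [[0, 0.1, -0.5], [4, 0, -2.5], 255],
    [[0, 0, -1], [0, 0, -2.5], 255],
    [[0, 0, -0.9], [0, 0, 0], 255],
    [[0, 0, 0], [0, 0, 0], 255],
    [[0, 0, 0], [0, 0, 0], 255],
  ],
)

```text
time_s: 24.73
position: [0.4573, 0.3164, 0.2222]
ee_rot: [-0.479, -0.479, -0.519, 0.52]
ft_force: [0.3, -0.3, -1.2]
width: 0.149
```

```bash
python3 - <<'E'
from h import *
o=st();plan([454.5,321.2,222],-89.6); ci,p,d=grab('wrist','w15'); P=cloud(ci,d)
hsv=cv2.cvtColor(p,cv2.COLOR_RGB2HSV); H,S,V=[hsv[...,i].astype(int) for i in range(3)]
m=(H>15)&(H<28)&(S>120)&(P[...,2]>.12); q=P[m]*1000; q=q[np.argsort(q[:,0])]
for k in np.array_split(q,8): print(np.median(k,0).round(1))
grab('scene','s15'); crop('s15','s15c',270,80,430,220,4)
E
```

```text
t 24.73 pos [457.3 316.4 222.2] jawyaw -90.06 toolx [-0.081 -0.    -0.997] F [ 0.3 -0.3 -1.2] M [ 0.04 -0.07  0.03] w 13.8 q [ 0.54 -0.1   1.65  0.04  1.66  2.11]
yaw -89.6 turn [-0.46  0.01  4.65] rows>= 0.7 shift now [ 0.04 -0.28 -0.48] shift after turn [ 0.02 -0.28 -0.48]
yaw 90.4 turn [ 1.7939e+02  7.2800e+00 -1.0000e-02] rows>= 25.1 shift now [ 0.04 -0.28 -0.48] shift after turn [0.02 0.28 0.48]
[476.2 315.7 213.6]
[488.6 315.1 332.6]
[489.  317.8 333.5]
[489.4 319.4 334.4]
[491.2 317.4 325.6]
[518.3 316.3 214.1]
[548.9 316.2 214.4]
[573.7 316.2 216.5]
```

View pics/s15c.png

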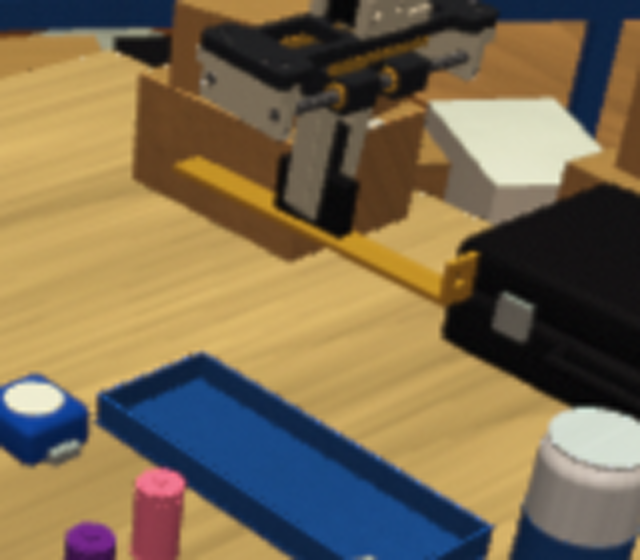

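```bash
python3 - <<'E'
from h import *
o=st();plan([455.5,321.2,35],-89.6);plan([455.5,321.2,222],-89.6)
E
```

```text
t 24.83 pos [457.  316.4 222.3] jawyaw -90.07 toolx [-0.081 -0.    -0.997] F [ 0.   0.5 -0.5] M [ 0.04 -0.05 -0.01] w 14.0 q [ 0.54 -0.1   1.65  0.04  1.66  2.11]
yaw -89.6 turn [-0.47 -0.    4.64] rows>= 0.7 shift now [18.68  1.36 -0.49] shift after turn [18.73 -0.15 -0.48]
yaw 90.4 turn [179.38   7.27   0.  ] rows>= 25.1 shift now [18.68  1.36 -0.49] shift after turn [18.73  0.15  0.48]
yaw -89.6 turn [-0.47 -0.    4.64] rows>= 0.7 shift now [ 0.04 -0.15 -0.48] shift after turn [ 0.03 -0.15 -0.48]
yaw 90.4 turn [179.38   7.27   0.  ] rows>= 25.1 shift now [ 0.04 -0.15 -0.48] shift after turn [0.03 0.15 0.48]
```

Request:
move_arm(
  moves=[
    [[1, 0, -0.5], [-0.4, 0, 0], 255],
    [[2, 0.15, 0], [0, 0, 0], 255],
    [[2, 0.15, 0], [0, 0, 0], 255],
    [[2, 0.15, 0], [0, 0, 0], 255],
    [[2, 0.15, 0], [0, 0, 0], 255],
    [[2, 0.15, 0], [0, 0, 0], 255],
    [[2, 0.15, 0], [0, 0, 0], 255],
    [[2, 0.15, 0], [0, 0, 0], 255],
    [[2, 0.15, 0], [0, 0, 0], 255],
    [[0, 0, 0], [0, 0, 0], 255],
    [[0, 0, 0], [0, 0, 0], 255],
  ],
)

```text
time_s: 25.75
position: [0.4529, 0.3212, 0.0409]
ee_rot: [0.484, 0.479, 0.522, -0.514]
ft_force: [-0.6, 0.3, -0.9]
width: 0.148
```

```bash
python3 - <<'E'
from h import *
o=st();plan([455.5,321.2,20],-89.6); grab('wrist','w16'); grab('scene','s16'); crop('s16','s16c',270,110,430,240,4)
E
```

```text
t 25.75 pos [452.9 321.2  40.9] jawyaw -89.25 toolx [-0.073  0.001 -0.997] F [-0.6  0.3 -0.9] M [ 0.04 -0.03  0.03] w 13.8 q [0.55 0.   1.86 0.04 1.34 2.1 ]
yaw -89.6 turn [ 0.35 -0.13  4.17] rows>= 0.6 shift now [2.07 0.41 0.  ] shift after turn [ 2.09  0.26 -0.  ]
yaw 90.4 turn [-179.53   -6.54   -0.2 ] rows>= 25.1 shift now [2.07 0.41 0.  ] shift after turn [ 2.09 -0.26  0.  ]
```

View pics/w16.png

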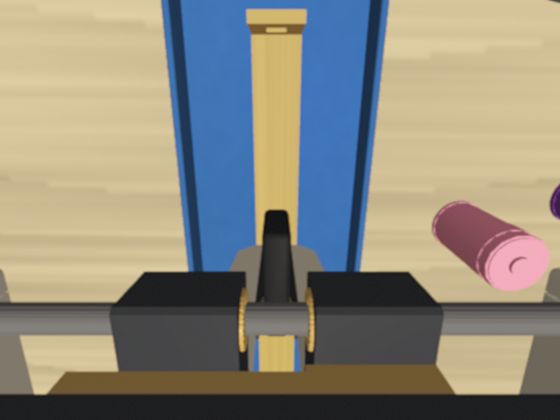

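View pics/s16c.png

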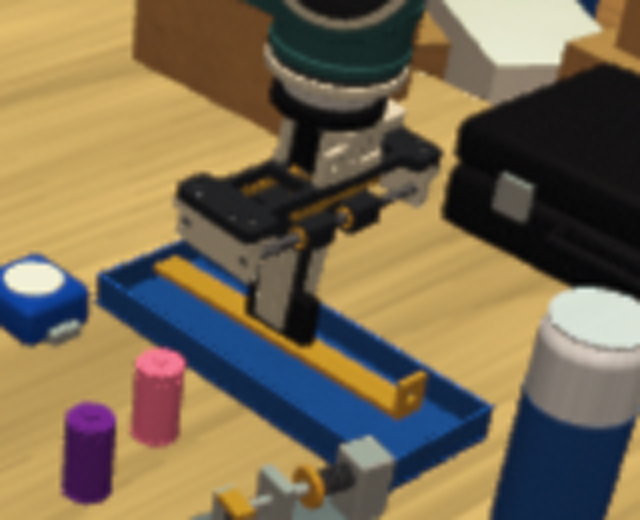

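Both views show the strap over the tray, inside the walls at both ends and centred. I lower the last 2 cm.

Request:
move_arm(
  moves=[
    [[0.8, 0.2, 0], [0.3, 0, 0], 255],
    [[0.8, 0.2, 0], [0, 0, 0], 255],
    [[0.4, 0, 0], [0, 0, 0], 255],
    [[0, 0, 0], [0, 0, 0], 255],
    [[0, 0, 0], [0, 0, 0], 255],
  ],
)

```text
time_s: 26.27
position: [0.4578, 0.3225, 0.0234]
ee_rot: [0.484, 0.482, 0.52, -0.513]
ft_force: [-0.4, -0.4, -0.5]
width: 0.15
```

```bash
python3 - <<'E'
from h import *
o=st();plan([455.5,321.2,17.5],-89.6)
E
```

```text
t 26.27 pos [457.8 322.5  23.4] jawyaw -89.57 toolx [-0.067  0.005 -0.998] F [-0.4 -0.4 -0.5] M [-0.01 -0.02 -0.03] w 14.0 q [0.55 0.03 1.86 0.04 1.31 2.1 ]
yaw -89.6 turn [ 0.04 -0.32  3.83] rows>= 0.5 shift now [ 0.6  -0.19  0.13] shift after turn [ 0.59 -0.23  0.13]
yaw 90.4 turn [-179.86   -6.01   -0.5 ] rows>= 25.1 shift now [ 0.6  -0.19  0.13] shift after turn [ 0.59  0.23 -0.13]
```

Request:
move_arm(
  moves=[
    [[0.2, 0, 0], [0, 0, -0.5], 255],
    [[0.2, 0, 0], [0, 0, 0], 255],
    [[0.15, 0, 0], [0, 0, 0], 255],
    [[0, 0, 0], [0, 0, 0], 255],
  ],
)

```text
time_s: 26.6
position: [0.4581, 0.3229, 0.0187]
ee_rot: [0.481, 0.481, 0.522, -0.515]
ft_force: [-1.7, -0.7, 0.6]
width: 0.146
```

```bash
python3 - <<'E'
from h import *
o=st();plan([455.5,321.2,17.5],-89.6)
E
```

```text
t 26.6 pos [458.1 322.9  18.7] jawyaw -89.58 toolx [-0.075  0.006 -0.997] F [-1.7 -0.7  0.6] M [-0.11  0.48  0.06] w 13.6 q [0.54 0.04 1.86 0.05 1.3  2.09]
yaw -89.6 turn [ 0.03 -0.37  4.3 ] rows>= 0.6 shift now [ 0.13 -0.25  0.17] shift after turn [ 0.12 -0.26  0.17]
yaw 90.4 turn [-179.84   -6.75   -0.59] rows>= 25.1 shift now [ 0.13 -0.25  0.17] shift after turn [ 0.12  0.26 -0.17]
```

Contact shows as a moment of 0.5 N m. I open only part way so the fingers stay inside the tray walls, then go up.

Request:
move_arm(
  moves=[
    [[0, 0, 0], [0, 0, 0], 200],
    [[0, 0, 0], [0, 0, 0], 160],
    [[0, 0, 0], [0, 0, 0], 150],
    [[0, 0, 0], [0, 0, 0], 150],
    [[0, 0, 0], [0, 0, 0], 150],
    [[0, 0, 0], [0, 0, 0], 150],
    [[-1, 0, 0], [0, 0, 0], 150],
    [[-2, 0, 0], [0, 0, 0], 150],
    [[-3, 0, 0], [0, 0, 0], 150],
    [[-3, 0, 0], [0, 0, 0], 150],
    [[-3, 0, 0], [0, 0, 0], 0],
    [[-3, 0, 0], [0, 0, 4.3], 0],
    [[-2, 0, 0], [0, 0, 0], 0],
    [[0, 0, 0], [0, 0, 0], 0],
    [[0, 0, 0], [0, 0, 0], 0],
  ],
)

```text
time_s: 27.85
position: [0.469, 0.321, 0.2013]
ee_rot: [0.501, 0.501, 0.502, -0.496]
ft_force: [-0.1, 0.8, 0.1]
width: 0.719
```

```bash
python3 - <<'E'
from h import *
o=st(); grab('wrist','w17'); grab('scene','s17'); crop('s17','s17c',270,110,430,240,4)
a=np.radians(78.3)
for i,x in enumerate([-84,-42,0,42,84]): print(i+1,(604.6+x*np.cos(a)).round(1),(-8+x*np.sin(a)).round(1))
plan([604.6+84*np.cos(a),-8+84*np.sin(a),200],-11.7)
E
```

```text
t 27.85 pos [469.  321.  201.3] jawyaw -89.61 toolx [ 0.003  0.007 -1.   ] F [-0.1  0.8  0.1] M [-0.01  0.03  0.09] w 66.9 q [ 0.55 -0.12  1.7   0.    1.55  2.12]
1 587.6 -90.3
2 596.1 -49.1
3 604.6 -8.0
4 613.1 33.1
5 621.6 74.3
yaw -11.7 turn [-77.91  -0.21  -0.31] rows>= 10.9 shift now [-0.11 15.11 24.77] shift after turn [ 1.000e-02 -2.105e+01  1.996e+01]
yaw 168.3 turn [102.08  -0.33   0.22] rows>= 14.3 shift now [-0.11 15.11 24.77] shift after turn [ 1.000e-02  2.105e+01 -1.996e+01]
```

View pics/w17.png

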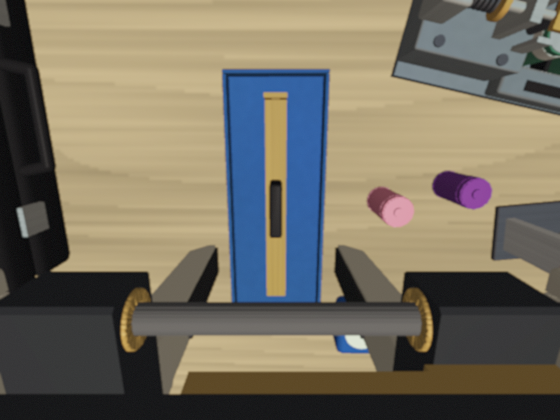

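View pics/s17c.png

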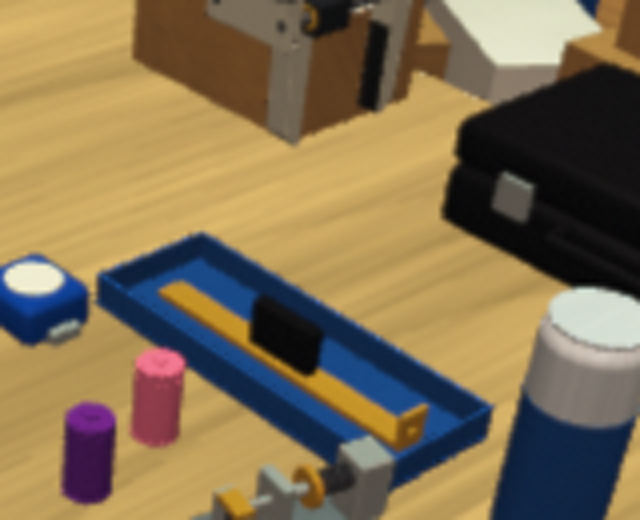

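The strap lies flat in the tray with the grip up, its ends at (275,95) and (275,295) in the wrist view, clear of the walls. Now the cells, starting at cell 5.

Request:
move_arm(
  moves=[
    [[0, 0, 0], [-6.4, 0, 0], 0],
    [[0, 0, 0], [-6.4, 0, 0], 0],
    [[0, 0, 0], [-6.4, 0, 0], 0],
    [[0, 0, 0], [-6.4, 0, 0], 0],
    [[0, 0, 0], [-6.4, 0, 0], 0],
    [[0, 0, 0], [-6.4, 0, 0], 0],
    [[0, 0, 0], [-6.4, 0, 0], 0],
    [[0, 0, 0], [-6.4, 0, 0], 0],
    [[0, 0, 0], [-6.4, 0, 0], 0],
    [[0, 0, 0], [-6.4, 0, 0], 0],
    [[0, 0, 0], [-6.4, 0, 0], 0],
    [[0, -2.6, 2.5], [0, 0, 0], 0],
    [[0, -2.6, 2.5], [0, 0, 0], 0],
    [[0, -2.6, 2.5], [0, 0, 0], 0],
    [[0, -2.6, 2.5], [0, 0, 0], 0],
    [[0, -2.6, 2.5], [0, 0, 0], 0],
    [[0, -2.6, 2.5], [0, 0, 0], 0],
    [[0, -2.6, 2.5], [0, 0, 0], 0],
    [[0, 0, 0], [0, 0, 0], 0],
    [[0, 0, 0], [0, 0, 0], 0],
  ],
)

```text
time_s: 29.62
position: [0.5838, 0.0837, 0.1629]
ee_rot: [0.684, 0.088, 0.717, -0.102]
ft_force: [0.3, 0.4, -0.3]
width: 1.004
```

```bash
python3 - <<'E'
from h import *
o=st(); plan([621.6,74.3,200],-11.7)
ci,p,d=grab('wrist','w18'); grab('top','t18'); traymeas('t18'); jarmeas('t18')
E
```

```text
t 29.62 pos [583.8  83.7 162.9] jawyaw -15.51 toolx [-0.049 -0.013 -0.999] F [ 0.3  0.4 -0.3] M [ 0.01 -0.09  0.05] w 93.3 q [ 0.1  -0.02  1.67 -0.01  1.54  0.37]
yaw -11.7 turn [-3.77 -2.55  1.38] rows>= 0.7 shift now [-3.88  0.    3.73] shift after turn [-3.71 -0.15  3.89]
yaw 168.3 turn [176.17   2.12   3.92] rows>= 24.6 shift now [-3.88  0.    3.73] shift after turn [-3.71  0.15 -3.89]
tray 4238 c [935.3 367.6] size [250.2 151.9] ang 89.97 mean [936.1 365.6]
rim 575 c [927.  358.8] size [232.4 124. ] ang 89.85 mean [923.7 365.7]
tray 4144 c [ 934.  -567.8] size [264.8 153.9] ang 89.85 mean [ 935.7 -568.8]
rim 574 c [ 926.7 -559.8] size [235.2 122.8] ang 89.85 mean [ 927.  -570.2]
tray 4222 c [454.5 321.1] size [286.1 112.1] ang 0.35 mean [451.  321.5]
rim 582 c [454.6 321.5] size [285.9 111.5] ang 0.09 mean [440.8 321.2]
jarmouth 159 c [ 480.8 -370.5] size [54.4 54.9] ang 86.41 mean [ 481.4 -370.5]
```

View pics/w18.png

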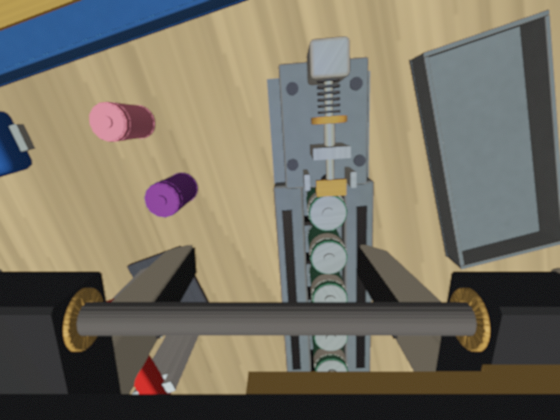

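Request:
move_arm(
  moves=[
    [[-1, 0, 2], [-3.7, -2.5, 1.4], 0],
    [[0, -0.1, 1.9], [0, 0, 0], 0],
    [[0, 0, 0], [0, 0, 0], 0],
    [[0, 0, 0], [0, 0, 0], 0],
    [[0, 0, 0], [0, 0, 0], 0],
  ],
)

```text
time_s: 30.13
position: [0.6201, 0.0802, 0.1705]
ee_rot: [0.703, 0.069, 0.705, -0.068]
ft_force: [0.5, -0.3, 0.6]
width: 1.0
```

```bash
python3 - <<'E'
from h import *
o=st(); plan([621.6,74.3,43],-11.7)
ci,p,d=grab('wrist','w19'); P=cloud(ci,d); v,u=np.mgrid[:420,:560]
m=(abs(P[...,2]-.071)<.004)&(v<260)&(np.hypot(P[...,0]-.615,P[...,1]-.05)<.12)
n,l,s,c=cv2.connectedComponentsWithStats(m.astype(np.uint8))
for i in range(1,n):
    if s[i,4]>60: print(c[i].round(),s[i,4]); rects(ci,l==i,.071,'')
E
```

```text
t 30.13 pos [620.1  80.2 170.5] jawyaw -11.18 toolx [-0.002  0.002 -1.   ] F [ 0.5 -0.3  0.6] M [-0.03 -0.07  0.01] w 93.0 q [0.09 0.03 1.61 0.   1.5  0.28]
yaw -11.7 turn [ 0.52 -0.13 -0.08] rows>= 0.1 shift now [12.75 -0.56  0.29] shift after turn [12.75 -0.54  0.27]
yaw 168.3 turn [-1.7948e+02  1.3000e-01 -2.1000e-01] rows>= 25.1 shift now [12.75 -0.56  0.29] shift after turn [12.75  0.54 -0.27]
[281. 219.] 971
 971 c [623.8  74. ] size [30.7 32.2] ang 78.88 mean [623.9  74.6]
[281. 253.] 385
 385 c [617.5  43.7] size [13.8 30.6] ang 78.9 mean [617.3  42.4]
```

View pics/w19.png

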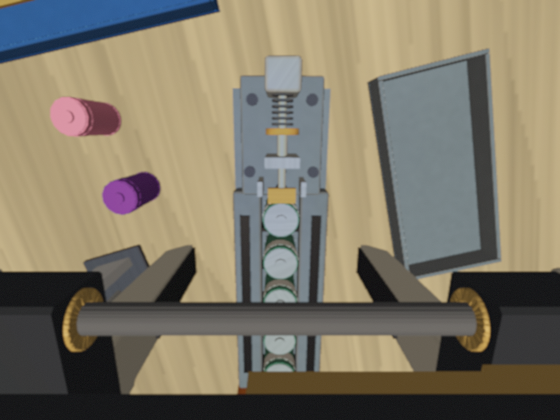

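Request:
move_arm(
  moves=[
    [[1, -0.5, 0.3], [0.5, 0, 0], 0],
    [[1.5, 0, 0], [0, 0, 0], 0],
    [[2, 0, 0], [0, 0, 0], 0],
    [[2, 0, 0], [0, 0, 0], 0],
    [[2, 0, 0], [0, 0, 0], 0],
    [[1, 0, 0], [0, 0, 0], 0],
    [[0.5, 0, 0], [0, 0, 0], 0],
    [[0, 0, 0], [0, 0, 0], 0],
    [[0, 0, 0], [0, 0, 0], 0],
  ],
)

```text
time_s: 30.93
position: [0.6177, 0.0758, 0.0593]
ee_rot: [0.701, 0.072, 0.705, -0.072]
ft_force: [0.7, -0.3, 0.1]
width: 1.003
```

```bash
python3 - <<'E'
from h import *
o=st(); plan([622.8,74.4,43],-11.7)
E
```

```text
t 30.93 pos [617.7  75.8  59.3] jawyaw -11.68 toolx [-0.005  0.002 -1.   ] F [ 0.7 -0.3  0.1] M [-0.08 -0.05  0.02] w 93.3 q [0.08 0.09 1.73 0.   1.32 0.28]
yaw -11.7 turn [ 0.02 -0.32 -0.04] rows>= 0.0 shift now [ 1.63 -0.03  0.53] shift after turn [ 1.63 -0.03  0.53]
yaw 168.3 turn [-1.7998e+02  6.0000e-02 -5.1000e-01] rows>= 25.1 shift now [ 1.63 -0.03  0.53] shift after turn [ 1.63  0.03 -0.53]
```

Request:
move_arm(
  moves=[
    [[0.8, 0, 0.53], [0, -0.3, 0], 0],
    [[0.7, 0, 0], [0, 0, 0], 0],
    [[0, 0, 0], [0, 0, 0], 0],
    [[0, 0, 0], [0, 0, 255], 255],
  ],
  newtons=30,
)

```text
time_s: 31.27
position: [0.6252, 0.0767, 0.0457]
ee_rot: [0.708, 0.114, 0.696, -0.027]
ft_force: [0.3, 1.3, -0.4]
width: 0.963
```

A typo in my last row, 255 put in the turn, tilted the tool. I check and undo it before going on.

```bash
python3 - <<'E'
from h import *
o=st(); plan([622.8,74.4,45],-11.7)
E
```

```text
t 31.27 pos [625.2  76.7  45.7] jawyaw -11.5 toolx [ 0.029  0.121 -0.992] F [ 0.3  1.3 -0.4] M [-0.02 -0.06  0.04] w 89.6 q [0.02 0.09 1.76 0.13 1.26 0.19]
yaw -11.7 turn [ 0.22  0.24 -7.13] rows>= 1.0 shift now [ 0.03 -0.28 -0.19] shift after turn [ 0.07 -0.27 -0.19]
yaw 168.3 turn [-179.43   11.18    0.38] rows>= 25.1 shift now [ 0.03 -0.28 -0.19] shift after turn [0.07 0.27 0.19]
```

Request:
move_arm(
  moves=[
    [[0, -0.2, -0.1], [0, 0, -7], 0],
    [[0, 0, 0], [0, 0, 0], 0],
    [[0, 0, 0], [0, 0, 0], 0],
  ],
)

```text
time_s: 31.52
position: [0.6246, 0.0719, 0.0459]
ee_rot: [0.704, 0.083, 0.702, -0.067]
ft_force: [0.2, -0.5, -0.5]
width: 0.998
```

```bash
python3 - <<'E'
from h import *
o=st(); plan([622.8,74.4,43],-11.7)
E
```

```text
t 31.52 pos [624.6  71.9  45.9] jawyaw -12.15 toolx [ 0.005  0.022 -1.   ] F [ 0.2 -0.5 -0.5] M [-0.06 -0.03  0.02] w 92.9 q [0.06 0.11 1.73 0.02 1.29 0.27]
yaw -11.7 turn [-0.45  0.03 -1.27] rows>= 0.2 shift now [ 0.29  0.2  -0.23] shift after turn [ 0.29  0.21 -0.22]
yaw 168.3 turn [ 1.7954e+02 -1.9900e+00 -5.0000e-02] rows>= 25.1 shift now [ 0.29  0.2  -0.23] shift after turn [ 0.29 -0.21  0.22]
```

Request:
move_arm(
  moves=[
    [[0.2, 0.2, -0.2], [-0.4, 0, -1.2], 0],
    [[0, 0, 0], [0, 0, 0], 0],
    [[0, 0, 0], [0, 0, 0], 255],
    [[0, 0, 0], [0, 0, 0], 255],
    [[0, 0, 0], [0, 0, 0], 255],
    [[0, 0, 0], [0, 0, 0], 255],
    [[0, 0, 0], [0, 0, 0], 255],
    [[0, 0, 0], [0, 0, 0], 255],
    [[0, 0, 0], [0, 0, 0], 255],
    [[0, 0, 0], [0, 0, 0], 255],
    [[0, 0, 0], [0, 0, 0], 255],
    [[0, 0, 0], [0, 0, 0], 255],
    [[0, 0, 0], [0, 0, 0], 255],
    [[0, 0, 0], [0, 0, 0], 255],
  ],
  newtons=30,
)

```text
time_s: 32.68
position: [0.6233, 0.0756, 0.0446]
ee_rot: [0.704, 0.071, 0.703, -0.072]
ft_force: [0.2, -0.0, -0.2]
width: 0.351
```

```bash
python3 - <<'E'
from h import *
o=st(); plan([481,-371,260],-11.7)
E
```

```text
t 32.68 pos [623.3  75.6  44.6] jawyaw -11.6 toolx [ 0.002 -0.001 -1.   ] F [ 0.2 -0.  -0.2] M [-0.01 -0.06 -0.04] w 32.6 q [ 0.08  0.11  1.73 -0.    1.29  0.28]
yaw -11.7 turn [0.1  0.13 0.03] rows>= 0.0 shift now [-21.52 -46.62  -4.9 ] shift after turn [-21.54 -46.61  -4.87]
yaw 168.3 turn [-1.799e+02 -5.000e-02  2.100e-01] rows>= 25.1 shift now [-21.52 -46.62  -4.9 ] shift after turn [-21.54  46.61   4.87]
```

Request:
move_arm(
  moves=[
    [[-1, 0, 0], [0, 0, 0], 255],
    [[-2, 0, 0], [0, 0, 0], 255],
    [[-3, 0, 0], [0, 0, 0], 255],
    [[-3, 0, 0], [0, 0, 0], 255],
    [[-3, 0, 0], [0, 0, 0], 255],
    [[-3, 0, 0], [0, 0, 0], 255],
    [[-3, 0, 0], [0, 0, 0], 255],
    [[-3, 0, 0], [0, 0, 0], 255],
    [[-1, 0, 0], [0, 0, 0], 255],
    [[0, 0, 0], [0, 0, 0], 255],
    [[0, -3, -0.3], [0, 0, 0], 255],
    [[0, -3, -0.3], [0, 0, 0], 255],
    [[0, -3, -0.3], [0, 0, 0], 255],
    [[0, -3, -0.3], [0, 0, 0], 255],
    [[0, -3, -0.3], [0, 0, 0], 255],
    [[0, -3, -0.3], [0, 0, 0], 255],
    [[0, -3, -0.3], [0, 0, 0], 255],
    [[0, 0, 0], [0, 0, 0], 255],
  ],
)

```text
time_s: 34.18
position: [0.5525, -0.1321, 0.2668]
ee_rot: [0.699, 0.069, 0.708, -0.07]
ft_force: [1.0, 0.7, -2.8]
width: 0.348
```

```bash
python3 - <<'E'
from h import *
o=st(); plan([481,-371,270],-11.7)
E
```

```text
t 34.18 pos [ 552.5 -132.1  266.8] jawyaw -11.33 toolx [-0.012  0.    -1.   ] F [ 1.   0.7 -2.8] M [-0.04 -0.04 -0.01] w 32.4 q [-0.28 -0.12  1.6  -0.    1.67 -0.08]
yaw -11.7 turn [ 0.37 -0.71  0.12] rows>= 0.1 shift now [ -0.24 -24.82  -2.32] shift after turn [ -0.32 -24.84  -2.16]
yaw 168.3 turn [-179.62   -0.18   -1.11] rows>= 25.1 shift now [ -0.24 -24.82  -2.32] shift after turn [-0.32 24.84  2.16]
```

Request:
move_arm(
  moves=[
    [[-0.1, -3, -0.3], [0.4, -0.7, 0.1], 255],
    [[0, -3, -0.3], [0, 0, 0], 255],
    [[0, -3, -0.3], [0, 0, 0], 255],
    [[0, -3, -0.3], [0, 0, 0], 255],
    [[0, -3, -0.3], [0, 0, 0], 255],
    [[0, -3, -0.3], [0, 0, 0], 255],
    [[0, -3, -0.2], [0, 0, 0], 255],
    [[0, -2, 0], [0, 0, 0], 255],
    [[0, 0, 0], [0, 0, 0], 255],
    [[0, 0, 0], [0, 0, 0], 255],
    [[0, 0, 0], [0, 0, 0], 255],
  ],
)

```text
time_s: 35.1
position: [0.4792, -0.3607, 0.2487]
ee_rot: [0.697, 0.076, 0.709, -0.069]
ft_force: [1.0, -0.1, -1.4]
width: 0.349
```

```bash
python3 - <<'E'
from h import *
o=st(); plan([481,-371,222],-11.7); ci,p,d=grab('wrist','w20'); grab('scene','s20')
hsv=cv2.cvtColor(p,cv2.COLOR_RGB2HSV)
E
```

```text
t 35.1 pos [ 479.2 -360.7  248.7] jawyaw -11.82 toolx [-0.016  0.012 -1.   ] F [ 1.  -0.1 -1.4] M [-0.08 -0.09  0.02] w 32.5 q [-0.69 -0.04  1.55 -0.    1.65 -0.48]
yaw -11.7 turn [-0.12 -1.05 -0.47] rows>= 0.2 shift now [ 2.65 -1.    0.44] shift after turn [ 2.67 -0.98  0.39]
yaw 168.3 turn [179.87  -0.73   1.65] rows>= 25.1 shift now [ 2.65 -1.    0.44] shift after turn [ 2.67  0.98 -0.39]
```

View pics/w20.png

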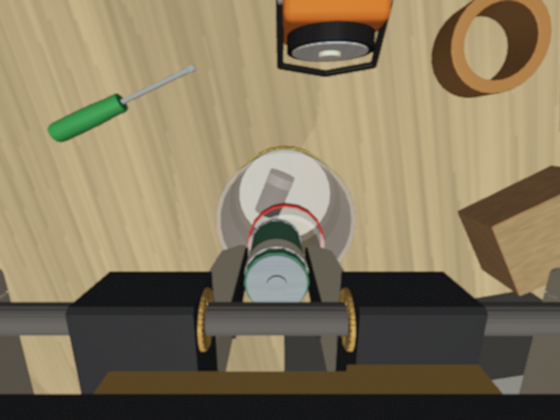

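View pics/s20.png

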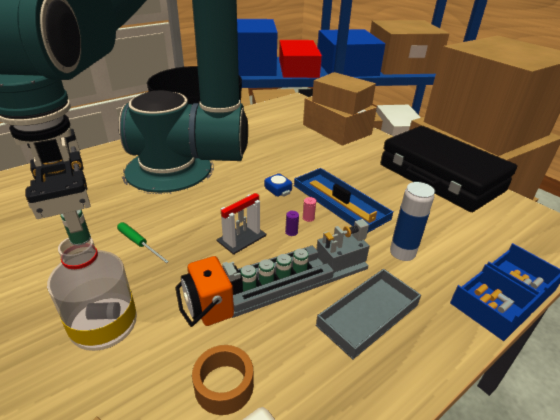

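The cell hangs at (277,255) just short of the jar mouth, with the red ring at (287,225). In the scene view the jar is standing. I align the cell over the mouth.

Request:
move_arm(
  moves=[
    [[-0.3, -1, 0.45], [0, -1, -0.5], 255],
    [[0, 0, 0], [0, 0, 0], 255],
    [[0, 0, 0], [0, 0, 0], 255],
    [[0, 0, 0], [0, 0, 0], 255],
  ],
)

```text
time_s: 35.53
position: [0.4834, -0.3697, 0.2526]
ee_rot: [0.704, 0.07, 0.703, -0.072]
ft_force: [0.0, 0.4, -1.2]
width: 0.352
```

```bash
python3 - <<'E'
from h import *
o=st(); plan([481.5,-371,222],-11.7); ci,p,d=grab('wrist','w21'); crop('w21','w21c',190,120,370,310,4); grab('scene','s21'); crop('s21','s21c',20,180,150,290,5)
E
```

```text
t 35.53 pos [ 483.4 -369.7  252.6] jawyaw -11.57 toolx [ 0.002 -0.002 -1.   ] F [ 0.   0.4 -1.2] M [-0.02 -0.07  0.02] w 32.8 q [-0.69 -0.04  1.54 -0.    1.63 -0.49]
yaw -11.7 turn [0.13 0.15 0.11] rows>= 0.0 shift now [ 3.06 -0.16 -0.17] shift after turn [ 3.06 -0.17 -0.16]
yaw 168.3 turn [-179.87   -0.18    0.23] rows>= 25.1 shift now [ 3.06 -0.16 -0.17] shift after turn [3.06 0.17 0.16]
```

View pics/s21c.png

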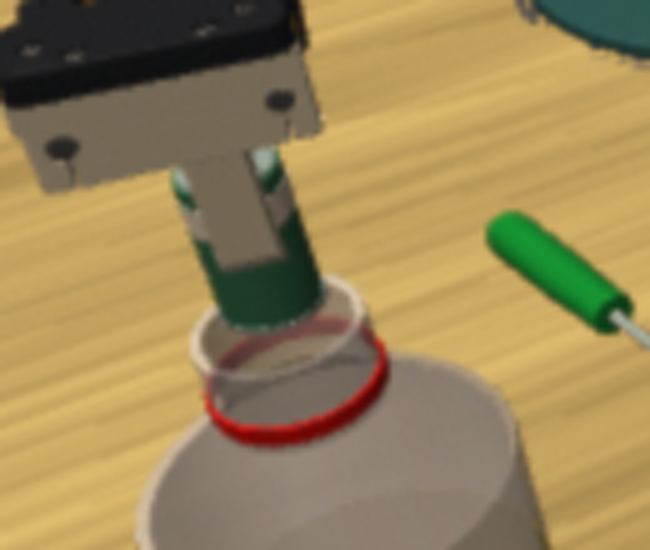

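View pics/w21c.png

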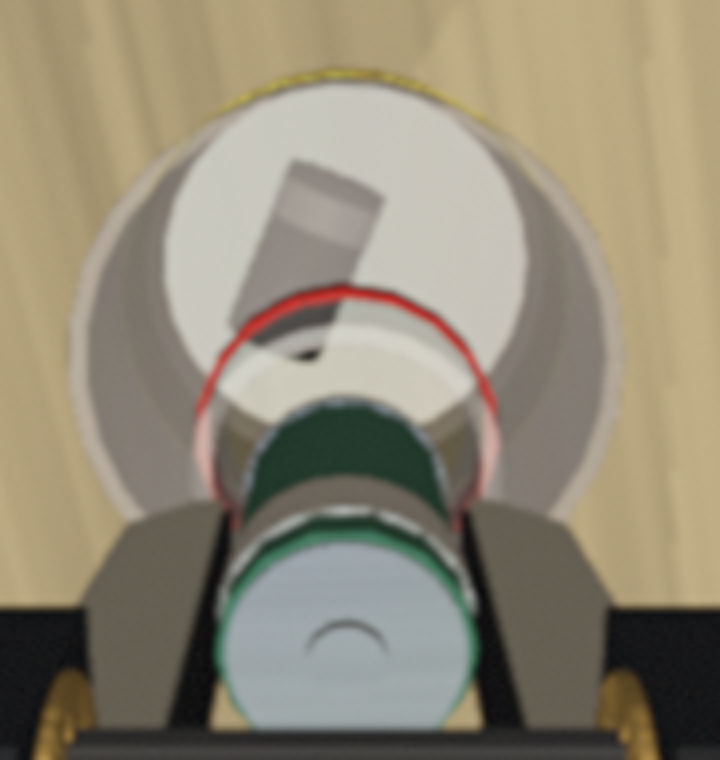

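The cell's lower end is concentric with the mouth in both views, so I lower it about 3 cm into the neck and let go.

Request:
move_arm(
  moves=[
    [[0.7, -0.15, -0.15], [0, 0, 0], 255],
    [[0.8, 0, 0], [0, 0, 0], 255],
    [[0.8, 0, 0], [0, 0, 0], 255],
    [[0.6, 0, 0], [0, 0, 0], 255],
    [[0, 0, 0], [0, 0, 0], 255],
    [[0, 0, 0], [0, 0, 0], 255],
  ],
)

```text
time_s: 36.13
position: [0.4811, -0.3705, 0.2192]
ee_rot: [0.704, 0.071, 0.703, -0.072]
ft_force: [-0.3, 0.2, -0.6]
width: 0.347
```

```bash
python3 - <<'E'
from h import *
o=st(); plan([481.5,-371,222],-11.7)
E
```

```text
t 36.13 pos [ 481.1 -370.5  219.2] jawyaw -11.57 toolx [ 0.001 -0.001 -1.   ] F [-0.3  0.2 -0.6] M [ 0.03 -0.05 -0.  ] w 32.3 q [-0.7  -0.03  1.59 -0.    1.58 -0.5 ]
yaw -11.7 turn [0.13 0.05 0.06] rows>= 0.0 shift now [-0.28 -0.04  0.05] shift after turn [-0.28 -0.04  0.05]
yaw 168.3 turn [-1.7987e+02 -1.0000e-01  9.0000e-02] rows>= 25.1 shift now [-0.28 -0.04  0.05] shift after turn [-0.28  0.04 -0.05]
```

Request:
move_arm(
  moves=[
    [[0, 0, 0], [0, 0, 0], 120],
    [[0, 0, 0], [0, 0, 0], 60],
    [[0, 0, 0], [0, 0, 0], 0],
    [[0, 0, 0], [0, 0, 0], 0],
    [[0, 0, 0], [0, 0, 0], 0],
    [[-1, 0, 0], [0, 0, 0], 0],
    [[-2, 0, 0], [0, 0, 0], 0],
    [[-2, 0, 0], [0, 0, 0], 0],
    [[-1, 0, 0], [0, 0, 0], 0],
    [[0, 0, 0], [0, 0, 0], 0],
  ],
)

```text
time_s: 36.97
position: [0.4811, -0.3704, 0.2853]
ee_rot: [0.704, 0.071, 0.703, -0.072]
ft_force: [0.3, 0.0, -0.4]
width: 0.987
```

```bash
python3 - <<'E'
from h import *
o=st(); grab('scene','s22'); plan([613.1,33.1,280],-11.7); crop('s22','s22c',20,180,220,330,4)
E
```

```text
t 36.97 pos [ 481.1 -370.4  285.3] jawyaw -11.57 toolx [ 0.002 -0.002 -1.   ] F [ 0.3  0.  -0.4] M [-0.05 -0.09  0.01] w 91.8 q [-0.7  -0.04  1.5  -0.    1.68 -0.5 ]
yaw -11.7 turn [0.13 0.12 0.1 ] rows>= 0.0 shift now [ 0.37 42.17  4.85] shift after turn [ 0.43 42.18  4.75]
yaw 168.3 turn [-1.7987e+02 -1.6000e-01  1.9000e-01] rows>= 25.1 shift now [ 0.37 42.17  4.85] shift after turn [  0.43 -42.18  -4.75]
```

View pics/s22c.png

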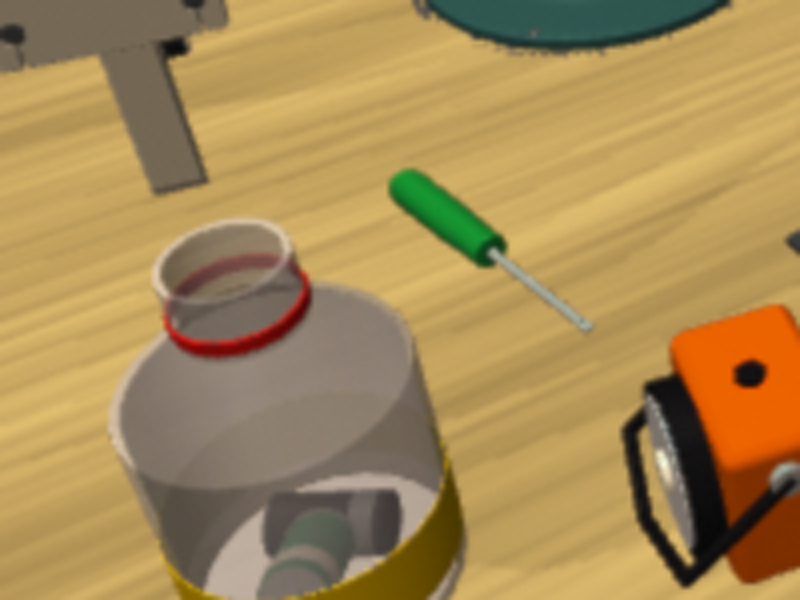

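The cell lies in the jar and the jar stands. Now cell 4.

Request:
move_arm(
  moves=[
    [[0, 2, 0.2], [0, 0, 0], 0],
    [[0, 3.2, 0.4], [0, 0, 0], 0],
    [[0, 3.2, 0.4], [0, 0, 0], 0],
    [[0, 3.2, 0.4], [0, 0, 0], 0],
    [[0, 3.2, 0.4], [0, 0, 0], 0],
    [[0, 3.2, 0.4], [0, 0, 0], 0],
    [[0, 3.2, 0.4], [0, 0, 0], 0],
    [[0, 3.2, 0.4], [0, 0, 0], 0],
    [[0, 3.2, 0.4], [0, 0, 0], 0],
    [[0, 3.2, 0.4], [0, 0, 0], 0],
    [[0, 3.2, 0.4], [0, 0, 0], 0],
    [[0, 3, 0.3], [0, 0, 0], 0],
    [[0, 2, 0.2], [0, 0, 0], 0],
    [[0, 0, 0], [0, 0, 0], 0],
    [[0, 0, 0], [0, 0, 0], 0],
    [[0, 0, 0], [0, 0, 0], 0],
  ],
)

```text
time_s: 38.35
position: [0.6069, 0.0199, 0.266]
ee_rot: [0.698, 0.072, 0.708, -0.072]
ft_force: [-0.3, -0.7, -0.9]
width: 1.001
```

```bash
python3 - <<'E'
from h import *
o=st(); plan([614.3,33.6,100],-11.7)
E
```

```text
t 38.35 pos [606.9  19.9 266. ] jawyaw -11.71 toolx [-0.014  0.001 -1.   ] F [-0.3 -0.7 -0.9] M [-0.06 -0.05  0.01] w 93.1 q [-0.01 -0.03  1.52  0.    1.67  0.19]
yaw -11.7 turn [-0.01 -0.82  0.09] rows>= 0.1 shift now [16.59  1.52  0.68] shift after turn [16.6   1.49  0.45]
yaw 168.3 turn [1.7998e+02 1.5000e-01 1.2800e+00] rows>= 25.1 shift now [16.59  1.52  0.68] shift after turn [16.6  -1.49 -0.45]
```

Request:
move_arm(
  moves=[
    [[1, 1.4, 0.5], [0, -0.8, 0.1], 0],
    [[2.5, 0, 0], [0, 0, 0], 0],
    [[2.5, 0, 0], [0, 0, 0], 0],
    [[2.5, 0, 0], [0, 0, 0], 0],
    [[2.5, 0, 0], [0, 0, 0], 0],
    [[2.5, 0, 0], [0, 0, 0], 0],
    [[2, 0, 0], [0, 0, 0], 0],
    [[0.5, 0, 0], [0, 0, 0], 0],
    [[0, 0, 0], [0, 0, 0], 0],
    [[0, 0, 0], [0, 0, 0], 0],
  ],
)

```text
time_s: 39.18
position: [0.6127, 0.0212, 0.0993]
ee_rot: [0.704, 0.076, 0.702, -0.077]
ft_force: [0.7, 0.1, 0.3]
width: 0.999
```

```bash
python3 - <<'E'
from h import *
o=st(); plan([614.8,33.3,44],-11.7)
E
```

```text
t 39.18 pos [612.7  21.2  99.3] jawyaw -12.37 toolx [ 0.002 -0.002 -1.   ] F [0.7 0.1 0.3] M [-0.05 -0.09 -0.03] w 92.9 q [-0.01  0.04  1.72 -0.    1.38  0.21]
yaw -11.7 turn [-0.67  0.14  0.07] rows>= 0.1 shift now [ 5.53  1.24 -0.07] shift after turn [ 5.53  1.23 -0.04]
yaw 168.3 turn [ 1.7933e+02  1.1000e-01 -2.2000e-01] rows>= 25.0 shift now [ 5.53  1.24 -0.07] shift after turn [ 5.53 -1.23  0.04]
```

Request:
move_arm(
  moves=[
    [[0, 0.7, 0], [-0.6, 0, 0], 0],
    [[0, 0.6, 0], [0, 0, 0], 0],
    [[0, 0, 0], [0, 0, 0], 0],
    [[1.2, 0, 0], [0, 0, 0], 0],
    [[1.5, 0, 0], [0, 0, 0], 0],
    [[1.5, 0, 0], [0, 0, 0], 0],
    [[0.8, 0, 0], [0, 0, 0], 0],
    [[0, 0, 0], [0, 0, 0], 0],
    [[0, 0, 0], [0, 0, 0], 0],
  ],
)

```text
time_s: 39.93
position: [0.618, 0.035, 0.0495]
ee_rot: [0.707, 0.072, 0.7, -0.072]
ft_force: [0.1, 0.6, 0.1]
width: 0.998
```

```bash
python3 - <<'E'
from h import *
o=st(); plan([614.8,33.3,44],-11.7)
E
```

```text
t 39.93 pos [618.   35.   49.5] jawyaw -11.69 toolx [ 0.009 -0.002 -1.   ] F [0.1 0.6 0.1] M [-0.03 -0.05 -0.01] w 92.8 q [ 0.02  0.09  1.75 -0.    1.29  0.22]
yaw -11.7 turn [ 0.01  0.52 -0.01] rows>= 0.1 shift now [ 0.55 -0.23 -0.28] shift after turn [ 0.55 -0.23 -0.27]
yaw 168.3 turn [-1.7999e+02  1.0000e-02  8.2000e-01] rows>= 25.1 shift now [ 0.55 -0.23 -0.28] shift after turn [0.55 0.23 0.27]
```

Request:
move_arm(
  moves=[
    [[0.5, -0.2, -0.3], [0, 0.5, 0], 0],
    [[0, 0, 0], [0, 0, 0], 0],
    [[0, 0, 0], [0, 0, 0], 255],
    [[0, 0, 0], [0, 0, 0], 255],
    [[0, 0, 0], [0, 0, 0], 255],
    [[0, 0, 0], [0, 0, 0], 255],
    [[0, 0, 0], [0, 0, 0], 255],
    [[0, 0, 0], [0, 0, 0], 255],
    [[0, 0, 0], [0, 0, 0], 255],
    [[0, 0, 0], [0, 0, 0], 255],
    [[0, 0, 0], [0, 0, 0], 255],
    [[0, 0, 0], [0, 0, 0], 255],
    [[0, 0, 0], [0, 0, 0], 255],
    [[0, 0, 0], [0, 0, 0], 255],
  ],
)

```text
time_s: 41.1
position: [0.6154, 0.0334, 0.0463]
ee_rot: [0.704, 0.072, 0.703, -0.072]
ft_force: [-0.6, 0.4, 0.0]
width: 0.349
```

```bash
python3 - <<'E'
from h import *
o=st(); grab('top','t23'); jarmeas('t23'); traymeas('t23'); plan([481.5,-371,280],-11.7)
E
```

```text
t 41.1 pos [615.4  33.4  46.3] jawyaw -11.7 toolx [ 0.002  0.    -1.   ] F [-0.6  0.4  0. ] M [-0.05 -0.05  0.07] w 32.5 q [0.01 0.09 1.76 0.   1.29 0.22]
jarmouth 155 c [ 480.9 -370.5] size [54.4 54.8] ang 86.41 mean [ 481.2 -371.3]
tray 4243 c [935.3 367.6] size [250.2 151.9] ang 89.97 mean [936.2 365.6]
rim 579 c [927.  358.9] size [232.2 123.9] ang 89.85 mean [922.3 365.4]
tray 4148 c [ 934.  -567.8] size [264.8 153.9] ang 89.85 mean [ 935.7 -568.9]
rim 591 c [ 926.7 -560.1] size [235.1 122.8] ang 89.85 mean [ 924.2 -568.5]
tray 4223 c [454.5 321.1] size [286.1 112.1] ang 0.35 mean [451.  321.6]
rim 604 c [454.5 321.3] size [286.1 111.6] ang 0.35 mean [442.3 321.4]
yaw -11.7 turn [-0.    0.14 -0.04] rows>= 0.0 shift now [-23.41 -42.3   -4.85] shift after turn [-23.37 -42.32  -4.91]
yaw 168.3 turn [ 1.8e+02 -7.0e-02 -2.1e-01] rows>= 25.1 shift now [-23.41 -42.3   -4.85] shift after turn [-23.37  42.32   4.91]
```

Request:
move_arm(
  moves=[
    [[-1, 0, 0], [0, 0, 0], 255],
    [[-2, 0, 0], [0, 0, 0], 255],
    [[-3, 0, 0], [0, 0, 0], 255],
    [[-3, 0, 0], [0, 0, 0], 255],
    [[-3, 0, 0], [0, 0, 0], 255],
    [[-3, 0, 0], [0, 0, 0], 255],
    [[-3, 0, 0], [0, 0, 0], 255],
    [[-3, 0, 0], [0, 0, 0], 255],
    [[-2, 0, 0], [0, 0, 0], 255],
    [[0, -2, -0.2], [0, 0, 0], 255],
    [[0, -3.2, -0.35], [0, 0, 0], 255],
    [[0, -3.2, -0.35], [0, 0, 0], 255],
    [[0, -3.2, -0.35], [0, 0, 0], 255],
    [[0, -3.2, -0.35], [0, 0, 0], 255],
    [[0, -3.2, -0.35], [0, 0, 0], 255],
    [[0, -3.2, -0.35], [0, 0, 0], 255],
    [[0, -3.2, -0.35], [0, 0, 0], 255],
    [[0, -3.2, -0.35], [0, 0, 0], 255],
    [[0, -2, 0], [0, 0, 0], 255],
    [[0, 0, 0], [0, 0, 0], 255],
  ],
)

```text
time_s: 42.82
position: [0.5165, -0.2607, 0.3019]
ee_rot: [0.706, 0.07, 0.701, -0.071]
ft_force: [0.5, 0.0, -1.5]
width: 0.35
```

```bash
python3 - <<'E'
from h import *
o=st(); plan([481.5,-371,265],-11.7)
E
```

```text
t 42.82 pos [ 516.5 -260.7  301.9] jawyaw -11.43 toolx [ 0.007 -0.002 -1.   ] F [ 0.5  0.  -1.5] M [-0.12 -0.08  0.02] w 32.6 q [-0.51 -0.11  1.53  0.    1.71 -0.31]
yaw -11.7 turn [0.27 0.4  0.02] rows>= 0.1 shift now [  3.68 -11.5   -1.27] shift after turn [  3.69 -11.51  -1.19]
yaw 168.3 turn [-1.7973e+02 -3.0000e-02  6.2000e-01] rows>= 25.1 shift now [  3.68 -11.5   -1.27] shift after turn [ 3.69 11.51  1.19]
```

Request:
move_arm(
  moves=[
    [[0.3, -2.5, -0.3], [0.3, 0.4, 0], 255],
    [[0.5, -2.5, -0.3], [0, 0, 0], 255],
    [[0.5, -2.5, -0.3], [0, 0, 0], 255],
    [[0.5, -2, -0.3], [0, 0, 0], 255],
    [[0, -1, 0], [0, 0, 0], 255],
    [[0, 0, 0], [0, 0, 0], 255],
    [[0, 0, 0], [0, 0, 0], 255],
    [[0, 0, 0], [0, 0, 0], 255],
  ],
)

```text
time_s: 43.48
position: [0.4822, -0.3623, 0.2885]
ee_rot: [0.704, 0.073, 0.702, -0.073]
ft_force: [1.4, -0.1, -1.0]
width: 0.349
```

```bash
python3 - <<'E'
from h import *
o=st(); plan([481.5,-371,221],-11.7)
E
```

```text
t 43.48 pos [ 482.2 -362.3  288.5] jawyaw -11.77 toolx [ 0.003 -0.    -1.   ] F [ 1.4 -0.1 -1. ] M [-0.03 -0.05 -0.08] w 32.5 q [-0.69 -0.05  1.5   0.    1.69 -0.48]
yaw -11.7 turn [-0.07  0.16 -0.01] rows>= 0.0 shift now [ 6.75 -0.87  0.09] shift after turn [ 6.75 -0.87  0.11]
yaw 168.3 turn [ 1.7993e+02 -2.0000e-02 -2.4000e-01] rows>= 25.1 shift now [ 6.75 -0.87  0.09] shift after turn [ 6.75  0.87 -0.11]
```

Request:
move_arm(
  moves=[
    [[0, -0.9, 0.1], [0, 0, 0], 255],
    [[0, 0, 0], [0, 0, 0], 255],
    [[1.2, 0, 0], [0, 0, 0], 255],
    [[1.5, 0, 0], [0, 0, 0], 255],
    [[0.6, 0, 0], [0, 0, 0], 255],
    [[0, 0, 0], [0, 0, 0], 255],
    [[0, 0, 0], [0, 0, 0], 255],
  ],
)

```text
time_s: 44.07
position: [0.4831, -0.3685, 0.2521]
ee_rot: [0.705, 0.071, 0.702, -0.071]
ft_force: [0.1, -0.8, -0.7]
width: 0.349
```

```bash
python3 - <<'E'
from h import *
o=st(); plan([481.5,-371,221],-11.7); ci,p,d=grab('wrist','w24'); crop('w24','w24c',190,120,370,310,4)
E
```

```text
t 44.07 pos [ 483.1 -368.5  252.1] jawyaw -11.53 toolx [ 0.003  0.    -1.   ] F [ 0.1 -0.8 -0.7] M [-0.04 -0.02 -0.02] w 32.5 q [-0.69 -0.04  1.55  0.    1.63 -0.49]
yaw -11.7 turn [ 0.17  0.17 -0.04] rows>= 0.0 shift now [ 3.11 -0.28 -0.11] shift after turn [ 3.11 -0.28 -0.1 ]
yaw 168.3 turn [-1.7983e+02  6.0000e-02  2.7000e-01] rows>= 25.1 shift now [ 3.11 -0.28 -0.11] shift after turn [3.11 0.28 0.1 ]
```

View pics/w24c.png

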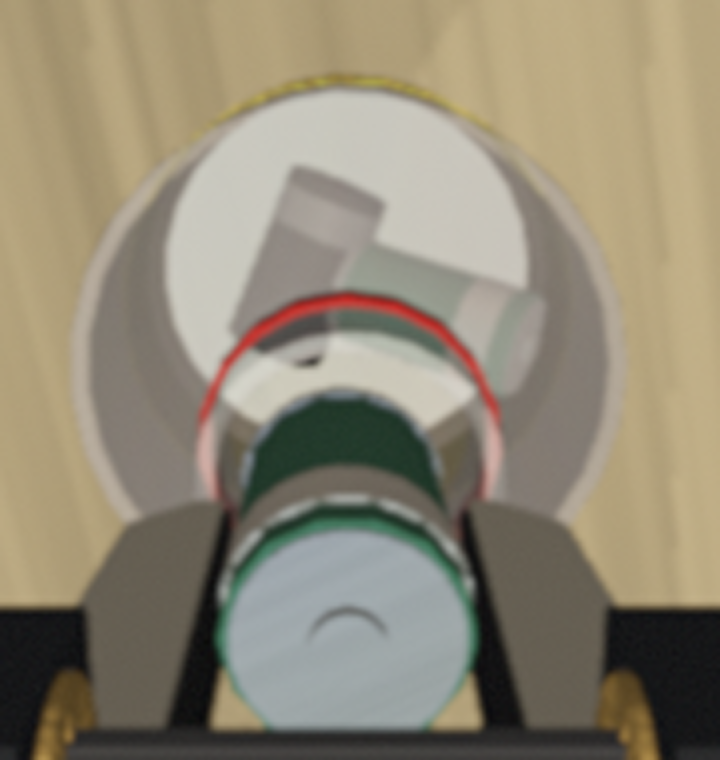

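The first cell lies in the jar at (440,300) and the new one is concentric with the neck. I lower and release.

Request:
move_arm(
  moves=[
    [[0.3, -0.25, -0.1], [0, 0, 0], 255],
    [[0, 0, 0], [0, 0, 0], 255],
    [[0.8, 0, 0], [0, 0, 0], 255],
    [[0.8, 0, 0], [0, 0, 0], 255],
    [[0.6, 0, 0], [0, 0, 0], 255],
    [[0.2, 0, 0], [0, 0, 0], 255],
    [[0, 0, 0], [0, 0, 0], 255],
    [[0, 0, 0], [0, 0, 0], 120],
    [[0, 0, 0], [0, 0, 0], 60],
    [[0, 0, 0], [0, 0, 0], 0],
    [[0, 0, 0], [0, 0, 0], 0],
    [[0, 0, 0], [0, 0, 0], 0],
    [[-1, 0, 0], [0, 0, 0], 0],
    [[-2, 0, 0], [0, 0, 0], 0],
    [[-2, 0, 0], [0, 0, 0], 0],
    [[-1.5, 0, 0], [0, 0, 0], 0],
    [[0, 0, 0], [0, 0, 0], 0],
  ],
)

```text
time_s: 45.53
position: [0.4812, -0.371, 0.2941]
ee_rot: [0.705, 0.071, 0.702, -0.071]
ft_force: [0.6, -0.4, 1.3]
width: 0.983
```

```bash
python3 - <<'E'
from h import *
o=st(); plan([606.3,-7.8,280],-11.7); ci,p,d=grab('wrist','w25')
E
```

```text
t 45.53 pos [ 481.2 -371.   294.1] jawyaw -11.55 toolx [ 0.005 -0.001 -1.   ] F [ 0.6 -0.4  1.3] M [-0.02 -0.08 -0.05] w 91.4 q [-0.7  -0.04  1.48  0.    1.7  -0.5 ]
yaw -11.7 turn [0.15 0.29 0.02] rows>= 0.0 shift now [ 1.43 38.09  4.98] shift after turn [ 1.41 38.1   4.88]
yaw 168.3 turn [-1.7985e+02 -3.0000e-02  4.5000e-01] rows>= 25.1 shift now [ 1.43 38.09  4.98] shift after turn [  1.41 -38.1   -4.88]
```

View pics/w25.png

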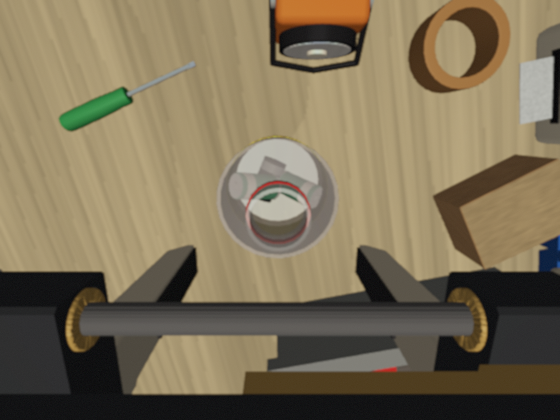

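Two green cells lie in the jar with the old one. Now cell 3.

Request:
move_arm(
  moves=[
    [[0, 2, 0.2], [0, 0, 0], 0],
    [[0, 3.2, 0.45], [0, 0, 0], 0],
    [[0, 3.2, 0.45], [0, 0, 0], 0],
    [[0, 3.2, 0.45], [0, 0, 0], 0],
    [[0, 3.2, 0.45], [0, 0, 0], 0],
    [[0, 3.2, 0.45], [0, 0, 0], 0],
    [[0, 3.2, 0.45], [0, 0, 0], 0],
    [[0, 3.2, 0.45], [0, 0, 0], 0],
    [[0, 3.2, 0.45], [0, 0, 0], 0],
    [[0, 3.2, 0.45], [0, 0, 0], 0],
    [[0, 3.2, 0.45], [0, 0, 0], 0],
    [[0, 2.5, 0.3], [0, 0, 0], 0],
    [[0, 1.2, 0.2], [0, 0, 0], 0],
    [[0, 0, 0], [0, 0, 0], 0],
    [[0, 0, 0], [0, 0, 0], 0],
    [[0, 0, 0], [0, 0, 0], 0],
  ],
)

```text
time_s: 46.92
position: [0.6094, 0.004, 0.2777]
ee_rot: [0.7, 0.072, 0.707, -0.072]
ft_force: [0.1, 0.2, -0.4]
width: 1.0
```

```bash
python3 - <<'E'
from h import *
o=st(); plan([606.8,-8,100],-11.7)
E
```

```text
t 46.92 pos [609.4   4.  277.7] jawyaw -11.71 toolx [-0.01   0.002 -1.   ] F [ 0.1  0.2 -0.4] M [-0.06 -0.13  0.  ] w 93.0 q [-0.04 -0.03  1.5   0.    1.68  0.17]
yaw -11.7 turn [-0.01 -0.56  0.01] rows>= 0.1 shift now [17.77 -1.23  0.16] shift after turn [ 1.777e+01 -1.230e+00 -1.000e-02]
yaw 168.3 turn [1.7999e+02 1.0000e-02 8.8000e-01] rows>= 25.1 shift now [17.77 -1.23  0.16] shift after turn [1.777e+01 1.230e+00 1.000e-02]
```

Request:
move_arm(
  moves=[
    [[0, -0.6, 0], [0, -0.5, 0], 0],
    [[0, -0.6, 0], [0, 0, 0], 0],
    [[0, 0, 0], [0, 0, 0], 0],
    [[1.5, 0, 0], [0, 0, 0], 0],
    [[3, 0, 0], [0, 0, 0], 0],
    [[3, 0, 0], [0, 0, 0], 0],
    [[3, 0, 0], [0, 0, 0], 0],
    [[3, 0, 0], [0, 0, 0], 0],
    [[2.5, 0, 0], [0, 0, 0], 0],
    [[1, 0, 0], [0, 0, 0], 0],
    [[0, 0, 0], [0, 0, 0], 0],
    [[0, 0, 0], [0, 0, 0], 0],
  ],
)

```text
time_s: 47.92
position: [0.6037, -0.0173, 0.096]
ee_rot: [0.704, 0.075, 0.702, -0.076]
ft_force: [0.4, 0.4, 0.9]
width: 0.999
```

```bash
python3 - <<'E'
from h import *
o=st(); plan([606.8,-8,45],-11.7)
E
```

```text
t 47.92 pos [603.7 -17.3  96. ] jawyaw -12.28 toolx [ 0.002 -0.001 -1.   ] F [0.4 0.4 0.9] M [-0.05 -0.06  0.06] w 92.9 q [-0.07  0.02  1.74 -0.    1.38  0.14]
yaw -11.7 turn [-0.58  0.13  0.04] rows>= 0.1 shift now [5.1  0.98 0.09] shift after turn [5.1  0.97 0.12]
yaw 168.3 turn [ 1.7942e+02  6.0000e-02 -2.0000e-01] rows>= 25.1 shift now [5.1  0.98 0.09] shift after turn [ 5.1  -0.97 -0.12]
```

Request:
move_arm(
  moves=[
    [[0, 0.9, 0.1], [-0.5, 0, 0], 0],
    [[0, 0, 0], [0, 0, 0], 0],
    [[0, 0, 0], [0, 0, 0], 0],
    [[1.2, 0, 0], [0, 0, 0], 0],
    [[1.5, 0, 0], [0, 0, 0], 0],
    [[1.3, 0, 0], [0, 0, 0], 0],
    [[0.6, 0, 0], [0, 0, 0], 0],
    [[0, 0, 0], [0, 0, 0], 0],
    [[0, 0, 0], [0, 0, 0], 0],
  ],
)

```text
time_s: 48.67
position: [0.6095, -0.0079, 0.0504]
ee_rot: [0.707, 0.072, 0.7, -0.072]
ft_force: [-0.2, 0.3, 1.3]
width: 1.003
```

```bash
python3 - <<'E'
from h import *
o=st(); plan([606.8,-8,45],-11.7)
E
```

```text
t 48.67 pos [609.5  -7.9  50.4] jawyaw -11.72 toolx [ 0.009 -0.002 -1.   ] F [-0.2  0.3  1.3] M [-0.11 -0.08  0.05] w 93.3 q [-0.05  0.07  1.77 -0.    1.29  0.15]
yaw -11.7 turn [-0.02  0.52 -0.02] rows>= 0.1 shift now [ 0.54 -0.07 -0.26] shift after turn [ 0.54 -0.07 -0.26]
yaw 168.3 turn [ 1.7998e+02 -3.0000e-02 -8.2000e-01] rows>= 25.1 shift now [ 0.54 -0.07 -0.26] shift after turn [0.54 0.07 0.26]
```

Request:
move_arm(
  moves=[
    [[0.5, -0.1, -0.25], [0, 0.5, 0], 0],
    [[0, 0, 0], [0, 0, 0], 0],
    [[0, 0, 0], [0, 0, 0], 255],
    [[0, 0, 0], [0, 0, 0], 255],
    [[0, 0, 0], [0, 0, 0], 255],
    [[0, 0, 0], [0, 0, 0], 255],
    [[0, 0, 0], [0, 0, 0], 255],
    [[0, 0, 0], [0, 0, 0], 255],
    [[0, 0, 0], [0, 0, 0], 255],
    [[0, 0, 0], [0, 0, 0], 255],
    [[0, 0, 0], [0, 0, 0], 255],
    [[0, 0, 0], [0, 0, 0], 255],
    [[0, 0, 0], [0, 0, 0], 255],
    [[0, 0, 0], [0, 0, 0], 255],
  ],
)

```text
time_s: 49.83
position: [0.6073, -0.0086, 0.0465]
ee_rot: [0.704, 0.072, 0.703, -0.072]
ft_force: [-0.2, -0.4, 0.5]
width: 0.354
```

```bash
python3 - <<'E'
from h import *
o=st(); plan([481.5,-371,280],-11.7)
E
```

```text
t 49.83 pos [607.3  -8.6  46.5] jawyaw -11.73 toolx [ 0.002  0.    -1.   ] F [-0.2 -0.4  0.5] M [-0.02 -0.13 -0.01] w 32.9 q [-0.06  0.07  1.78  0.    1.29  0.15]
yaw -11.7 turn [-0.03  0.09 -0.04] rows>= 0.0 shift now [-23.38 -38.03  -4.91] shift after turn [-23.35 -38.04  -4.97]
yaw 168.3 turn [ 1.7997e+02 -6.0000e-02 -1.4000e-01] rows>= 25.1 shift now [-23.38 -38.03  -4.91] shift after turn [-23.35  38.04   4.97]
```

Request:
move_arm(
  moves=[
    [[-1, 0, 0], [0, 0, 0], 255],
    [[-2, 0, 0], [0, 0, 0], 255],
    [[-3, 0, 0], [0, 0, 0], 255],
    [[-3, 0, 0], [0, 0, 0], 255],
    [[-3, 0, 0], [0, 0, 0], 255],
    [[-3, 0, 0], [0, 0, 0], 255],
    [[-3, 0, 0], [0, 0, 0], 255],
    [[-3, 0, 0], [0, 0, 0], 255],
    [[-2, 0, 0], [0, 0, 0], 255],
    [[0, -2, -0.2], [0, 0, 0], 255],
    [[0, -3.2, -0.4], [0, 0, 0], 255],
    [[0, -3.2, -0.4], [0, 0, 0], 255],
    [[0, -3.2, -0.4], [0, 0, 0], 255],
    [[0, -3.2, -0.4], [0, 0, 0], 255],
    [[0, -3.2, -0.4], [0, 0, 0], 255],
    [[0, -3.2, -0.4], [0, 0, 0], 255],
    [[0, -3.2, -0.4], [0, 0, 0], 255],
    [[0, -3.2, -0.4], [0, 0, 0], 255],
    [[0, -2, 0], [0, 0, 0], 255],
    [[0, 0, 0], [0, 0, 0], 255],
  ],
)

```text
time_s: 51.5
position: [0.5043, -0.3016, 0.3015]
ee_rot: [0.705, 0.07, 0.702, -0.071]
ft_force: [1.0, -0.7, -1.6]
width: 0.349
```

```bash
python3 - <<'E'
from h import *
o=st(); plan([481.5,-371,265],-11.7)
E
```

```text
t 51.5 pos [ 504.3 -301.6  301.5] jawyaw -11.46 toolx [ 0.004 -0.002 -1.   ] F [ 1.  -0.7 -1.6] M [ 0.   -0.07 -0.02] w 32.5 q [-0.58 -0.09  1.51  0.    1.71 -0.38]
yaw -11.7 turn [0.24 0.27 0.04] rows>= 0.1 shift now [ 3.65 -7.25 -0.88] shift after turn [ 3.65 -7.26 -0.83]
yaw 168.3 turn [-1.7976e+02 -7.0000e-02  4.2000e-01] rows>= 25.1 shift now [ 3.65 -7.25 -0.88] shift after turn [3.65 7.26 0.83]
```

Request:
move_arm(
  moves=[
    [[0.3, -2, -0.2], [0.2, 0.3, 0], 255],
    [[0.4, -2, -0.2], [0, 0, 0], 255],
    [[0.4, -1.8, -0.2], [0, 0, 0], 255],
    [[0, -0.8, 0], [0, 0, 0], 255],
    [[0, 0, 0], [0, 0, 0], 255],
    [[0, 0, 0], [0, 0, 0], 255],
    [[1.5, 0, 0], [0, 0, 0], 255],
    [[1.5, 0, 0], [0, 0, 0], 255],
    [[0, 0, 0], [0, 0, 0], 255],
    [[0, 0, 0], [0, 0, 0], 255],
  ],
)

```text
time_s: 52.33
position: [0.4848, -0.3637, 0.2614]
ee_rot: [0.704, 0.072, 0.703, -0.072]
ft_force: [0.1, -0.5, -1.3]
width: 0.351
```

```bash
python3 - <<'E'
from h import *
o=st(); plan([481.5,-371,221],-11.7); ci,p,d=grab('wrist','w26'); crop('w26','w26c',190,120,370,310,4)
E
```

```text
t 52.33 pos [ 484.8 -363.7  261.4] jawyaw -11.63 toolx [ 0.002 -0.    -1.   ] F [ 0.1 -0.5 -1.3] M [-0.01 -0.08 -0.  ] w 32.6 q [-0.69 -0.04  1.54  0.    1.65 -0.48]
yaw -11.7 turn [0.07 0.09 0.  ] rows>= 0.0 shift now [ 4.04 -0.78 -0.18] shift after turn [ 4.04 -0.78 -0.18]
yaw 168.3 turn [-1.7993e+02 -0.0000e+00  1.4000e-01] rows>= 25.1 shift now [ 4.04 -0.78 -0.18] shift after turn [4.04 0.78 0.18]
```

View pics/w26c.png

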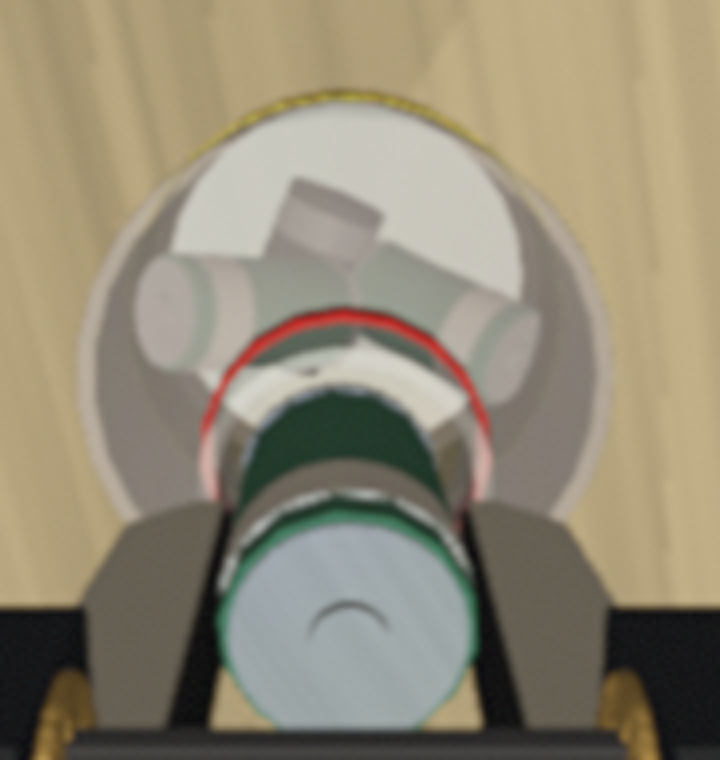

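The jar is unmoved with two cells in it. I correct by 8 mm, lower and check.

Request:
move_arm(
  moves=[
    [[0, -0.75, -0.2], [0, 0, 0], 255],
    [[0, 0, 0], [0, 0, 0], 255],
    [[0, 0, 0], [0, 0, 0], 255],
    [[0.5, 0, 0], [0, 0, 0], 255],
    [[0.6, 0, 0], [0, 0, 0], 255],
    [[0, 0, 0], [0, 0, 0], 255],
  ],
)

```text
time_s: 52.88
position: [0.4814, -0.3712, 0.2504]
ee_rot: [0.704, 0.071, 0.703, -0.072]
ft_force: [-0.3, 0.4, -1.4]
width: 0.349
```

```bash
python3 - <<'E'
from h import *
o=st(); plan([481.5,-371,221],-11.7)
E
```

```text
t 52.88 pos [ 481.4 -371.2  250.4] jawyaw -11.6 toolx [ 0.002 -0.001 -1.   ] F [-0.3  0.4 -1.4] M [-0.01 -0.06  0.01] w 32.5 q [-0.7  -0.04  1.55  0.    1.63 -0.5 ]
yaw -11.7 turn [0.1  0.15 0.03] rows>= 0.0 shift now [2.94 0.03 0.  ] shift after turn [2.94 0.03 0.01]
yaw 168.3 turn [-1.799e+02 -5.000e-02  2.400e-01] rows>= 25.1 shift now [2.94 0.03 0.  ] shift after turn [ 2.94 -0.03 -0.01]
```

Request:
move_arm(
  moves=[
    [[0.7, 0, 0], [0, 0, 0], 255],
    [[0.8, 0, 0], [0, 0, 0], 255],
    [[0.8, 0, 0], [0, 0, 0], 255],
    [[0.5, 0, 0], [0, 0, 0], 255],
    [[0, 0, 0], [0, 0, 0], 255],
    [[0, 0, 0], [0, 0, 0], 120],
    [[0, 0, 0], [0, 0, 0], 60],
    [[0, 0, 0], [0, 0, 0], 0],
    [[0, 0, 0], [0, 0, 0], 0],
    [[0, 0, 0], [0, 0, 0], 0],
    [[-1, 0, 0], [0, 0, 0], 0],
    [[-2, 0, 0], [0, 0, 0], 0],
    [[-2, 0, 0], [0, 0, 0], 0],
    [[-1.5, 0, 0], [0, 0, 0], 0],
    [[0, 0, 0], [0, 0, 0], 0],
    [[0, 0, 0], [0, 0, 0], 0],
  ],
)

```text
time_s: 54.22
position: [0.4812, -0.371, 0.2908]
ee_rot: [0.705, 0.071, 0.702, -0.072]
ft_force: [-0.3, -0.2, 0.3]
width: 0.997
```

```bash
python3 - <<'E'
from h import *
o=st(); plan([598.3,-49.1,280],-11.7); ci,p,d=grab('wrist','w27'); crop('w27','w27c',190,120,370,310,4)
E
```

```text
t 54.22 pos [ 481.2 -371.   290.8] jawyaw -11.6 toolx [ 0.004 -0.002 -1.   ] F [-0.3 -0.2  0.3] M [-0.03 -0.05  0.03] w 92.7 q [-0.7  -0.04  1.49  0.    1.69 -0.5 ]
yaw -11.7 turn [0.1  0.25 0.08] rows>= 0.0 shift now [ 1.05 33.88  4.99] shift after turn [ 1.08 33.89  4.94]
yaw 168.3 turn [-1.799e+02 -1.300e-01  4.000e-01] rows>= 25.1 shift now [ 1.05 33.88  4.99] shift after turn [  1.08 -33.89  -4.94]
```

View pics/w27c.png

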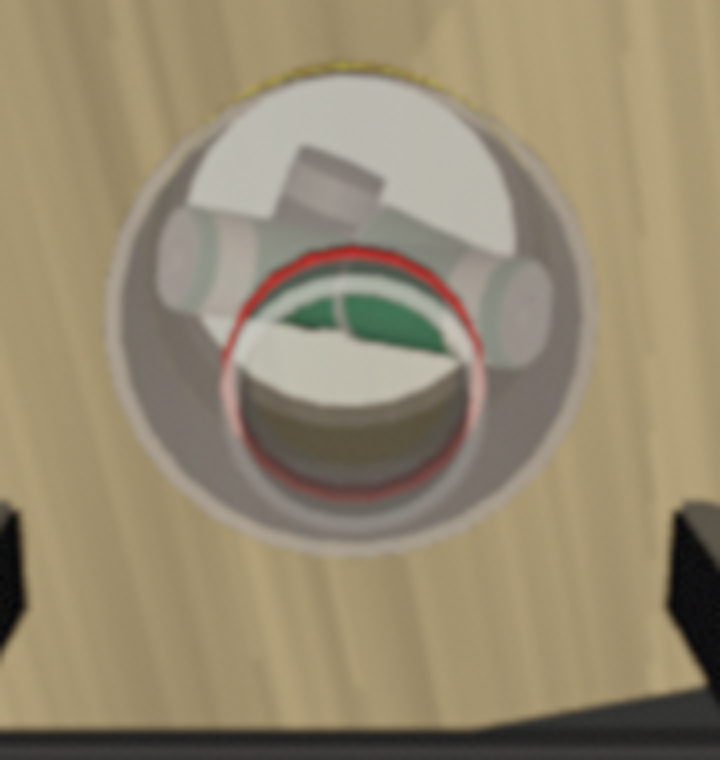

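Only two green cells are clearly visible here, so I check from the scene camera where the third went.

```bash
python3 - <<'E'
from h import *
grab('scene','s27'); crop('s27','s27c',20,200,170,350,5)
E
```

```text
(no output)
```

View pics/s27c.png

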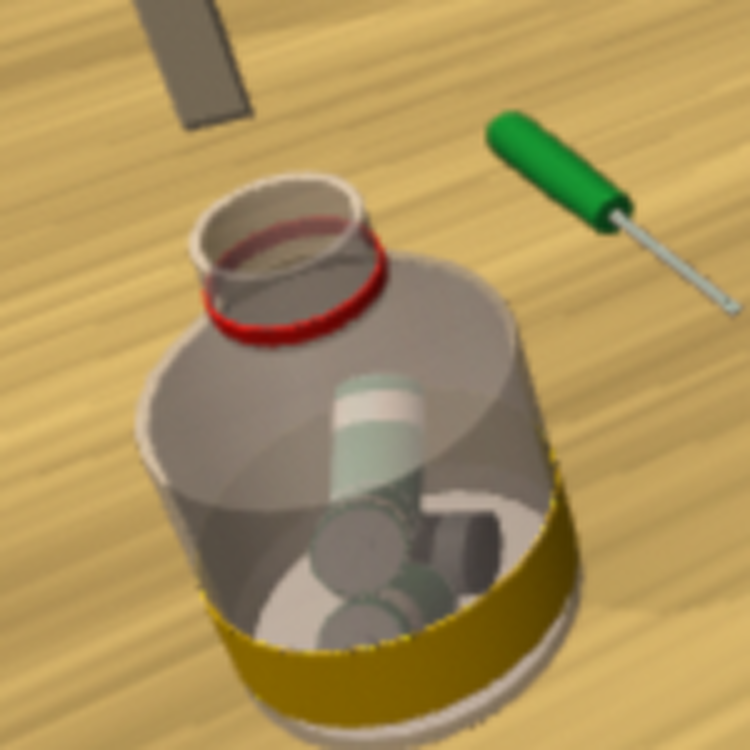

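All three cells are in the jar, one leaning on another at (375,430). Now cell 2.

Request:
move_arm(
  moves=[
    [[0, 2, 0.3], [0, 0, 0], 0],
    [[0, 3.2, 0.5], [0, 0, 0], 0],
    [[0, 3.2, 0.5], [0, 0, 0], 0],
    [[0, 3.2, 0.5], [0, 0, 0], 0],
    [[0, 3.2, 0.5], [0, 0, 0], 0],
    [[0, 3.2, 0.5], [0, 0, 0], 0],
    [[0, 3.2, 0.5], [0, 0, 0], 0],
    [[0, 3.2, 0.5], [0, 0, 0], 0],
    [[0, 3.2, 0.5], [0, 0, 0], 0],
    [[0, 2.6, 0.4], [0, 0, 0], 0],
    [[0, 1.5, 0.2], [0, 0, 0], 0],
    [[0, 0.8, 0], [0, 0, 0], 0],
    [[0, 0, 0], [0, 0, 0], 0],
    [[0, 0, 0], [0, 0, 0], 0],
    [[0, 0, 0], [0, 0, 0], 0],
  ],
)

```text
time_s: 55.57
position: [0.5948, -0.0484, 0.2724]
ee_rot: [0.698, 0.073, 0.709, -0.072]
ft_force: [0.2, 0.3, 0.6]
width: 1.001
```

```bash
python3 - <<'E'
from h import *
o=st(); plan([598.3,-49.1,100],-11.7)
E
```

```text
t 55.57 pos [594.8 -48.4 272.4] jawyaw -11.77 toolx [-0.016  0.004 -1.   ] F [0.2 0.3 0.6] M [-0.07 -0.03  0.02] w 93.0 q [-0.13 -0.05  1.53  0.    1.68  0.08]
yaw -11.7 turn [-0.07 -0.95 -0.05] rows>= 0.1 shift now [ 1.724e+01 -1.000e-02  6.500e-01] shift after turn [1.724e+01 1.000e-02 3.600e-01]
yaw 168.3 turn [ 1.7992e+02 -7.0000e-02  1.5000e+00] rows>= 25.1 shift now [ 1.724e+01 -1.000e-02  6.500e-01] shift after turn [ 1.724e+01 -1.000e-02 -3.600e-01]
```

Request:
move_arm(
  moves=[
    [[0, 0, 0.4], [0, -0.9, 0], 0],
    [[0, 0, 0], [0, 0, 0], 0],
    [[1.5, 0, 0], [0, 0, 0], 0],
    [[3, 0, 0], [0, 0, 0], 0],
    [[3, 0, 0], [0, 0, 0], 0],
    [[3, 0, 0], [0, 0, 0], 0],
    [[3, 0, 0], [0, 0, 0], 0],
    [[2, 0, 0], [0, 0, 0], 0],
    [[1, 0, 0], [0, 0, 0], 0],
    [[0, 0, 0], [0, 0, 0], 0],
    [[0, 0, 0], [0, 0, 0], 0],
  ],
)

```text
time_s: 56.48
position: [0.5992, -0.0586, 0.1042]
ee_rot: [0.706, 0.076, 0.7, -0.077]
ft_force: [-0.1, -0.1, 2.0]
width: 0.999
```

```bash
python3 - <<'E'
from h import *
o=st(); plan([598.3,-49.1,45],-11.7)
E
```

```text
t 56.48 pos [599.2 -58.6 104.2] jawyaw -12.38 toolx [ 0.009 -0.002 -1.   ] F [-0.1 -0.1  2. ] M [-0.02 -0.07  0.01] w 92.9 q [-0.14  0.01  1.74 -0.    1.38  0.08]
yaw -11.7 turn [-0.68  0.53 -0.  ] rows>= 0.1 shift now [ 5.92  0.9  -0.35] shift after turn [ 5.92  0.91 -0.28]
yaw 168.3 turn [ 1.7931e+02 -1.0000e-02 -8.3000e-01] rows>= 25.0 shift now [ 5.92  0.9  -0.35] shift after turn [ 5.92 -0.91  0.28]
```

Request:
move_arm(
  moves=[
    [[0, 0.9, -0.3], [-0.6, 0.5, 0], 0],
    [[0, 0, 0], [0, 0, 0], 0],
    [[0, 0, 0], [0, 0, 0], 0],
    [[1.2, 0, 0], [0, 0, 0], 0],
    [[1.6, 0, 0], [0, 0, 0], 0],
    [[1.6, 0, 0], [0, 0, 0], 0],
    [[0.9, 0, 0], [0, 0, 0], 0],
    [[0, 0, 0], [0, 0, 0], 0],
    [[0, 0, 0], [0, 0, 0], 0],
  ],
)

```text
time_s: 57.23
position: [0.6019, -0.0484, 0.0553]
ee_rot: [0.707, 0.072, 0.7, -0.072]
ft_force: [0.7, 0.3, 0.7]
width: 0.997
```

```bash
python3 - <<'E'
from h import *
o=st(); plan([598.3,-49.1,45],-11.7)
E
```

```text
t 57.23 pos [601.9 -48.4  55.3] jawyaw -11.69 toolx [ 0.011 -0.001 -1.   ] F [0.7 0.3 0.7] M [-0.03 -0.08  0.05] w 92.7 q [-0.12  0.05  1.78  0.    1.3   0.08]
yaw -11.7 turn [ 0.01  0.62 -0.06] rows>= 0.1 shift now [ 1.02 -0.14 -0.35] shift after turn [ 1.03 -0.14 -0.34]
yaw 168.3 turn [-1.7999e+02  9.0000e-02  9.7000e-01] rows>= 25.1 shift now [ 1.02 -0.14 -0.35] shift after turn [1.03 0.14 0.34]
```

Request:
move_arm(
  moves=[
    [[0.6, -0.1, -0.35], [0, 0.6, 0], 0],
    [[0.3, 0, 0], [0, 0, 0], 0],
    [[0, 0, 0], [0, 0, 0], 0],
    [[0, 0, 0], [0, 0, 0], 255],
    [[0, 0, 0], [0, 0, 0], 255],
    [[0, 0, 0], [0, 0, 0], 255],
    [[0, 0, 0], [0, 0, 0], 255],
    [[0, 0, 0], [0, 0, 0], 255],
    [[0, 0, 0], [0, 0, 0], 255],
    [[0, 0, 0], [0, 0, 0], 255],
    [[0, 0, 0], [0, 0, 0], 255],
    [[0, 0, 0], [0, 0, 0], 255],
    [[0, 0, 0], [0, 0, 0], 255],
    [[0, 0, 0], [0, 0, 0], 255],
    [[0, 0, 0], [0, 0, 0], 255],
  ],
)

```text
time_s: 58.48
position: [0.5994, -0.0489, 0.0486]
ee_rot: [0.705, 0.072, 0.702, -0.072]
ft_force: [-0.1, 0.3, 0.5]
width: 0.356
```

```bash
python3 - <<'E'
from h import *
o=st(); plan([481.5,-371,280],-11.7)
E
```

```text
t 58.48 pos [599.4 -48.9  48.6] jawyaw -11.69 toolx [ 0.003  0.001 -1.   ] F [-0.1  0.3  0.5] M [-0.04 -0.09  0.01] w 33.1 q [-0.12  0.05  1.79  0.    1.29  0.08]
yaw -11.7 turn [ 0.01  0.18 -0.07] rows>= 0.0 shift now [-23.2  -33.9   -4.94] shift after turn [-23.14 -33.93  -5.01]
yaw 168.3 turn [-1.7999e+02  1.1000e-01  2.9000e-01] rows>= 25.1 shift now [-23.2  -33.9   -4.94] shift after turn [-23.14  33.93   5.01]
```

Request:
move_arm(
  moves=[
    [[-1, 0, 0], [0, 0, 0], 255],
    [[-2, 0, 0], [0, 0, 0], 255],
    [[-3, 0, 0], [0, 0, 0], 255],
    [[-3, 0, 0], [0, 0, 0], 255],
    [[-3, 0, 0], [0, 0, 0], 255],
    [[-3, 0, 0], [0, 0, 0], 255],
    [[-3, 0, 0], [0, 0, 0], 255],
    [[-3, 0, 0], [0, 0, 0], 255],
    [[-2, 0, 0], [0, 0, 0], 255],
    [[0, -2, -0.3], [0, 0, 0], 255],
    [[0, -3.2, -0.45], [0, 0, 0], 255],
    [[0, -3.2, -0.45], [0, 0, 0], 255],
    [[0, -3.2, -0.45], [0, 0, 0], 255],
    [[0, -3.2, -0.45], [0, 0, 0], 255],
    [[0, -3.2, -0.45], [0, 0, 0], 255],
    [[0, -3.2, -0.45], [0, 0, 0], 255],
    [[0, -3.2, -0.45], [0, 0, 0], 255],
    [[0, -3, -0.4], [0, 0, 0], 255],
    [[0, -1.5, 0], [0, 0, 0], 255],
    [[0, 0, 0], [0, 0, 0], 255],
  ],
)

```text
time_s: 60.15
position: [0.4932, -0.3341, 0.3042]
ee_rot: [0.706, 0.07, 0.701, -0.071]
ft_force: [-0.3, 1.0, -0.4]
width: 0.351
```

```bash
python3 - <<'E'
from h import *
o=st(); plan([481.5,-371,265],-11.7)
E
```

```text
t 60.15 pos [ 493.2 -334.1  304.2] jawyaw -11.45 toolx [ 0.007 -0.002 -1.   ] F [-0.3  1.  -0.4] M [ 0.02 -0.09  0.02] w 32.6 q [-0.64 -0.07  1.49  0.    1.71 -0.44]
yaw -11.7 turn [0.25 0.44 0.02] rows>= 0.1 shift now [ 3.91 -3.85 -0.44] shift after turn [ 3.92 -3.85 -0.39]
yaw 168.3 turn [-1.7975e+02 -3.0000e-02  6.9000e-01] rows>= 25.1 shift now [ 3.91 -3.85 -0.44] shift after turn [3.92 3.85 0.39]
```

Request:
move_arm(
  moves=[
    [[0, -1.5, -0.2], [0.2, 0.4, 0], 255],
    [[0, -1.4, -0.2], [0, 0, 0], 255],
    [[0, -0.8, 0], [0, 0, 0], 255],
    [[0, 0, 0], [0, 0, 0], 255],
    [[1.5, 0, 0], [0, 0, 0], 255],
    [[1.5, 0, 0], [0, 0, 0], 255],
    [[0.8, 0, 0], [0, 0, 0], 255],
    [[0, 0, 0], [0, 0, 0], 255],
    [[0, 0, 0], [0, 0, 0], 255],
  ],
)

```text
time_s: 60.9
position: [0.4817, -0.3679, 0.2629]
ee_rot: [0.704, 0.072, 0.703, -0.071]
ft_force: [-0.3, 0.0, -1.1]
width: 0.351
```

```bash
python3 - <<'E'
from h import *
o=st(); plan([481.5,-371,224],-11.7); ci,p,d=grab('wrist','w28'); crop('w28','w28c',190,120,370,310,4)
E
```

```text
t 60.9 pos [ 481.7 -367.9  262.9] jawyaw -11.58 toolx [ 0.001  0.001 -1.   ] F [-0.3  0.  -1.1] M [-0.02 -0.05 -0.02] w 32.6 q [-0.7  -0.04  1.53  0.    1.65 -0.49]
yaw -11.7 turn [ 0.12  0.04 -0.07] rows>= 0.0 shift now [ 3.89 -0.31  0.04] shift after turn [ 3.89 -0.3   0.05]
yaw 168.3 turn [-1.7988e+02  1.2000e-01  7.0000e-02] rows>= 25.1 shift now [ 3.89 -0.31  0.04] shift after turn [ 3.89  0.3  -0.05]
```

View pics/w28c.png

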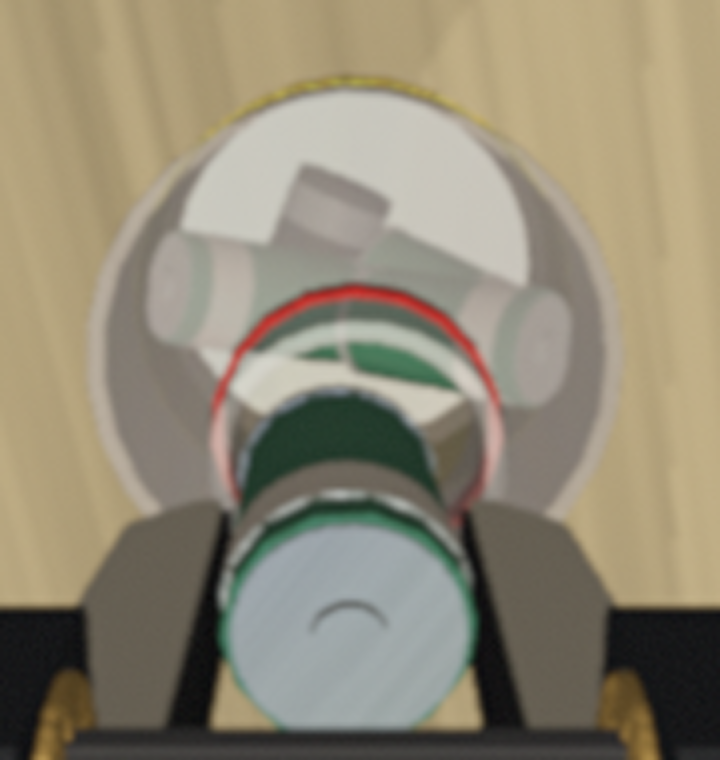

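Request:
move_arm(
  moves=[
    [[0, -0.3, 0.15], [0, 0, 0], 255],
    [[0, 0, 0], [0, 0, 0], 255],
    [[0, 0, 0], [0, 0, 0], 255],
    [[0.8, 0, 0], [0, 0, 0], 255],
    [[0, 0, 0], [0, 0, 0], 255],
    [[0, 0, 0], [0, 0, 0], 255],
  ],
)

```text
time_s: 61.45
position: [0.4833, -0.3714, 0.2558]
ee_rot: [0.705, 0.071, 0.703, -0.071]
ft_force: [-0.5, -0.7, -1.5]
width: 0.35
```

```bash
python3 - <<'E'
from h import *
o=st(); plan([483,-371,224],-11.7)
E
```

```text
t 61.45 pos [ 483.3 -371.4  255.8] jawyaw -11.54 toolx [ 0.003 -0.    -1.   ] F [-0.5 -0.7 -1.5] M [-0.03 -0.03  0.04] w 32.6 q [-0.7  -0.04  1.54  0.    1.64 -0.5 ]
yaw -11.7 turn [ 0.16  0.16 -0.02] rows>= 0.0 shift now [ 3.18  0.03 -0.05] shift after turn [ 3.18  0.04 -0.04]
yaw 168.3 turn [-1.7984e+02  3.0000e-02  2.5000e-01] rows>= 25.1 shift now [ 3.18  0.03 -0.05] shift after turn [ 3.18 -0.04  0.04]
```

Request:
move_arm(
  moves=[
    [[0.7, 0, 0], [0, 0, 0], 255],
    [[0.8, 0, 0], [0, 0, 0], 255],
    [[0.8, 0, 0], [0, 0, 0], 255],
    [[0.6, 0, 0], [0, 0, 0], 255],
    [[0, 0, 0], [0, 0, 0], 255],
    [[0, 0, 0], [0, 0, 0], 120],
    [[0, 0, 0], [0, 0, 0], 60],
    [[0, 0, 0], [0, 0, 0], 0],
    [[0, 0, 0], [0, 0, 0], 0],
    [[0, 0, 0], [0, 0, 0], 0],
    [[-1, 0, 0], [0, 0, 0], 0],
    [[-2, 0, 0], [0, 0, 0], 0],
    [[-2, 0, 0], [0, 0, 0], 0],
    [[-1.5, 0, 0], [0, 0, 0], 0],
    [[0, 0, 0], [0, 0, 0], 0],
    [[0, 0, 0], [0, 0, 0], 0],
  ],
)

```text
time_s: 62.78
position: [0.483, -0.3713, 0.2951]
ee_rot: [0.705, 0.071, 0.702, -0.071]
ft_force: [0.2, -0.3, 0.3]
width: 0.999
```

```bash
python3 - <<'E'
from h import *
o=st(); plan([589.8,-90.2,280],-11.7); grab('scene','s29'); crop('s29','s29c',20,200,170,350,5)
E
```

```text
t 62.78 pos [ 483.  -371.3  295.1] jawyaw -11.54 toolx [ 0.004 -0.002 -1.   ] F [ 0.2 -0.3  0.3] M [-0.05 -0.08 -0.01] w 92.9 q [-0.7  -0.04  1.48  0.    1.7  -0.5 ]
yaw -11.7 turn [0.16 0.26 0.04] rows>= 0.0 shift now [ 1.51 29.68  4.83] shift after turn [ 1.51 29.69  4.76]
yaw 168.3 turn [-1.7984e+02 -6.0000e-02  4.1000e-01] rows>= 25.1 shift now [ 1.51 29.68  4.83] shift after turn [  1.51 -29.69  -4.76]
```

View pics/s29c.png

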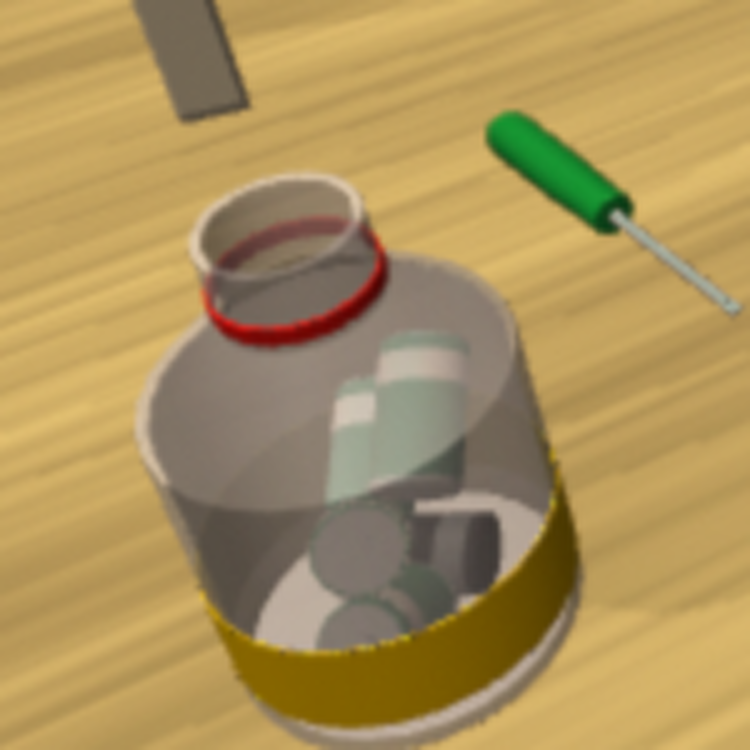

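Four are in the jar, the last standing against the others, well below the neck. Now cell 1.

Request:
move_arm(
  moves=[
    [[0, 2, 0.3], [0, 0, 0], 0],
    [[0, 3.2, 0.55], [0, 0, 0], 0],
    [[0, 3.2, 0.55], [0, 0, 0], 0],
    [[0, 3.2, 0.55], [0, 0, 0], 0],
    [[0, 3.2, 0.55], [0, 0, 0], 0],
    [[0, 3.2, 0.55], [0, 0, 0], 0],
    [[0, 3.2, 0.55], [0, 0, 0], 0],
    [[0, 3, 0.55], [0, 0, 0], 0],
    [[0, 2.2, 0.4], [0, 0, 0], 0],
    [[0, 1.2, 0.1], [0, 0, 0], 0],
    [[0, 0.6, 0], [0, 0, 0], 0],
    [[0, 0, 0], [0, 0, 0], 0],
    [[0, 0, 0], [0, 0, 0], 0],
    [[0, 0, 0], [0, 0, 0], 0],
  ],
)

```text
time_s: 64.0
position: [0.5856, -0.0939, 0.2819]
ee_rot: [0.7, 0.073, 0.707, -0.072]
ft_force: [0.7, -0.3, 1.0]
width: 1.0
```

```bash
python3 - <<'E'
from h import *
o=st(); plan([589.8,-90.2,100],-11.7)
E
```

```text
t 64.0 pos [585.6 -93.9 281.9] jawyaw -11.76 toolx [-0.009  0.002 -1.   ] F [ 0.7 -0.3  1. ] M [-0.08 -0.06  0.01] w 93.0 q [-0.2  -0.07  1.53  0.    1.69  0.  ]
yaw -11.7 turn [-0.06 -0.54 -0.03] rows>= 0.1 shift now [18.19  0.44  0.51] shift after turn [18.19  0.45  0.33]
yaw 168.3 turn [ 1.7994e+02 -5.0000e-02  8.5000e-01] rows>= 25.1 shift now [18.19  0.44  0.51] shift after turn [18.19 -0.45 -0.33]
```

Request:
move_arm(
  moves=[
    [[0, 0.6, 0.3], [0, -0.5, 0], 0],
    [[0, 0.3, 0], [0, 0, 0], 0],
    [[0, 0, 0], [0, 0, 0], 0],
    [[1.5, 0, 0], [0, 0, 0], 0],
    [[3, 0, 0], [0, 0, 0], 0],
    [[3, 0, 0], [0, 0, 0], 0],
    [[3, 0, 0], [0, 0, 0], 0],
    [[3, 0, 0], [0, 0, 0], 0],
    [[2.5, 0, 0], [0, 0, 0], 0],
    [[1, 0, 0], [0, 0, 0], 0],
    [[0, 0, 0], [0, 0, 0], 0],
    [[0, 0, 0], [0, 0, 0], 0],
  ],
)

```text
time_s: 65.0
position: [0.5884, -0.0895, 0.0996]
ee_rot: [0.704, 0.074, 0.703, -0.075]
ft_force: [0.4, -0.0, 0.6]
width: 1.001
```

```bash
python3 - <<'E'
from h import *
o=st(); plan([590.5,-90.2,47],-11.7)
E
```

```text
t 65.0 pos [588.4 -89.5  99.6] jawyaw -12.1 toolx [ 0.001 -0.    -1.   ] F [ 0.4 -0.   0.6] M [-0.06 -0.04 -0.  ] w 93.1 q [-0.19 -0.    1.76 -0.    1.38  0.02]
yaw -11.7 turn [-0.4   0.08  0.01] rows>= 0.1 shift now [ 5.27 -0.03  0.21] shift after turn [ 5.26 -0.03  0.22]
yaw 168.3 turn [ 1.796e+02  1.000e-02 -1.200e-01] rows>= 25.1 shift now [ 5.27 -0.03  0.21] shift after turn [ 5.26  0.03 -0.22]
```

Request:
move_arm(
  moves=[
    [[0.4, 0, 0.2], [-0.4, 0, 0], 0],
    [[1.2, 0, 0], [0, 0, 0], 0],
    [[1.5, 0, 0], [0, 0, 0], 0],
    [[1.3, 0, 0], [0, 0, 0], 0],
    [[0.5, 0, 0], [0, 0, 0], 0],
    [[0, 0, 0], [0, 0, 0], 0],
    [[0, 0, 0], [0, 0, 0], 0],
  ],
)

```text
time_s: 65.58
position: [0.594, -0.0908, 0.0529]
ee_rot: [0.707, 0.071, 0.7, -0.072]
ft_force: [-0.7, 0.3, 0.4]
width: 0.999
```

```bash
python3 - <<'E'
from h import *
o=st(); plan([590.5,-90.2,47],-11.7)
E
```

```text
t 65.58 pos [594.  -90.8  52.9] jawyaw -11.64 toolx [ 0.01  -0.002 -1.   ] F [-0.7  0.3  0.4] M [-0.02 -0.07 -0.  ] w 92.9 q [-0.19  0.04  1.79 -0.    1.29  0.01]
yaw -11.7 turn [0.06 0.6  0.01] rows>= 0.1 shift now [ 0.59 -0.01 -0.36] shift after turn [ 0.59 -0.01 -0.36]
yaw 168.3 turn [-1.7994e+02 -1.0000e-02  9.4000e-01] rows>= 25.1 shift now [ 0.59 -0.01 -0.36] shift after turn [0.59 0.01 0.36]
```

Request:
move_arm(
  moves=[
    [[0.6, 0, -0.35], [0, 0.6, 0], 0],
    [[0, 0, 0], [0, 0, 0], 0],
    [[0, 0, 0], [0, 0, 0], 255],
    [[0, 0, 0], [0, 0, 0], 255],
    [[0, 0, 0], [0, 0, 0], 255],
    [[0, 0, 0], [0, 0, 0], 255],
    [[0, 0, 0], [0, 0, 0], 255],
    [[0, 0, 0], [0, 0, 0], 255],
    [[0, 0, 0], [0, 0, 0], 255],
    [[0, 0, 0], [0, 0, 0], 255],
    [[0, 0, 0], [0, 0, 0], 255],
    [[0, 0, 0], [0, 0, 0], 255],
    [[0, 0, 0], [0, 0, 0], 255],
    [[0, 0, 0], [0, 0, 0], 255],
  ],
)

```text
time_s: 66.75
position: [0.5915, -0.0902, 0.0491]
ee_rot: [0.704, 0.072, 0.703, -0.072]
ft_force: [-0.4, -0.1, 0.8]
width: 0.349
```

```bash
python3 - <<'E'
from h import *
o=st(); plan([483,-371,280],-11.7); grab('top','t30'); jarmeas('t30')
E
```

```text
t 66.75 pos [591.5 -90.2  49.1] jawyaw -11.64 toolx [ 0.002 -0.001 -1.   ] F [-0.4 -0.1  0.8] M [-0.01 -0.06  0.05] w 32.5 q [-0.19  0.05  1.8  -0.    1.3   0.01]
yaw -11.7 turn [0.06 0.14 0.01] rows>= 0.0 shift now [-23.1  -29.69  -4.91] shift after turn [-23.09 -29.7   -4.93]
yaw 168.3 turn [-1.7994e+02 -1.0000e-02  2.2000e-01] rows>= 25.1 shift now [-23.1  -29.69  -4.91] shift after turn [-23.09  29.7    4.93]
jarmouth 150 c [ 480.8 -370.5] size [54.3 54.8] ang 85.93 mean [ 480.8 -371.5]
```

Gripped, and the jar is unmoved. I lift and carry.

Request:
move_arm(
  moves=[
    [[-1, 0, 0], [0, 0, 0], 255],
    [[-2, 0, 0], [0, 0, 0], 255],
    [[-3, 0, 0], [0, 0, 0], 255],
    [[-3, 0, 0], [0, 0, 0], 255],
    [[-3, 0, 0], [0, 0, 0], 255],
    [[-3, 0, 0], [0, 0, 0], 255],
    [[-3, 0, 0], [0, 0, 0], 255],
    [[-3, 0, 0], [0, 0, 0], 255],
    [[-2, 0, 0], [0, 0, 0], 255],
    [[0, -2, -0.3], [0, 0, 0], 255],
    [[0, -3.2, -0.5], [0, 0, 0], 255],
    [[0, -3.2, -0.5], [0, 0, 0], 255],
    [[0, -3.2, -0.5], [0, 0, 0], 255],
    [[0, -3.2, -0.5], [0, 0, 0], 255],
    [[0, -3.2, -0.5], [0, 0, 0], 255],
    [[0, -3.2, -0.5], [0, 0, 0], 255],
    [[0, -2.5, -0.4], [0, 0, 0], 255],
    [[0, -1.2, 0], [0, 0, 0], 255],
    [[0, 0, 0], [0, 0, 0], 255],
    [[0, 0, 0], [0, 0, 0], 255],
  ],
)

```text
time_s: 68.47
position: [0.4964, -0.3342, 0.3039]
ee_rot: [0.705, 0.07, 0.702, -0.071]
ft_force: [-0.1, -0.4, -2.4]
width: 0.349
```

```bash
python3 - <<'E'
from h import *
o=st(); plan([483,-371,265],-11.7)
E
```

```text
t 68.47 pos [ 496.4 -334.2  303.9] jawyaw -11.47 toolx [ 0.005 -0.002 -1.   ] F [-0.1 -0.4 -2.4] M [-0.01 -0.06 -0.02] w 32.4 q [-0.64 -0.06  1.49  0.    1.71 -0.44]
yaw -11.7 turn [0.23 0.31 0.06] rows>= 0.1 shift now [ 3.89 -3.87 -0.6 ] shift after turn [ 3.89 -3.87 -0.56]
yaw 168.3 turn [-1.7977e+02 -1.0000e-01  4.8000e-01] rows>= 25.1 shift now [ 3.89 -3.87 -0.6 ] shift after turn [3.89 3.87 0.56]
```

Request:
move_arm(
  moves=[
    [[0, -1.5, -0.2], [0.2, 0.3, 0], 255],
    [[0, -1.5, -0.2], [0, 0, 0], 255],
    [[0, -0.8, -0.1], [0, 0, 0], 255],
    [[0, 0, 0], [0, 0, 0], 255],
    [[1.5, 0, 0], [0, 0, 0], 255],
    [[1.5, 0, 0], [0, 0, 0], 255],
    [[0.8, 0, 0], [0, 0, 0], 255],
    [[0, 0, 0], [0, 0, 0], 255],
    [[0, 0, 0], [0, 0, 0], 255],
  ],
)

```text
time_s: 69.22
position: [0.4846, -0.3692, 0.2608]
ee_rot: [0.703, 0.071, 0.704, -0.07]
ft_force: [0.4, 1.3, -1.4]
width: 0.352
```

```bash
python3 - <<'E'
from h import *
o=st(); plan([483,-371,224],-11.7); ci,p,d=grab('wrist','w31'); crop('w31','w31c',190,120,370,310,4)
E
```

```text
t 69.22 pos [ 484.6 -369.2  260.8] jawyaw -11.43 toolx [-0.001  0.001 -1.   ] F [ 0.4  1.3 -1.4] M [-0.04 -0.05 -0.03] w 32.8 q [-0.69 -0.03  1.53  0.    1.65 -0.49]
yaw -11.7 turn [ 0.27 -0.08 -0.04] rows>= 0.0 shift now [ 3.68 -0.21 -0.11] shift after turn [ 3.68 -0.21 -0.12]
yaw 168.3 turn [-1.7973e+02  7.0000e-02 -1.3000e-01] rows>= 25.1 shift now [ 3.68 -0.21 -0.11] shift after turn [3.68 0.21 0.12]
```

View pics/w31c.png

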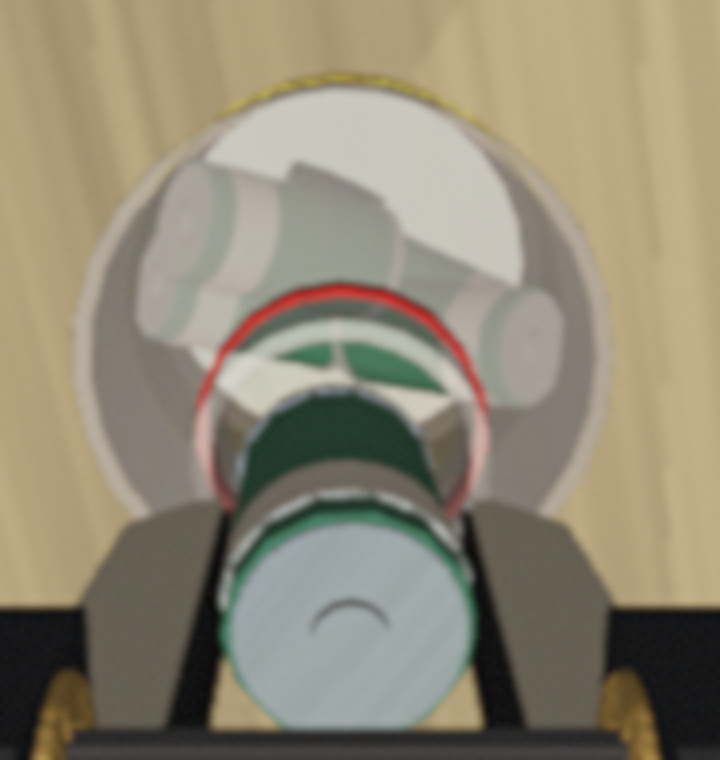

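Four cells are visible in the jar and the fifth is centred on the neck at (342,430). I make a small correction, lower and release.

Request:
move_arm(
  moves=[
    [[0, -0.2, -0.1], [0.2, 0, 0], 255],
    [[0, 0, 0], [0, 0, 0], 255],
    [[0.7, 0, 0], [0, 0, 0], 255],
    [[0.8, 0, 0], [0, 0, 0], 255],
    [[0.8, 0, 0], [0, 0, 0], 255],
    [[0.8, 0, 0], [0, 0, 0], 255],
    [[0.3, 0, 0], [0, 0, 0], 255],
    [[0, 0, 0], [0, 0, 0], 255],
  ],
)

```text
time_s: 69.93
position: [0.4834, -0.3709, 0.2243]
ee_rot: [0.703, 0.072, 0.703, -0.072]
ft_force: [-0.0, -0.0, -1.0]
width: 0.355
```

```bash
python3 - <<'E'
from h import *
o=st(); plan([483,-371,224],-11.7)
E
```

```text
t 69.93 pos [ 483.4 -370.9  224.3] jawyaw -11.62 toolx [-0.  0. -1.] F [-0. -0. -1.] M [ 0.04 -0.02  0.  ] w 33.0 q [-0.7  -0.03  1.58  0.    1.59 -0.49]
yaw -11.7 turn [ 0.08 -0.   -0.01] rows>= 0.0 shift now [ 0.03 -0.02 -0.04] shift after turn [ 0.03 -0.02 -0.04]
yaw 168.3 turn [-1.7992e+02  1.0000e-02 -1.0000e-02] rows>= 25.1 shift now [ 0.03 -0.02 -0.04] shift after turn [0.03 0.02 0.04]
```

Request:
move_arm(
  moves=[
    [[0, 0, 0], [0, 0, 0], 120],
    [[0, 0, 0], [0, 0, 0], 60],
    [[0, 0, 0], [0, 0, 0], 0],
    [[0, 0, 0], [0, 0, 0], 0],
    [[0, 0, 0], [0, 0, 0], 0],
    [[-1, 0, 0], [0, 0, 0], 0],
    [[-2, 0, 0], [0, 0, 0], 0],
    [[-3, 0, 0], [0, 0, 0], 0],
    [[-3, 0, 0], [0, 0, 0], 0],
    [[-2, 0, 0], [0, 0, 0], 0],
    [[0, 0, 0], [0, 0, 0], 0],
    [[0, 0, 0], [0, 0, 0], 0],
  ],
)

```text
time_s: 70.93
position: [0.483, -0.3705, 0.3448]
ee_rot: [0.704, 0.071, 0.703, -0.072]
ft_force: [0.1, 0.9, -0.9]
width: 0.998
```

```bash
python3 - <<'E'
from h import *
o=st(); grab('scene','s32'); crop('s32','s32c',20,200,170,350,5); grab('top','t32'); jarmeas('t32'); traymeas('t32')
E
```

```text
t 70.93 pos [ 483.  -370.5  344.8] jawyaw -11.62 toolx [ 0.002 -0.002 -1.   ] F [ 0.1  0.9 -0.9] M [-0.04 -0.08 -0.01] w 92.8 q [-0.7  -0.04  1.4   0.    1.78 -0.49]
jarmouth 153 c [ 480.9 -371.4] size [54.1 54.8] ang 80.11 mean [ 480.5 -370.9]
tray 4246 c [935.3 367.6] size [250.2 151.9] ang 89.97 mean [936.2 365.6]
rim 569 c [925.5 358.9] size [232.8 126.6] ang 89.95 mean [925.7 364.2]
tray 4157 c [ 934.  -569.1] size [267.5 153.9] ang 89.85 mean [ 935.7 -568.9]
rim 585 c [ 926.8 -559. ] size [234.8 122.9] ang 89.85 mean [ 925.9 -569.6]
tray 4231 c [454.5 321.1] size [286.1 112.1] ang 0.37 mean [451.  321.6]
rim 601 c [454.5 321.5] size [286.1 111.3] ang 0.37 mean [443.  321.6]
```

View pics/s32c.png

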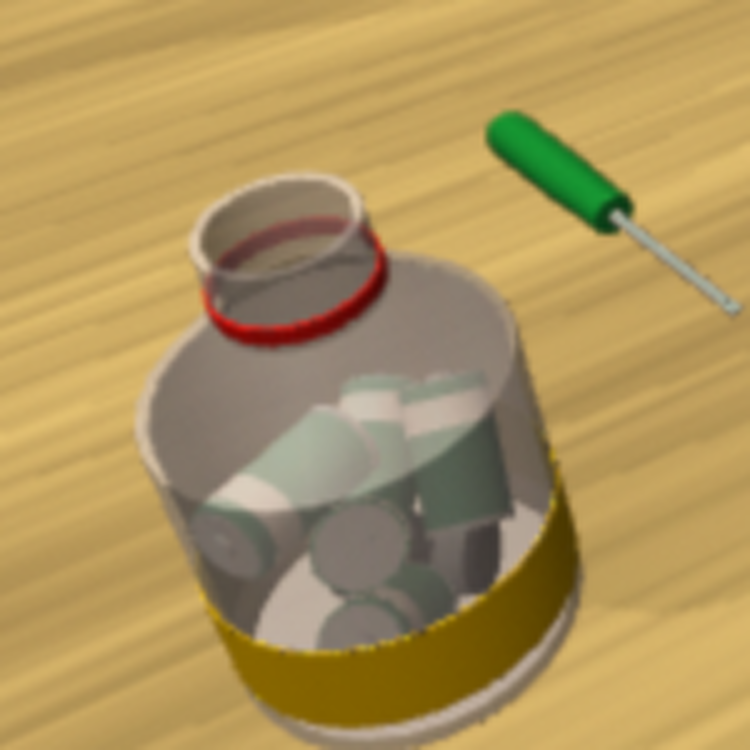

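View pics/s32.png

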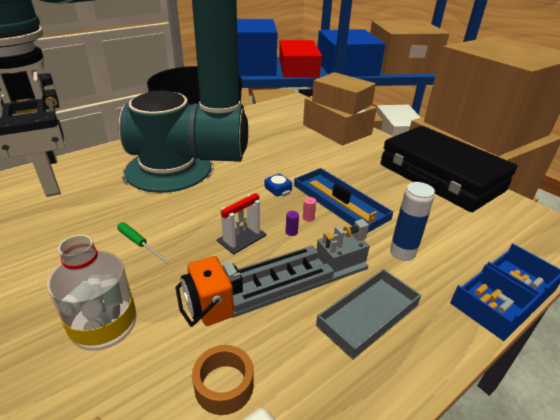

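View pics/t32.png

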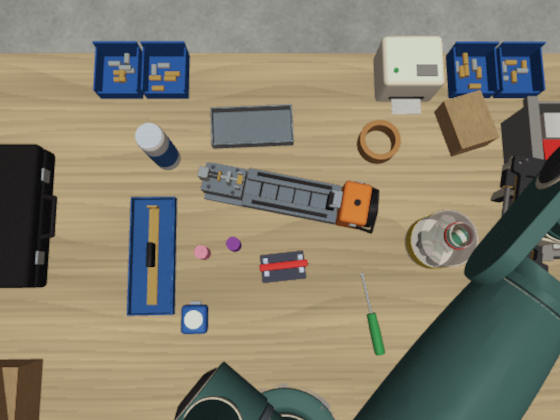

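All five cells are in the jar and all five pockets are empty. The key is at rest, and the strap lies inside the tray. I let things settle, then compare the bystanders with the first pictures.

Request:
move_arm(
  moves=[
    [[0, 0, 0], [0, 0, 0], 0],
    [[0, 0, 0], [0, 0, 0], 0],
    [[0, 0, 0], [0, 0, 0], 0],
    [[0, 0, 0], [0, 0, 0], 0],
    [[0, 0, 0], [0, 0, 0], 0],
    [[0, 0, 0], [0, 0, 0], 0],
    [[0, 0, 0], [0, 0, 0], 0],
    [[0, 0, 0], [0, 0, 0], 0],
  ],
)

```text
time_s: 71.7
position: [0.4822, -0.3699, 0.3386]
ee_rot: [0.702, 0.073, 0.705, -0.071]
ft_force: [-0.0, -1.0, 0.7]
width: 1.002
```

```bash
python3 - <<'E'
from h import *
ci,p,d=grab('top','t33'); a=np.load('pics/top0.npz')['p'].astype(int); D=np.abs(p.astype(int)-a).sum(-1)
for n,(u0,v0,u1,v1) in dict(cover=(205,98,300,155),tape=(352,115,408,166),spray=(130,118,185,172),driver=(355,268,388,358),measure=(178,298,212,336),purplepink=(190,232,245,262),rest_key=(255,245,312,290)).items():
    print(n,(D[v0:v1,u0:u1]>60).sum(),D[v0:v1,u0:u1].mean().round(2))
P=cloud(ci,d); hsv=cv2.cvtColor(p,cv2.COLOR_RGB2HSV); H,S,V=[hsv[...,i].astype(int) for i in range(3)]; v,u=np.mgrid[:420,:560]
m=((H<6)|(H>174))&(S>150)&(V>100)&(u>250)&(u<320)&(v>250)&(v<280); r=rects(ci,m,.115,'key'); print(np.nanpercentile(P[m][:,2],[5,50,95]))
s=(H>15)&(H<28)&(S>120)&(u>130)&(u<176)&(v>198)&(v<315); rects(ci,s,.009,'strap'); jarmeas('t33'); crop('t33','t33c',110,180,320,320,3.8)
E
```

```text
cover 0 6.09
tape 0 6.28
spray 0 6.49
driver 0 6.42
measure 0 6.36
purplepink 0 6.46
rest_key 0 6.34
key 322 c [423.5   0.5] size [ 16.2 107.3] ang 5.97 mean [423.3   1.3]
[0.11087241 0.11497336 0.1184255 ]
strap 700 c [457.6 323. ] size [241.8  25.1] ang 1.96 mean [456.3 323.1]
jarmouth 158 c [ 480.7 -370.5] size [54.4 54.9] ang 86.41 mean [ 481.6 -370.5]
```

View pics/t33c.png

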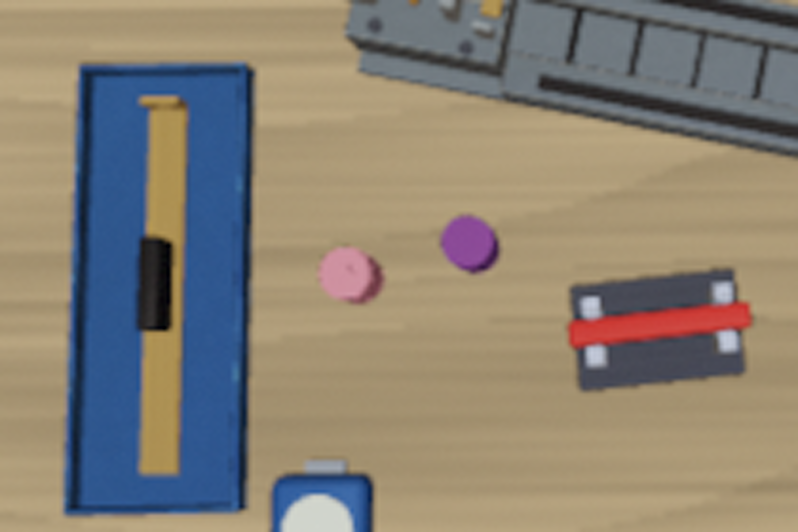

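The crop shows the strap inside the tray with its grip up at (155,283), and the key across both notches at (660,325). No pixel in the bystander boxes changed. Handing in.

```bash
python3 -c "
from station import robot
print(robot.sign_off())"
```

```text
the job is handed in; nothing more can be done
None
```

I carried out the whole job and handed it in at about 72 s of the 210 s allowed; no verdict came back.

**What I did**
- I drew the bolt with the forked key until the strap sprang up, then hung the key back in its rest.
- I unhooked the strap and laid it in the blue tray. The tray had been knocked about 3 cm, so I measured it again first.
- I dropped all five cells one by one through the jar's neck.

**Last checks**
- **Key:** it lies across both notches, with its handle top at about 115 mm, as it should be when seated.
- **Strap:** it lies within the tray walls with its grip up, turned less than 2° from the tray's long axis.
- **Cells and jar:** the five pockets are empty, five green cells are visible in the jar, and the jar stands with its mouth unmoved.
- **Bystanders:** no change in the picture around the cover, tape, spray can, screwdriver, tape measure or the pink and purple cylinders.

**What went wrong or disagreed**
- One of my move rows had a wrong number, which tilted the open gripper 7° beside cell 5. The force readings stayed near zero, and I straightened it before gripping.
- The top and wrist cameras disagreed by 2 to 3 mm, so I used values in between. That was within the clearances.

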